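Unhook the dried carved moulds, pack them in the crate and put its lid on

ROBOT

A 6-joint arm with a two-finger parallel gripper is mounted at the origin on the work surface. World frame = base frame: x ahead of the robot, y to its left, z up, the work surface at z = 0. Lengths are in m, angles in rad, forces in N, time in s.
With the tool pointing down it reaches from about 0.35 to 0.85 m from the base axis. Payload 8.1 kg.
Tool frame: the origin (TCP) lies midway between the tips of the shut fingers; the grasp point (between the pads) lies 19 mm behind it; z points along the fingers, y is the direction in which the jaws open and shut (so a half turn about z gives the same grasp; the last joint's range is limited). The gripper opens to 85 mm and grips with 20 to 120 N. Pads are 22 mm wide; open, the fingers measure 114 mm over their backs; the gripper's body (76 mm by 85 mm) begins 54 mm behind the grasp point. The pads swing forward as they close: fully open they stand 13 mm farther back than shut.
Start: joints at [1.089, 0.13, 1.488, -0, 1.523, -0.085], TCP at [0.232, 0.553, 0.199] pointing down, gripper open.
Joint ranges: [-2.96, 2.96], [-0.89, 2.26], [0.02, 2.5], [-1.34, 4.48], [0, 2.73], [-2.66, 2.66]. Speed limits (rad/s): [2.39, 2.39, 2.79, 3.14, 3.14, 3.14].

INTERFACE

Orientations are given as a unit quaternion [w, x, y, z].
In Python, from rig import r gives the robot as it stands.
- The arm moves only by the tool carry_out, never from a script. Its argument "targets" is a list of rows, each an object with "travel": the shift along the tool's x, y, z in mm, a list of three; "angular": the turn, a rotation vector about the tool's x, y, z in degrees, a list of three. A call has exactly 5 rows; each row shifts and turns the commanded pose from where the row before left it, along the tool's axes as they then stand; what a row does not reach is not made up. A row lasts 1/12 s, in which the tool goes at most 41.7 mm and 7.16 degrees, less where a joint would pass 70% of its speed; a pose out of reach is approached as far as the arm can. A call is refused whole if a number of a shift passes 41.7 or a number of a turn 7.16, either way. A call with a gripper value outside its range is refused whole. "fingers" is the closure, from 0 (fully open) to 1 (shut), set as the call begins (left out, the last holds). The fingers move at their own pace and stop on an object; the grip force is fixed at half the most. Time passes only in rows, so rows that do not move let the fingers close, or fill a call up. It gives the time, the measured TCP pose, the force and the opening at its end, in the units of the state.
- r.get_obs(): the state, without advancing time (a new reading comes with each control period).
- r.read_camera(name): name is "scene" or "top" or "wrist"; returns (picture, depth): 420x560x3 uint8, blue, green, red; 420x560 float32, m along the optical axis (not along the pixel's ray), 0 where there is no reading.
- r.calibration(name): a dict with "mtx" (3x3 intrinsics, pixels), "dist_coeffs" ([k1, k2, p1, p2, k3] as OpenCV has them; the pictures are not rectified), "R" (3x3) and "t" (3): a world point X has camera coordinates R X + t. Camera axes: x right, y down, z forward; pixel columns grow to the right and rows downward; lengths in m; the calibration is good to about 2 mm. A picture is of the moment at which its call begins: read the wrist's pose just before it. calibration takes no time and is no camera call; for the wrist camera it gives the pose at the moment of the call.
- r.finish_job(): hands the job in, once; it reports no verdict.
Trained networks look in the newest picture that a camera, given by its name, has taken for a name from the list of things; names that differ only in an ending like _2 or _b are one class to them, and where a whole thing is asked for, a point or a joint stands for the part that bears it (a point fixed in the world has none). Each returns a list of dicts, best first, with "confidence" (0 to 1); they miss things now and then, are a little off and sometimes report something else, mostly with a low value. They report only what shows in the picture. A call takes as long as a camera call. They do not tell look-alikes from the thing itself.
- r.boxes_of(target, camera): "bbox" ([left, top, right, bottom] in pixels, round what is visible of it).
- r.trace(target, camera): "region" (420x560 bool, what is visible of it) and "bbox" ([left, top, right, bottom] in pixels, round what is visible of it).
The state is a dict: "clock": time; "qpos": joint angles; "qvel": joint speeds; "tau": joint torques, N m; "tool_pos": TCP position; "ee_rot": TCP orientation; "contact_force": force on the tool from outside, world axes, zero at the start; "torque": the same for the moment, N m; "grip_width": finger opening in m.
Only numpy, scipy, OpenCV 4.12 (cv2) and the standard library are available. Lean on these libraries where they do the work, as an engineer would, in place of code of your own. Each camera call takes 0.05 s, during which the arm holds its last target.

TASK

The carved wooden moulds on the drying rack are dry: take every one of them off its barbed hook by raising it, tilting it and backing it over the barb tip, never wrenching it against the hook, and put it into the open crate, lowering it in rather than letting it drop from high above. When all of them lie in the crate, put the crate's lid on so that it sits fully home all round. Do not push the other things on the bench about.

Things in the scene. Friction and masses are not known exactly. Their poses are not given: they have to be found in the camera images.
- rack: fixed drying rack: level pine beam (24 thick, 40 high, 400 long, top 235 above the bench) on two steel posts (22 thick, 240 tall, 185 either side of its middle, 35 behind its front face). Origin on the bench below the middle of the beam's front face; z up, y along the beam; four barbed steel hooks, 92 apart, 215 above the bench, stand out of the front towards -x
- hook1 (a point): where hook 1 (at the +y end) leaves the beam's face, on its axis; axes as the rack's. All hooks are alike, of 6 mm round bar in an upright plane: level for 42 out from the face, then bent steeply up to the tip, 55 out and 25 above the level part, with a barb back towards the beam that ends 48 out, 24 above it (to the bar's axis)
- hook2 (a point): the same point of hook 2. A mould kept upright cannot pass any barb: raise it a little, swing its lower end out away from the beam (40 degrees leaves some 5 mm of room all round, under 20 it cannot pass), and draw it outwards and upwards over the tip
- hook3 (a point): the same point of hook 3. A path that clears any hook, as slot's centre out from the beam's face, above the hook's level axis, tilt (lower end out): 28, -11, 0 deg; 32, -2, 6; 43, 8, 40; 46, 14, 40; 58, 26, 40; 95, 29, 40; straight lines between
- hook4 (a point): the same point of hook 4 (at the -y end)
- mould1: carved wooden mould (a heart, pale wood): flat board 46 wide (y), 120 high (z), 10 thick (x), 45 g, with a hanging slot 18 wide x 28 high through it: 12 of wood over the slot, 14 each side, 80 below. Origin at the centre of its bottom edge, 94 below the slot's centre. At first it hangs on a hook, slot's top edge on the hook's level part, 28 out from the beam's face, axes as the rack's. May be absent (None)
- mould2: carved wooden mould (an eight-rayed star, mid-brown wood): flat board 46 wide (y), 120 high (z), 10 thick (x), 45 g, with a hanging slot 18 wide x 28 high through it: 12 of wood over the slot, 14 each side, 80 below. Origin at the centre of its bottom edge, 94 below the slot's centre. At first it hangs on a hook, slot's top edge on the hook's level part, 28 out from the beam's face, axes as the rack's. May be absent (None)
- mould3: carved wooden mould (a tulip, yellowish wood): flat board 46 wide (y), 120 high (z), 10 thick (x), 45 g, with a hanging slot 18 wide x 28 high through it: 12 of wood over the slot, 14 each side, 80 below. Origin at the centre of its bottom edge, 94 below the slot's centre. At first it hangs on a hook, slot's top edge on the hook's level part, 28 out from the beam's face, axes as the rack's. May be absent (None)
- mould4: carved wooden mould (a rosette of round petals, dark wood): flat board 46 wide (y), 120 high (z), 10 thick (x), 45 g, with a hanging slot 18 wide x 28 high through it: 12 of wood over the slot, 14 each side, 80 below. Origin at the centre of its bottom edge, 94 below the slot's centre. At first it hangs on a hook, slot's top edge on the hook's level part, 28 out from the beam's face, axes as the rack's. May be absent (None)
- crate: fixed plywood crate, open at the top, 190 (x) x 150 (y) x 100 high outside, walls and floor 8 thick, inside 174 x 134 x 92 deep. Origin at the centre of its underside on the bench, z up
- lid: loose plywood lid, 260 g, right way up on the bench: plate 190 (x) x 150 (y) x 10, under it a plug 168 x 128, 12 deep (lowest 5: 162 x 122), with 3 to spare each side in the crate's mouth; on top a dark bar handle 100 long (x), 20 wide, 30 tall. Origin at the centre of the plug's underside: plate 12 to 22, handle 22 to 52 above it. Home, it is 88 above the crate's origin, either way round
- mallet: bystander: carver's wooden mallet lying on the bench, 215 long, head 72 thick; origin on the bench under the inner end of the head
- gouge: bystander: carving gouge lying on the bench, 220 long, 24 thick; origin under its middle
- glue: bystander: white glue bottle standing, 52 thick, 150 high; origin at the centre of its foot
- sanding: bystander: cork sanding block 100 x 60 x 35; origin at the centre of its underside
- rule: bystander: flat metal rule 30 x 220 x 4; origin at the centre of its underside
- brushpot: bystander: clay pot 76 wide, 90 high, with brushes up to 175; origin at the centre of its foot
There are look-alikes about, which are no part of the job. What is shaped like the mould3 but purple or red is not meant.

How it is judged:
On the way, in this order (a step that is already met when the one before it is completed fails the run):
1. every mould lies in the crate (x of mould1 in the frame of crate between -0.087 and 0.087 m and y of mould1 in the frame of crate between -0.067 and 0.067 m and z of mould1 in the frame of crate between 0.005 and 0.09 m and linear speed of each of mould1, mould2, mould3, mould4 below 0.05 m/s and x of mould2 in the frame of crate between -0.087 and 0.087 m and y of mould2 in the frame of crate between -0.067 and 0.067 m and z of mould2 in the frame of crate between 0.005 and 0.09 m and x of mould3 in the frame of crate between -0.087 and 0.087 m and y of mould3 in the frame of crate between -0.067 and 0.067 m and z of mould3 in the frame of crate between 0.005 and 0.09 m and x of mould4 in the frame of crate between -0.087 and 0.087 m and y of mould4 in the frame of crate between -0.067 and 0.067 m and z of mould4 in the frame of crate between 0.005 and 0.09 m), for 0.2 s.
2. the lid is home on the crate (horizontal distance between lid and crate below 0.006 m and z of lid in the frame of crate between 0.085 and 0.0905 m and angle between the x axis of lid and the x axis of crate, either way round below 0.06 rad and angle between lid's own z axis and vertical below 0.025 rad and linear speed of lid below 0.02 m/s), for 0.2 s.
At the end, for the whole second after the job is handed in: every mould from the rack lies at rest in the crate (foot inside the walls, under 90 mm above the crate's underside); the lid is home: centred within 6 mm, plate within 2.5 mm of the rim, level within 1.4 degrees, long sides within 3.4 degrees of the crate's, at rest (all of step 1 and all of step 2); the robot touches nothing.
It fails at once if a mould is wrenched against the rack (over 25 N) (contact force between any of mould1, mould2, mould3, mould4 and rack above 25 N).
It fails at once if a mould is dropped from a height or flung (faster than 1.6 m/s) (linear speed of any of mould1, mould2, mould3, mould4 above 1.6 m/s).
It fails at once if another thing on the bench is pushed more than 30 mm or knocked over (distance of any of mallet, gouge, glue, sanding, rule, brushpot from where it was at the start of the episode above 0.03 m or angle between any of glue, brushpot's own z axis and vertical above 0.5 rad).
Of mould1, mould2, mould3, mould4 only 3 to 4 are there at a start; the rules pass over those that are not, and their reading is None.
At some moment in a run one of lid may be knocked a few centimetres aside while the robot is not near it.
It also fails if it takes over 210 s, if anything falls off the work surface, if the arm or the gripper's body presses on something with over 40 N, if the wrist force passes 120 N, or if a joint passes its speed limit or range.

## Working session

There is one attempt and no reset: what is moved stays moved. The work goes in short steps, Python scripts to look and compute and a tool call to move; the robot and the scene stay as the last step left them, time stands still between calls to the robot, and variables do not carry over. Pictures are saved under pics/ and viewed, and the job is handed in when it is done.

Besides the shell and the picture viewer there is one more tool, called after "Emit:" as a command line: name --argument value ..., lists and objects as JSON in quotes. carry_out: Moves the arm, as the interface text tells. Its arguments: {"type":"object","properties":{"targets":{"type":"array","items":{"type":"object","properties":{"travel":{"type":"array","items":{"type":"number"}},"angular":{"type":"array","items":{"type":"number"}}}}},"fingers":{"type":"number"}},"required":["targets"]}

I'll start by looking at the state and the cameras.

```bash
ls; mkdir -p pics; python3 - <<'E'
from rig import r
import cv2,numpy as np
print(r.get_obs())
for n in ["scene","top","wrist"]:
    p,d=r.read_camera(n); cv2.imwrite(f"pics/a_{n}.png",p)
    c=r.calibration(n); print(n,c)
print(r.get_obs()['clock'])
E
```

```text
pics
{'clock': 0.0, 'qpos': array([ 1.08859241e+00,  1.31155342e-01,  1.48930221e+00, -2.35962720e-05,
        1.52302270e+00, -8.54075597e-02]), 'qvel': array([ 0.00129369, -0.00110101,  0.00134679,  0.00051962, -0.00010055,
       -0.00157616]), 'tau': array([-1.80516148e-03, -5.69405973e+01, -5.00557387e+01, -2.90389371e-04,
        1.49467302e-02, -2.00429395e-05]), 'tool_pos': array([0.23157863, 0.5528258 , 0.19763539]), 'ee_rot': array([-2.52961125e-04,  1.97098532e-01,  9.80383230e-01, -9.09342302e-04]), 'contact_force': array([ 0.53243107, -0.20188739,  0.63998629]), 'torque': array([-0.00377529,  0.00923056, -0.0068464 ]), 'grip_width': 0.08535764780794514}
scene {'mtx': array([[381.01759327,   0.        , 280.66604844],
       [  0.        , 381.01759327, 210.96077768],
       [  0.        ,   0.        ,   1.        ]]), 'dist_coeffs': array([-0.03154889,  0.        ,  0.        ,  0.        ,  0.        ]), 'R': array([[-0.87766347,  0.4791773 ,  0.00979526],
       [ 0.3178661 ,  0.59725789, -0.73637229],
       [-0.35870318, -0.64317348, -0.67650566]]), 't': array([ 0.4
[... 255 characters left out ...]
     , 0.        , 0.        ]), 'R': array([[-0.1394422 , -0.99022463, -0.00332426],
       [-0.96827146,  0.13705229, -0.20896661],
       [ 0.20737948, -0.02591997, -0.97791713]]), 't': array([0.12010158, 0.58125934, 1.14819328])}
wrist {'mtx': array([[318.0965096 ,   0.        , 283.25854941],
       [  0.        , 318.0965096 , 212.15510398],
       [  0.        ,   0.        ,   1.        ]]), 'dist_coeffs': array([-0.06566588,  0.        ,  0.        ,  0.        ,  0.        ]), 'R': array([[ 0.38700257,  0.92207548, -0.00241143],
       [ 0.88170519, -0.36929092,  0.29363272],
       [ 0.26986101, -0.11576279, -0.95591527]]), 't': array([-0.59886513, -0.03884219,  0.37919728])}
0.15
```

View pics/a_scene.png

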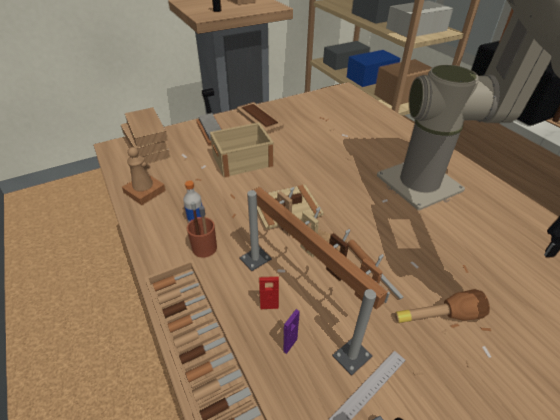

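View pics/a_top.png

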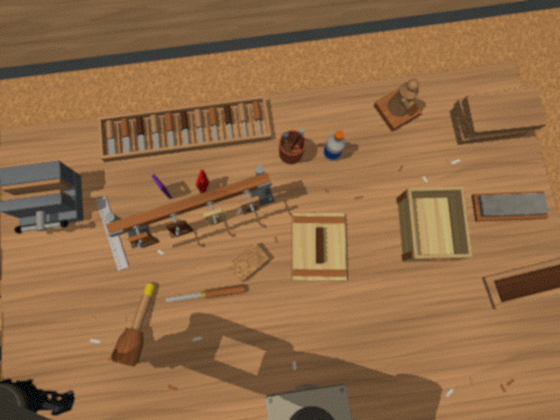

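View pics/a_wrist.png

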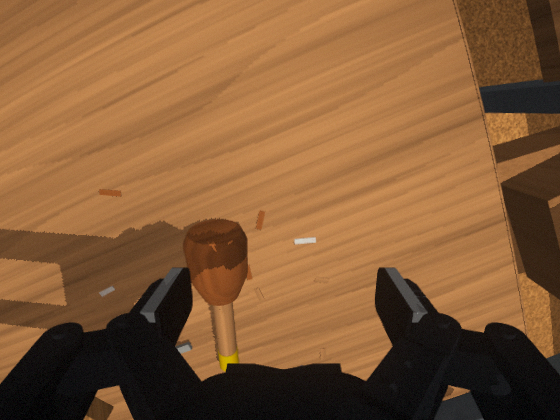

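The top view has the rack beam from (110,228) to (270,180), the lid at (320,247), the crate at (437,225), and the mallet, gouge and sanding block in front of the rack. The red (203,180) and purple (162,186) moulds stand behind the beam and are look-alikes. Next I'll measure with the networks.

```bash
cat > h.py <<'E'
from rig import r
import cv2,numpy as np
np.set_printoptions(precision=4,suppress=True)
def cloud(cal,d,mask=None):
    K,D,R,t=cal['mtx'],cal['dist_coeffs'],np.array(cal['R']),np.array(cal['t'])
    if mask is None: mask=np.ones(d.shape,bool)
    v,u=np.nonzero(mask&(d>0))
    n=cv2.undistortPoints(np.stack([u,v],1).astype(np.float64)[:,None],K,D)[:,0]
    z=d[v,u]
    P=np.c_[n*z[:,None],z]
    return (P-t)@R, u,v
def proj(cal,X):
    rv=cv2.Rodrigues(np.array(cal['R']))[0]
    return cv2.projectPoints(np.array(X,float).reshape(-1,1,3),rv,np.array(cal['t']),cal['mtx'],cal['dist_coeffs'])[0][:,0]
E
python3 - <<'E'
from h import *
import pickle
S={}
for n in ["top","scene"]:
    p,d=r.read_camera(n); c=r.calibration(n); S[n]=(p,d,c)
    for t in ["rack","crate","lid","mould1","mould2","mould3","mould4","mallet","gouge","glue","sanding","rule","brushpot"]:
        res=r.trace(t,n)
        S[n,t]=res
        for q in res[:5]:
            if q['confidence']<0.15: continue
            P,_,_=cloud(c,d,q['region'])
            print(n,t,round(q['confidence'],2),np.array(q['bbox']).round(),'med',np.median(P,0),'lo',np.percentile(P,5,axis=0),'hi',np.percentile(P,95,axis=0))
pickle.dump(S,open('S.pkl','wb'))
p=S['top'][0]; cv2.imwrite('pics/b_top.png',cv2.resize(p[160:300,90:360],None,fx=2.9,fy=2.9,interpolation=cv2.INTER_CUBIC))
p=S['scene'][0]; cv2.imwrite('pics/b_scene.png',cv2.resize(p[170:380,230:430],None,fx=2.8,fy=2.8,interpolation=cv2.INTER_CUBIC))
print(r.get_obs()['clock'])
E
```

```text
top rack 0.8 [104. 162. 276. 245.] med [0.6023 0.2208 0.2327] lo [0.558  0.0306 0.002 ] hi [0.6602 0.4068 0.2387]
top crate 0.95 [395. 186. 471. 262.] med [ 0.4941 -0.4282  0.0253] lo [ 0.4022 -0.4859  0.0038] hi [ 0.5808 -0.3334  0.1001]
top lid 0.61 [293. 212. 348. 281.] med [ 0.4775 -0.0927  0.0225] lo [ 0.3969 -0.1618  0.018 ] hi [ 0.5648 -0.0269  0.0502]
top mould1 0.74 [202. 209. 228. 224.] med [0.5696 0.1668 0.2027] lo [0.5642 0.1479 0.1227] hi [0.5795 0.189  0.2317]
top mould1 0.74 [198. 167. 208. 197.] med [0.6973 0.2019 0.0796] lo [ 0.6773  0.1916 -0.0006] hi [0.722  0.2167 0.1212]
top mould1 0.66 [126. 231. 158. 246.] med [0.5363 0.3446 0.2001] lo [0.5315 0.3275 0.1305] hi [0.5433 0.3663 0.232 ]
top mould1 0.65 [168. 221. 195. 233.] med [0.5531 0.2549 0.1914] lo [0.5475 0.2372 0.1225] hi [0.5595 0.2782 0.2313]
top mould1 0.48 [245. 195. 259. 214.] med [0.5859 0.0795 0.2057] lo [0.5806 0.0589 0.1327] hi [0.5934 0.0975 0.2316]
top mould2 0.74 [202. 209. 228. 224.] med [0.5696 0.1668 0.2027] lo [0.5642 0.1479 0.1227] hi [0.5795 0.189  0.2317]
top mould2 0.74 [198. 167. 208. 1
[... 5936 characters left out ...]
1.] med [0.3965 0.1889 0.0185] lo [0.3891 0.1362 0.0131] hi [0.4049 0.3358 0.0261]
scene glue 0.76 [183. 181. 203. 225.] med [ 0.7612 -0.1707  0.0966] lo [ 0.733  -0.2969  0.0008] hi [ 0.7792 -0.0858  0.149 ]
scene sanding 0.59 [317. 231. 339. 248.] med [0.4577 0.0844 0.036 ] lo [0.4444 0.0619 0.0333] hi [0.4681 0.1422 0.0383]
scene rule 0.71 [330. 351. 404. 419.] med [0.6027 0.4832 0.0049] lo [0.5082 0.4554 0.0024] hi [0.6895 0.5064 0.0074]
scene brushpot 0.8 [189. 199. 217. 256.] med [ 0.7732 -0.0403  0.0662] lo [ 0.7417 -0.0957  0.0088] hi [ 0.8046 -0.026   0.1576]
scene brushpot 0.65 [241. 188. 389. 376.] med [0.6024 0.2901 0.215 ] lo [0.5659 0.0447 0.0055] hi [0.668  0.4184 0.2375]
1.55
```

View pics/b_top.png

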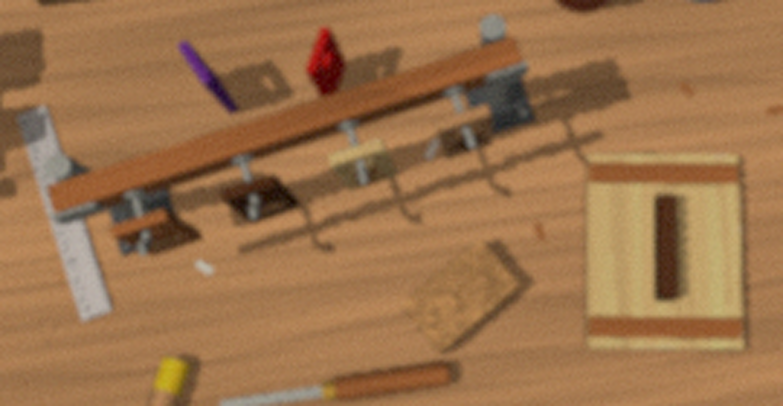

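View pics/b_scene.png

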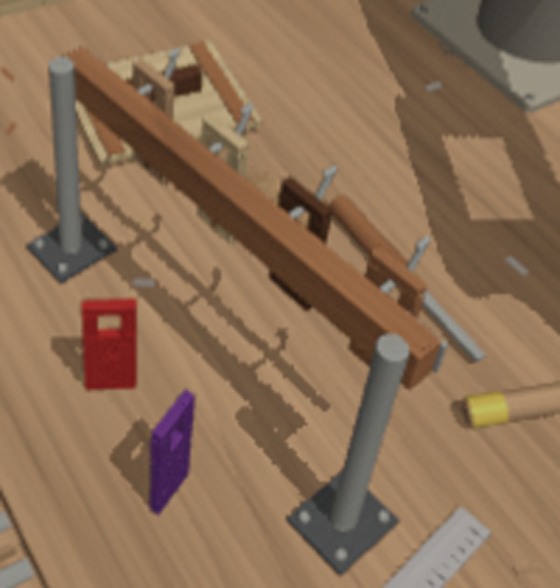

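```bash
python3 - <<'E'
from h import *
import pickle
S=pickle.load(open('S.pkl','rb'))
from scipy.optimize import minimize
# beam top
for n in ["top","scene"]:
    p,d,c=S[n]
    P,u,v=cloud(c,d)
    m=(P[:,2]>0.228)&(P[:,2]<0.242)&(P[:,0]>.54)&(P[:,0]<.68)&(P[:,1]>0)&(P[:,1]<.45)
    Q=P[m]
    # crop to brown beam: print minAreaRect via line fit
    r_=cv2.minAreaRect((Q[:,:2]*1000).astype(np.float32)); print(n,'beamtop rect',r_,np.median(Q[:,2]))
    # robust line
    l=cv2.fitLine((Q[:,:2]).astype(np.float32),cv2.DIST_HUBER,0,0.01,0.01).ravel(); print('line',l,np.degrees(np.arctan2(l[1],l[0])))
    # hanging moulds points
    # crate rim
    m=(P[:,2]>0.094)&(P[:,2]<0.106)&(P[:,0]>.37)&(P[:,0]<.63)&(P[:,1]>-.53)&(P[:,1]<-.29)
    Q=P[m]; print(n,'rim',cv2.minAreaRect((Q[:,:2]*1000).astype(np.float32)),np.median(Q[:,2]),m.sum())
    # lid plate
    m=(P[:,2]>0.015)&(P[:,2]<0.030)&(P[:,0]>.36)&(P[:,0]<.60)&(P[:,1]>-.20)&(P[:,1]<0.02)
    Q=P[m]; print(n,'lid',cv2.minAreaRect((Q[:,:2]*1000).astype(np.float32)),np.median(Q[:,2]),m.sum())
    m=(P[:,2]>0.044)&(P[:,2]<0.060)&(P[:,0]>.36)&(P[:,0]<.60)&(P[:,1]>-.20)&(P[:,1]<0.02)
    Q=P[m]; print(n,'handle',cv2.minAreaRect((Q[:,:2]*1000).astype(np.float32)),np.median(Q[:,2]),m.sum())
E
```

```text
top beamtop rect ((585.3612670898438, 217.63487243652344), (102.89099884033203, 403.05999755859375), 10.601295471191406) 0.23432290348857587
line [ 0.1867 -0.9824  0.61    0.1732] -79.237274
top rim ((492.1949157714844, -411.99969482421875), (153.6886749267578, 190.1307830810547), 83.26314544677734) 0.09874727795271429 859
top lid ((481.6928405761719, -95.99913024902344), (151.6631622314453, 187.93841552734375), 81.9020004272461) 0.022165817525708773 3273
top handle ((480.85369873046875, -94.680419921875), (19.928884506225586, 97.40350341796875), 81.35755920410156) 0.051486334377850676 257
scene beamtop rect ((586.5889282226562, 218.11090087890625), (101.06501770019531, 403.87176513671875), 10.512128829956055) 0.2355480700176965
line [ 0.1707 -0.9853  0.6019  0.2344] -80.17403
scene rim ((493.6966247558594, -412.8096923828125), (159.0056915283203, 191.71372985839844), 83.06117248535156) 0.09793473654002381 343
scene lid ((481.7569580078125, -97.91777038574219), (157.73780822753906, 190.50648498535156), 80.77701568603516) 0.02376276693967862 841
scene handle ((475.4320068359375, -94.37460327148438), (23.196834564208984, 84.21509552001953), 81.20934295654297) 0.05219221296523199 68
```

All four moulds hang on the rack: mid-brown on hook 1, dark on hook 2, yellowish on hook 3 and pale on hook 4. The red and purple ones stand behind the beam, so they are not meant. I need the arm's kinematics to plan the wrist path, so I'll make small raising and tilting moves in free air.

Emit:
carry_out --targets '[{"travel":[0,0,-30],"angular":[-5,0,0]},{"travel":[0,0,-30],"angular":[-5,0,0]},{"travel":[0,0,-30],"angular":[-5,0,0]},{"travel":[0,0,-30],"angular":[-5,0,0]},{"travel":[0,0,0],"angular":[0,0,0]}]'

```text
clock: 1.97
tool_pos: [0.226, 0.5396, 0.3274]
ee_rot: [0.037, 0.193, 0.964, 0.179]
contact_force: [-0.2, -0.0, 0.3]
grip_width: 0.0853
```

```bash
cat > log.py <<'E'
from h import *
import json
o=r.get_obs()
print(o['clock'],o['qpos'],o['tool_pos'],o['ee_rot'],o['contact_force'])
open('log.jsonl','a').write(json.dumps([list(map(float,o['qpos'])),list(map(float,o['tool_pos'])),list(map(float,o['ee_rot']))])+'\n')
E
echo '[[1.08859241, 0.131155342, 1.48930221, -2.35962720e-05, 1.52302270, -0.0854075597],[0.23157863, 0.5528258 , 0.19763539],[-2.52961125e-04,  1.97098532e-01,  9.80383230e-01, -9.09342302e-04]]' > log.jsonl
python3 log.py
```

```text
1.9667 [ 1.0594 -0.3222  1.7282  0.0406  1.3701 -0.116 ] [0.226  0.5396 0.3274] [0.0368 0.1935 0.9639 0.1791] [-0.1552 -0.0008  0.2815]
```

Emit:
carry_out --targets '[{"travel":[20,-20,-20],"angular":[0,5,0]},{"travel":[20,-20,-20],"angular":[0,5,0]},{"travel":[20,-20,-20],"angular":[0,5,0]},{"travel":[20,-20,-20],"angular":[0,5,5]},{"travel":[0,0,0],"angular":[0,0,0]}]'

```text
clock: 2.38
tool_pos: [0.1205, 0.4664, 0.3774]
ee_rot: [-0.144, 0.205, 0.947, 0.199]
contact_force: [1.4, -0.4, 0.3]
grip_width: 0.0854
```

```bash
python3 log.py
```

```text
2.3833 [ 0.8337 -0.5692  1.8527  0.4515  1.6339 -0.2308] [0.1205 0.4664 0.3774] [-0.1444  0.2048  0.9474  0.1991] [ 1.3559 -0.4401  0.3336]
```

```bash
cat > kin.py <<'E'
import numpy as np, json
from scipy.spatial.transform import Rotation as Ro
from scipy.optimize import least_squares
def fk(q,p):
    a1,d,H,L1,e,L2,L3,c=p[:8]
    Rz=lambda t:Ro.from_euler('z',t); Ry=lambda t:Ro.from_euler('y',t)
    R=Rz(q[0]); x=R.apply([a1,d,H])
    R=R*Ry(q[1]); x=x+R.apply([0,0,L1])
    R=R*Ry(q[2]); x=x+R.apply([e,0,L2])
    R=R*Rz(q[3])*Ry(q[4])*Rz(q[5]+c); x=x+R.apply([0,0,L3])
    return x,R
def load(): return [json.loads(l) for l in open('log.jsonl')]
def q2R(w): return Ro.from_quat([w[1],w[2],w[3],w[0]])
if __name__=='__main__':
    D=load()
    def f(p):
        o=[]
        for q,x,w in D:
            X,R=fk(q,p); o+=list((X-x)*1); o+=list((R.inv()*q2R(w)).as_rotvec()*0.3)
        return np.array(o+list(1e-5*(p[:7])))
    best=None
    for c in [0,np.pi/2,np.pi,-np.pi/2]:
      for s in range(4):
        s0=least_squares(f,np.r_[np.random.randn(7)*.1+[0,0,.3,.4,0,.4,.15],c])
        if best is None or s0.cost<best.cost: best=s0
    print(best.cost,best.x); print(f(best.x).round(4)); np.save('kp.npy',best.x)
E
python3 kin.py
```

```text
3.5400837756205246e-11 [5.15126186e-09 5.11999999e-02 3.18099889e-01 3.69099903e-01
 6.15997991e-02 5.53399999e-01 3.97399999e-01 1.57079633e+00]
[-0.  0.  0. -0. -0. -0.  0.  0. -0. -0.  0.  0. -0. -0.  0. -0.  0.  0.
  0.  0.  0.  0.  0.  0.  0.]
```

The model fits exactly, with a 0.397 m wrist-to-TCP length, so a horizontal approach isn't possible. I'll refine the rack, board and crate poses, then check which tool pitches can be reached.

```bash
python3 - <<'E'
from h import *
import pickle
S=pickle.load(open('S.pkl','rb'))
for n in ["top","scene"]:
    p,d,c=S[n]
    P,u,v=cloud(c,d)
    m=(P[:,2]>0.231)&(P[:,2]<0.239)&(P[:,0]>.54)&(P[:,0]<.68)&(P[:,1]>0)&(P[:,1]<.45)
    Q=P[m]
    best=None
    for a in np.radians(np.arange(9,13,.1)):
        s=Q[:,0]*np.cos(a)+Q[:,1]*np.sin(a)
        h,e=np.histogram(s,np.arange(.5,.75,.002))
        # score: max count in a 24mm window
        w=np.convolve(h,np.ones(12),'valid'); i=w.argmax()
        if best is None or w[i]>best[0]: best=(w[i],np.degrees(a),e[i],e[i+12])
    print(n,best,len(Q))
    a=np.radians(10.6)
    s=Q[:,0]*np.cos(a)+Q[:,1]*np.sin(a); y=-Q[:,0]*np.sin(a)+Q[:,1]*np.cos(a)
    h,e=np.histogram(s,np.arange(.58,.67,.002)); print(list(zip((e[:-1]*1000).round(),h)))
    k=(s>.622)&(s<.646); print('y ext',np.percentile(y[k],[0,.5,1,99,99.5,100]))
    for t in S[n,'mould1']:
        if t['confidence']<.3: continue
        B,_,_=cloud(c,d,t['region']); 
        s=B[:,0]*np.cos(a)+B[:,1]*np.sin(a); y=-B[:,0]*np.sin(a)+B[:,1]*np.cos(a)
        k=(B[:,2]>.1)&(s<.625)&(s>.56)
        if k.sum()>10: print('board s',np.percentile(s[k],[5,50,95]),'y',np.percentile(y[k],[2,50,98]),'z',np.percentile(B[k,2],[2,98]))
c=r.calibration('wrist'); o=r.get_obs()
from kin import q2R
C=-np.array(c['R']).T@np.array(c['t']); Rt=q2R(o['ee_rot'])
print('cam in tool',Rt.inv().apply(C-o['tool_pos']),'\n',Rt.as_matrix().T@np.array(c['R']).T)
E
```

```text
top (np.float64(1582.0), np.float64(10.199999999999996), np.float64(0.6200000000000001), np.float64(0.6440000000000001)) 1736
[(np.float64(580.0), np.int64(0)), (np.float64(582.0), np.int64(0)), (np.float64(584.0), np.int64(0)), (np.float64(586.0), np.int64(0)), (np.float64(588.0), np.int64(10)), (np.float64(590.0), np.int64(12)), (np.float64(592.0), np.int64(14)), (np.float64(594.0), np.int64(11)), (np.float64(596.0), np.int64(11)), (np.float64(598.0), np.int64(2)), (np.float64(600.0), np.int64(0)), (np.float64(602.0), np.int64(0)), (np.float64(604.0), np.int64(0)), (np.float64(606.0), np.int64(0)), (np.float64(608.0), np.int64(0)), (np.float64(610.0), np.int64(0)), (np.float64(612.0), np.int64(0)), (np.float64(614.0), np.int64(0)), (np.float64(616.0), np.int64(1)), (np.float64(618.0), np.int64(6)), (np.float64(620.0), np.int64(66)), (np.float64(622.0), np.int64(143)), (np.float64(624.0), np.int64(144)), (np.float64(626.0), np.int64(131)), (np.float64(628.0), np.int64(128)), (np.float64(630.0), np.int64(140)), (np.float64(632.0), np.int64(128)), (np.float64(634.0), np.int64(141)), (
[... 2409 characters left out ...]
.0), np.int64(4)), (np.float64(658.0), np.int64(3)), (np.float64(660.0), np.int64(6)), (np.float64(662.0), np.int64(5)), (np.float64(664.0), np.int64(20)), (np.float64(666.0), np.int64(7)), (np.float64(668.0), np.int64(0))]
y ext [-0.0955 -0.0908 -0.0872  0.3044  0.3053  0.306 ]
board s [0.59   0.5972 0.5988] y [0.2223 0.2439 0.2669] z [0.1151 0.2325]
board s [0.5898 0.5973 0.5991] y [0.1289 0.1549 0.1746] z [0.1146 0.2338]
board s [0.5886 0.5968 0.5987] y [-0.0544 -0.0274 -0.0094] z [0.1128 0.2324]
board s [0.5898 0.5971 0.599 ] y [0.0384 0.0648 0.0819] z [0.1137 0.2332]
cam in tool [ 0.0737 -0.0001 -0.175 ] 
 [[-0.0009 -0.9558 -0.294 ]
 [ 1.     -0.0006 -0.0009]
 [ 0.0007 -0.294   0.9558]]
```

```bash
cat > plan.py <<'E'
import numpy as np
from kin import *
P=np.load('kp.npy')
LIM=np.array([[-2.96,2.96],[-.89,2.26],[.02,2.5],[-1.34,4.48],[0,2.73],[-2.66,2.66]])
def ik(x,R,seed=None,n=30):
    """least-squares IK inside limits; returns list of distinct solutions"""
    rng=np.random.default_rng(0); out=[]
    seeds=[seed] if seed is not None else [rng.uniform(LIM[:,0],LIM[:,1]) for _ in range(n)]
    for s in seeds:
        f=lambda q:np.r_[fk(q,P)[0]-x,0.3*(fk(q,P)[1].inv()*R).as_rotvec()]
        s0=least_squares(f,np.clip(s,LIM[:,0]+.001,LIM[:,1]-.001),bounds=(LIM[:,0],LIM[:,1]))
        if s0.cost<1e-9 and not any(np.abs(s0.x-o).max()<.02 for o in out): out.append(s0.x)
    return out
def Rtool(psi,phi,flip):
    """psi yaw deg, phi pitch below horizontal deg. flip=+1: y_t = left"""
    p,f=np.radians([psi,phi])
    z=np.array([np.cos(f)*np.cos(p),np.cos(f)*np.sin(p),-np.sin(f)])
    y=flip*np.array([-np.sin(p),np.cos(p),0]); x=np.cross(y,z)
    return Ro.from_matrix(np.c_[x,y,z])
YAW=10.45; S0=.6217; YM=.1065
u=np.array([np.cos(np.radians(YAW)),np.sin(np.radians(YAW)),0]); w=np.array([-u[1],u[0],0]); zz=np.array([0,0,1.])
HY={1:.138,2:.046,3:-.046,4:-.138}
def rackpt(k,out,z): return u*(S0-out)+w*(YM+HY[k])+zz*z
GB=97. ; DB=17. # grip height on board mm, board plane behind TCP mm
def tcp_for(k,so,sz,tilt,phi0,flip,gb=None,db=None):
    """slot centre out so, height sz over hook axis (mm), tilt deg -> tcp pose"""
    gb=GB if gb is None else gb; db=DB if db is None else db
    t=np.radians(tilt)
    up=np.array([-np.sin(t),np.cos(t)]) # (out,z): top goes in
    g=np.array([so,215+sz])+up*(gb-94)
    R=Rtool(YAW,phi0+tilt,flip)
    return rackpt(k,g[0]/1000,g[1]/1000)+R.as_matrix()[:,2]*db/1000,R
PATH=[(28,-11,0),(32,-2,6),(43,8,40),(46,14,40),(58,26,40),(95,29,40)]
E
python3 - <<'E'
from plan import *
def seg(a,b,n=40): return [np.array(a)+(np.array(b)-a)*i/n for i in range(n+1)]
hook=np.array(seg([0,215],[42,215])+seg([42,215],[55,240])+seg([55,240],[48,239]))
beam=np.array(seg([0,235],[-24,235])+seg([0,235],[0,195]))
for gb,db in [(97,17),(97,14),(103,17)]:
  for phi0 in (45,50,55,60,65,70,80):
    mh=mb=9e9
    for a,b in zip(PATH[:-1],PATH[1:]):
      for so,sz,t in seg(a,b,15):
        ph=np.radians(phi0+t); tr=np.radians(t)
        g=np.array([so,215+sz])+np.array([-np.sin(tr),np.cos(tr)])*(gb-94)
        zt=np.array([-np.cos(ph),-np.sin(ph)]); xt=np.array([-zt[1],zt[0]])
        T=g+zt*db
        for pts,nm in ((hook,'h'),(beam,'b')):
            dz=-73-(pts-T)@zt; dx=np.abs((pts-T)@xt)-43
            # body occupies z<-73: distance outside
            dd=np.where((dz<0)&(dx<0),np.maximum(dz,dx),np.hypot(np.maximum(-dz*0-(dz),0)*0+np.maximum(-dz,0)*0+np.maximum(-dz*-1,0)*0,0))
            # simple: signed = max(-(dz)... ) 
            sd=np.maximum((pts-T)@zt+73,dx)
            if nm=='h': mh=min(mh,sd.min()-3)
            else: mb=min(mb,sd.min())
    print(gb,db,phi0,'hook',round(mh,1),'beam',round(mb,1))
for k in (1,2,3,4):
  for flip in (1,-1):
    for phi0 in (45,50,55,60,65,70):
      n=[]
      for wp in [PATH[0],PATH[2],PATH[5]]:
        x,R=tcp_for(k,*wp,phi0,flip)
        s=ik(x,R,n=12); n.append([q.round(2).tolist() for q in s])
      print(k,flip,phi0,[len(a) for a in n], n[0][:2] if phi0==60 else '', n[1][:1] if phi0==60 else '')
E
```

```text
97 17 45 hook 10.6 beam 49.9
97 17 50 hook 10.4 beam 46.3
97 17 55 hook 10.5 beam 40.7
97 17 60 hook 10.9 beam 35.1
97 17 65 hook 11.7 beam 29.8
97 17 70 hook 12.8 beam 24.6
97 17 80 hook 15.8 beam 15.1
97 14 45 hook 13.6 beam 52.9
97 14 50 hook 13.4 beam 49.3
97 14 55 hook 13.5 beam 43.7
97 14 60 hook 13.9 beam 38.1
97 14 65 hook 14.7 beam 32.8
97 14 70 hook 15.8 beam 27.6
97 14 80 hook 18.8 beam 18.1
103 17 45 hook 14.8 beam 54.2
103 17 50 hook 15.0 beam 50.9
103 17 55 hook 15.4 beam 45.6
103 17 60 hook 16.1 beam 40.3
103 17 65 hook 17.1 beam 35.2
103 17 70 hook 18.4 beam 30.3
103 17 80 hook 21.7 beam 21.0
1 1 45 [1, 1, 1]  
1 1 50 [1, 1, 1]  
1 1 55 [1, 1, 1]  
1 1 60 [1, 1, 1] [[0.62, -0.19, 1.91, -0.26, 0.95, -1.03]] [[0.47, 0.38, 1.19, 0.05, 1.74, -1.28]]
1 1 65 [1, 1, 1]  
1 1 70 [1, 1, 1]  
1 -1 45 [1, 1, 1]  
1 -1 50 [1, 1, 1]  
1 -1 55 [1, 1, 1]  
1 -1 60 [1, 1, 1] [[0.62, -0.19, 1.91, -0.26, 0.95, 2.11]] [[0.47, 0.38, 1.19, 0.05, 1.74, 1.86]]
1 -1 65 [1, 1, 1]  
1 -1 70 [1, 1, 1]  
2 1 45 [1, 1, 1]  
2 1 50 [1, 1, 1]  
2 1 55 [1, 1, 1]  
2 1 60 [1, 1, 1] [[0.42, -0.31, 2.0
[... 375 characters left out ...]
.21, -0.38, 2.07, -0.01, 0.93, -1.54]] [[0.2, 0.26, 1.33, 0.0, 1.72, -1.56]]
3 1 65 [1, 1, 1]  
3 1 70 [1, 1, 1]  
3 -1 45 [1, 1, 1]  
3 -1 50 [1, 1, 1]  
3 -1 55 [1, 1, 1]  
3 -1 60 [1, 1, 1] [[0.21, -0.38, 2.07, -0.01, 0.93, 1.6]] [[0.2, 0.26, 1.33, 0.0, 1.72, 1.59]]
3 -1 65 [1, 1, 1]  
3 -1 70 [1, 1, 1]  
4 1 45 [1, 1, 1]  
4 1 50 [1, 1, 1]  
4 1 55 [1, 1, 1]  
4 1 60 [1, 1, 1] [[-0.02, -0.39, 2.08, 0.13, 0.95, -1.82]] [[0.05, 0.26, 1.34, -0.02, 1.72, -1.7]]
4 1 65 [1, 1, 1]  
4 1 70 [1, 1, 1]  
4 -1 45 [1, 1, 1]  
4 -1 50 [1, 1, 1]  
4 -1 55 [1, 1, 1]  
4 -1 60 [1, 1, 1] [[-0.02, -0.39, 2.08, 0.13, 0.95, 1.32]] [[0.05, 0.26, 1.34, -0.02, 1.72, 1.44]]
4 -1 65 [1, 1, 1]  
4 -1 70 [1, 1, 1]
```

```bash
cat >> plan.py <<'E'
CC=np.array([.4925,-.412,0]); CY=-6.85
cu=np.array([np.cos(np.radians(CY)),np.sin(np.radians(CY)),0]); cw=np.array([-cu[1],cu[0],0])
def crate_tcp(xb,yb,zb,tilt,phi0,flip,gb=None,db=None):
    """bottom-edge centre at crate (xb,yb,zb) mm; tilt; top towards +x"""
    gb=GB if gb is None else gb; db=DB if db is None else db
    t=np.radians(tilt); up=cu*np.sin(t)+zz*np.cos(t)
    R=Rtool(CY,phi0+tilt,flip)
    return CC+(cu*xb+cw*yb+zz*zb)/1000+up*gb/1000+R.as_matrix()[:,2]*db/1000,R
E
python3 - <<'E'
from plan import *
for flip in (1,-1):
  for phi0 in (50,60):
    for tilt in (40,50,60,70,80):
      s=ik(*crate_tcp(-58,0,20,tilt,phi0,flip),n=10); s2=ik(*crate_tcp(-58,0,120,tilt,phi0,flip),n=10)
      print(flip,phi0,tilt,[q.round(2).tolist() for q in s],len(s2))
E
```

```text
1 50 40 [[-0.77, 0.33, 1.48, 0.0, 1.33, -2.22]] 1
1 50 50 [[-0.71, 0.52, 1.27, -0.1, 1.5, -2.14]] 1
1 50 60 [[-0.65, 0.73, 1.04, -0.18, 1.68, -2.1]] 1
1 50 70 [[-0.61, 0.95, 0.78, -0.25, 1.87, -2.08]] 1
1 50 80 [[-0.58, 1.22, 0.46, -0.34, 2.09, -2.11]] 1
1 60 40 [[-0.71, 0.48, 1.3, -0.1, 1.51, -2.15]] 1
1 60 50 [[-0.66, 0.69, 1.07, -0.18, 1.69, -2.1]] 1
1 60 60 [[-0.62, 0.92, 0.81, -0.25, 1.88, -2.09]] 1
1 60 70 [[-0.58, 1.18, 0.49, -0.34, 2.09, -2.11]] 1
1 60 80 [] 0
-1 50 40 [[-0.77, 0.33, 1.48, 0.0, 1.33, 0.92]] 1
-1 50 50 [[-0.71, 0.52, 1.27, -0.1, 1.5, 1.0]] 1
-1 50 60 [[-0.65, 0.73, 1.04, -0.18, 1.68, 1.05]] 1
-1 50 70 [[-0.61, 0.95, 0.78, -0.25, 1.87, 1.06]] 1
-1 50 80 [[-0.58, 1.22, 0.46, -0.34, 2.09, 1.04]] 1
-1 60 40 [[-0.71, 0.48, 1.3, -0.1, 1.51, 0.99]] 1
-1 60 50 [[-0.66, 0.69, 1.07, -0.18, 1.69, 1.04]] 1
-1 60 60 [[-0.62, 0.92, 0.81, -0.25, 1.88, 1.05]] 1
-1 60 70 [[-0.58, 1.18, 0.49, -0.34, 2.09, 1.03]] 1
-1 60 80 [] 0
```

Every pitch I tried can be reached. I'll grip each board by its side edges at slot height, tool pitched 50° down, camera on the outer side. The 40° tilt then brings the tool vertical, and tilting on to about 120° lets the board be laid down in the crate. Next is a helper that turns a target pose into equal tool-frame rows.

```bash
cat > go.py <<'E'
from h import *
from plan import *
import json
PHI0=50; FL=1; 
import plan
plan.GB=100.; plan.DB=17.
def cur():
    o=r.get_obs(); return np.array(o['tool_pos']),q2R(o['ee_rot']),np.array(o['qpos'])
def rows(p0,R0,p1,R1,n=None,q0=None):
    dR=(R0.inv()*R1).as_rotvec(); ang=np.degrees(np.linalg.norm(dR)); dist=np.linalg.norm(p1-p0)*1000
    if n is None:
        n=int(np.ceil(max(ang/7.0,dist/38,1)/5))*5
    k=Ro.from_rotvec(dR/n); A=np.zeros((3,3)); Rk=Ro.identity()
    for i in range(n): A+=Rk.as_matrix(); Rk=Rk*k
    s=np.linalg.solve(A,R0.inv().apply(p1-p0))*1000
    a=np.degrees(dR/n)
    print(f'n={n} travel',s.round(1).tolist(),'angular',a.round(2).tolist(),'| dist',round(dist,1),'ang',round(ang,1),'norms',np.linalg.norm(s).round(1),np.linalg.norm(a).round(1))
    if q0 is not None:
        p,R,q=p0.copy(),R0,q0.copy(); mv=0;tr=[]
        for i in range(n):
            p=p+R.apply(s/1000); R=R*k
            sol=ik(p,R,seed=q)
            if not sol: print('IK fail at',i,p); break
            mv=max(mv,(np.abs(sol[0]-q)*12/np.array([2.39,2.39,2.79,3.14,3.14,3.14])).max()); q=sol[0]; tr.append(p.round(3).tolist())
        print('speed frac',round(mv,2),'q end',q.round(2),'path',tr[::max(1,n//5)])
        return q
E
cat > pre.py <<'E'
import sys
from go import *
k=int(sys.argv[1]); back=float(sys.argv[2])
p,R,q=cur()
x,Rt=tcp_for(k,28,-11,0,PHI0,FL)
print('cur',p,'grasp tcp',x)
rows(p,R,x-Rt.as_matrix()[:,2]*back/1000,Rt,n=int(sys.argv[3]) if len(sys.argv)>3 else None,q0=q)
E
python3 pre.py 1 100; python3 pre.py 1 100 20
```

```text
cur [0.1205 0.4664 0.3774] grasp tcp [0.5503 0.3501 0.197 ]
n=15 travel [-25.6, -7.7, 9.6] angular [0.81, -3.53, -2.8] | dist 401.8 ang 68.6 norms 28.4 4.6
speed frac 0.25 q end [ 0.75 -0.51  2.08 -0.43  1.   -0.87] path [[0.138, 0.456, 0.357], [0.198, 0.423, 0.307], [0.27, 0.393, 0.274], [0.35, 0.367, 0.258], [0.432, 0.347, 0.261]]
cur [0.1205 0.4664 0.3774] grasp tcp [0.5503 0.3501 0.197 ]
n=20 travel [-19.1, -5.9, 7.3] angular [0.6, -2.64, -2.1] | dist 401.8 ang 68.6 norms 21.3 3.4
speed frac 0.19 q end [ 0.75 -0.51  2.08 -0.43  1.   -0.87] path [[0.133, 0.458, 0.362], [0.193, 0.426, 0.311], [0.264, 0.396, 0.276], [0.343, 0.369, 0.259], [0.425, 0.349, 0.26]]
```

Emit:
carry_out --targets '[{"travel":[-25.6,-7.7,9.6],"angular":[0.81,-3.53,-2.8]},{"travel":[-25.6,-7.7,9.6],"angular":[0.81,-3.53,-2.8]},{"travel":[-25.6,-7.7,9.6],"angular":[0.81,-3.53,-2.8]},{"travel":[-25.6,-7.7,9.6],"angular":[0.81,-3.53,-2.8]},{"travel":[-25.6,-7.7,9.6],"angular":[0.81,-3.53,-2.8]}]' --fingers 0

```text
clock: 2.8
tool_pos: [0.2239, 0.4139, 0.2901]
ee_rot: [0.024, 0.108, 0.983, 0.145]
contact_force: [-0.6, 0.1, -0.2]
grip_width: 0.0856
```

Emit:
carry_out --targets '[{"travel":[-25.6,-7.7,9.6],"angular":[0.81,-3.53,-2.8]},{"travel":[-25.6,-7.7,9.6],"angular":[0.81,-3.53,-2.8]},{"travel":[-25.6,-7.7,9.6],"angular":[0.81,-3.53,-2.8]},{"travel":[-25.6,-7.7,9.6],"angular":[0.81,-3.53,-2.8]},{"travel":[-25.6,-7.7,9.6],"angular":[0.81,-3.53,-2.8]}]'

```text
clock: 3.22
tool_pos: [0.3526, 0.3681, 0.255]
ee_rot: [0.188, 0.009, 0.978, 0.088]
contact_force: [0.4, -0.1, 0.1]
grip_width: 0.0855
```

Emit:
carry_out --targets '[{"travel":[-25.6,-7.7,9.6],"angular":[0.81,-3.53,-2.8]},{"travel":[-25.6,-7.7,9.6],"angular":[0.81,-3.53,-2.8]},{"travel":[-25.6,-7.7,9.6],"angular":[0.81,-3.53,-2.8]},{"travel":[-25.6,-7.7,9.6],"angular":[0.81,-3.53,-2.8]},{"travel":[-25.6,-7.7,9.6],"angular":[0.81,-3.53,-2.8]}]'

```text
clock: 3.63
tool_pos: [0.4899, 0.3403, 0.2716]
ee_rot: [0.344, -0.089, 0.934, 0.028]
contact_force: [-0.3, -0.2, -0.7]
grip_width: 0.086
```

```bash
python3 pre.py 1 100 5; python3 - <<'E'
from h import *
import pickle
p,d=r.read_camera('wrist'); c=r.calibration('wrist'); cv2.imwrite('pics/c_wrist.png',p); pickle.dump((p,d,c),open('w1.pkl','wb'))
from plan import *
P_,u_,v_=cloud(c,d)
s=P_[:,0]*u[0]+P_[:,1]*u[1]; y=P_[:,0]*w[0]+P_[:,1]*w[1]
for k in (1,2):
    yc=YM+HY[k]
    m=(np.abs(y-yc)<.035)&(s>.57)&(s<.61)&(P_[:,2]>.11)&(P_[:,2]<.236)
    print(k,m.sum(),'y',np.percentile(y[m],[1,99]),np.percentile(y[m],[1,99]).mean(),'exp',yc,'s',np.percentile(s[m],[5,50,95]),'z',np.percentile(P_[m,2],[1,99]))
E
```

```text
cur [0.4899 0.3403 0.2716] grasp tcp [0.5503 0.3501 0.197 ]
n=5 travel [0.2, -0.3, -0.7] angular [-0.05, 0.07, 0.11] | dist 4.0 ang 0.7 norms 0.8 0.1
speed frac 0.01 q end [ 0.75 -0.51  2.08 -0.43  1.   -0.87] path [[0.489, 0.34, 0.272], [0.489, 0.34, 0.272], [0.488, 0.339, 0.273], [0.488, 0.339, 0.273], [0.487, 0.338, 0.274]]
1 5281 y [0.22  0.265] 0.2424658704403834 exp 0.2445 s [0.5902 0.5914 0.5952] z [0.1123 0.2304]
2 5458 y [0.128  0.1733] 0.15061558797887498 exp 0.1525 s [0.5901 0.5915 0.5971] z [0.1134 0.2309]
```

View pics/c_wrist.png

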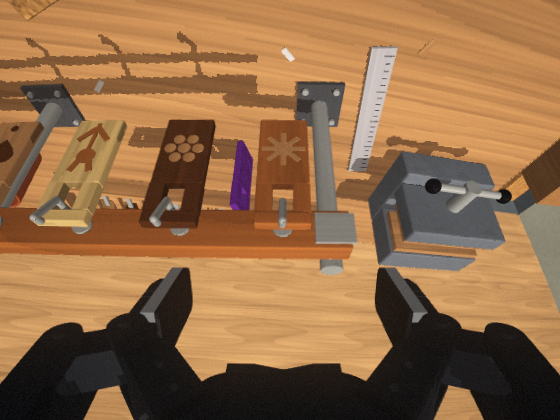

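The wrist view (upside down) shows the star at (283,150–220), then the rosette, the tulip and the heart's edge. All sit in front of the beam on their hooks, and purple is behind. Wrist and fixed cameras agree to about 2 mm, so I'll split the difference and go in on hook 1.

```bash
sed -i 's/S0=.6217; YM=.1065/S0=.6222; YM=.1057/' plan.py; python3 pre.py 1 0 5
```

```text
cur [0.4924 0.3395 0.2719] grasp tcp [0.5509 0.3494 0.197 ]
n=5 travel [0.7, -0.1, 19.1] angular [-0.07, 0.13, 0.16] | dist 95.6 ang 1.1 norms 19.1 0.2
speed frac 0.23 q end [ 0.67 -0.29  2.06 -0.44  0.78 -0.86] path [[0.504, 0.341, 0.257], [0.516, 0.343, 0.242], [0.528, 0.345, 0.227], [0.539, 0.347, 0.212], [0.551, 0.349, 0.197]]
```

Emit:
carry_out --targets '[{"travel":[0.7,-0.1,19.1],"angular":[-0.07,0.13,0.16]},{"travel":[0.7,-0.1,19.1],"angular":[-0.07,0.13,0.16]},{"travel":[0.7,-0.1,19.1],"angular":[-0.07,0.13,0.16]},{"travel":[0.7,-0.1,19.1],"angular":[-0.07,0.13,0.16]},{"travel":[0.7,-0.1,19.1],"angular":[-0.07,0.13,0.16]}]'

```text
clock: 4.1
tool_pos: [0.5471, 0.3507, 0.1955]
ee_rot: [0.337, -0.083, 0.937, 0.033]
contact_force: [-0.1, 0.5, -0.1]
grip_width: 0.0858
```

```bash
python3 pre.py 1 0 5;  python3 - <<'E'
from h import *
p,d=r.read_camera('wrist'); cv2.imwrite('pics/d_wrist.png',p)
E
```

```text
cur [0.5471 0.3507 0.1955] grasp tcp [0.5509 0.3494 0.197 ]
n=5 travel [-0.7, -0.4, 0.2] angular [0.03, -0.08, -0.09] | dist 4.3 ang 0.6 norms 0.9 0.1
speed frac 0.01 q end [ 0.67 -0.29  2.06 -0.44  0.78 -0.86] path [[0.548, 0.35, 0.196], [0.549, 0.35, 0.196], [0.549, 0.35, 0.196], [0.55, 0.35, 0.197], [0.551, 0.349, 0.197]]
```

View pics/d_wrist.png

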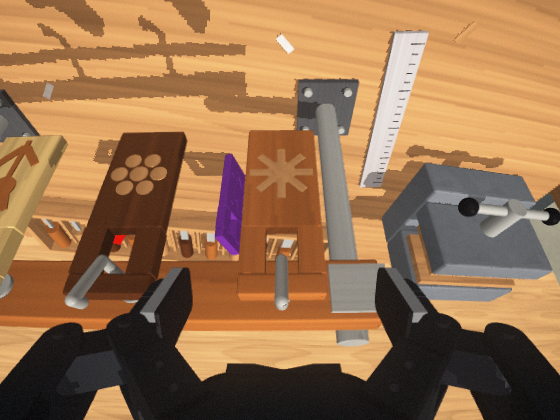

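The pads straddle the star board with their gap centred on column 284, against the board's 282. Closing.

Emit:
carry_out --targets '[{"travel":[0,0,0],"angular":[0,0,0]},{"travel":[0,0,0],"angular":[0,0,0]},{"travel":[0,0,0],"angular":[0,0,0]},{"travel":[0,0,0],"angular":[0,0,0]},{"travel":[0,0,0],"angular":[0,0,0]}]' --fingers 1

```text
clock: 4.57
tool_pos: [0.5467, 0.351, 0.1979]
ee_rot: [0.338, -0.083, 0.937, 0.034]
contact_force: [1.0, 0.7, 0.5]
grip_width: 0.0256
```

Emit:
carry_out --targets '[{"travel":[0,0,0],"angular":[0,0,0]},{"travel":[0,0,0],"angular":[0,0,0]},{"travel":[0,0,0],"angular":[0,0,0]},{"travel":[0,0,0],"angular":[0,0,0]},{"travel":[0,0,0],"angular":[0,0,0]}]'

```text
clock: 4.98
tool_pos: [0.5468, 0.3497, 0.1973]
ee_rot: [0.337, -0.082, 0.937, 0.033]
contact_force: [-6.7, -6.8, 6.6]
grip_width: 0.0036
```

```bash
python3 - <<'E'
from h import *
print(r.get_obs()['contact_force'],r.get_obs()['tool_pos'])
p,d=r.read_camera('wrist'); cv2.imwrite('pics/e_wrist.png',p)
c=r.calibration('wrist')
from plan import *
P_,u_,v_=cloud(c,d)
s=P_[:,0]*u[0]+P_[:,1]*u[1]; y=P_[:,0]*w[0]+P_[:,1]*w[1]
yc=YM+HY[1]
m=(np.abs(y-yc)<.020)&(s>.57)&(s<.603)&(P_[:,2]>.112)&(P_[:,2]<.18)
A=np.c_[P_[m,2],y[m]-yc,np.ones(m.sum())]; sol=np.linalg.lstsq(A,s[m],rcond=None)[0]; print('face plane: tilt deg',np.degrees(np.arctan(sol[0])),'yaw',np.degrees(np.arctan(sol[1])))
E
```

```text
[-6.6524 -6.7786  6.5729] [0.5468 0.3497 0.1973]
face plane: tilt deg 0.12231846463482882 yaw 0.04165091861063251
```

View pics/e_wrist.png

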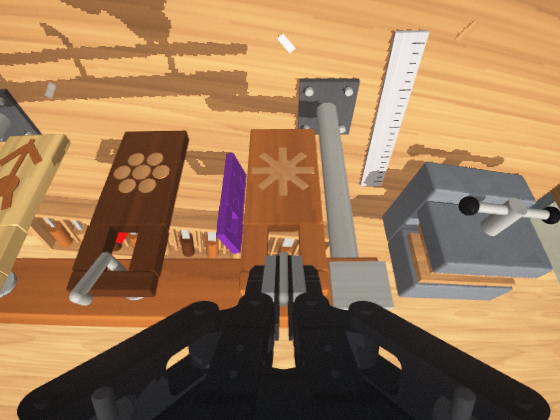

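The jaws shut to 3.6 mm, so they missed the board and closed near the hook tip. I'll measure where the fingers really are from the depth before opening again.

```bash
python3 - <<'E'
from h import *
from plan import *
p,d=r.read_camera('wrist'); c=r.calibration('wrist'); o=r.get_obs()
P_,u_,v_=cloud(c,d); Rt=q2R(o['ee_rot'])
for row in (240,250,256,262,270,280,290,300,320):
    for col in (265,276,283,292,305):
        i=np.nonzero((u_==col)&(v_==row))[0]
        if len(i):
            X=P_[i[0]]; print(row,col,'out',round((S0-X[0]*u[0]-X[1]*u[1])*1000,1),'z',round(X[2]*1000,1),'tool',(Rt.inv().apply(X-o['tool_pos'])*1000).round(1))
for n in ['scene','top']:
    p,d=r.read_camera(n); cv2.imwrite(f'pics/f_{n}.png',cv2.resize(p[150:330,250:430] if n=='scene' else p[170:300,90:250],None,fx=3.2,fy=3.2,interpolation=cv2.INTER_CUBIC))
E
```

```text
240 265 out 33.3 z 199.6 tool [  7.9 -10.9  -9.5]
240 276 out -300.0 z 19.8 tool [-134.3  -13.8  341.5]
240 283 out -322.7 z 7.7 tool [-143.9   -1.6  365.2]
240 292 out -297.4 z 21.5 tool [-133.1   14.   338.5]
240 305 out 33.2 z 199.7 tool [ 8.  11.3 -9.6]
250 265 out 32.9 z 205.6 tool [  3.8 -10.8 -13.9]
250 276 out -363.5 z 7.5 tool [-175.3  -15.2  391.4]
250 283 out -320.7 z 29.0 tool [-155.9   -1.6  347.6]
250 292 out -364.2 z 7.4 tool [-175.5   15.7  392. ]
250 305 out 33.9 z 206.2 tool [  4.3  11.1 -15. ]
256 265 out 34.2 z 209.8 tool [  2.1 -10.6 -18. ]
256 276 out 52.5 z 218.6 tool [ 10.7  -4.2 -36.4]
256 283 out 46.8 z 215.9 tool [  8.   -0.9 -30.7]
256 292 out 51.2 z 218.0 tool [ 10.1   3.4 -35.1]
256 305 out 34.9 z 210.3 tool [  2.5  10.9 -18.8]
262 265 out 56.1 z 223.3 tool [ 10.4  -9.1 -42.3]
262 276 out 57.0 z 223.7 tool [ 10.9  -4.  -43.2]
262 283 out 48.7 z 220.0 tool [  6.9  -0.9 -35.1]
262 292 out 56.0 z 223.3 tool [ 10.4   3.3 -42.3]
262 305 out 33.6 z 213.2 tool [ -0.4  10.8 -20.2]
270 265 out 61.3 z 229.4 tool [ 10.5  -8.6 -50.3]
270 276 out 60.0 z 228.9 tool [ 
[... 467 characters left out ...]

290 276 out 71.8 z 242.1 tool [ 10.5  -3.5 -66.9]
290 283 out 57.7 z 237.1 tool [  2.8  -0.8 -54. ]
290 292 out 72.4 z 242.4 tool [ 10.9   2.6 -67.4]
290 305 out 72.9 z 242.6 tool [ 11.1   7.5 -67.9]
300 265 out 78.3 z 248.1 tool [ 11.7  -7.2 -75.6]
300 276 out 71.1 z 245.8 tool [  7.6  -3.5 -69.2]
300 283 out 56.8 z 241.2 tool [ -0.4  -0.8 -56.6]
300 292 out 69.3 z 245.3 tool [  6.7   2.7 -67.7]
300 305 out 79.6 z 248.6 tool [ 12.5   6.9 -76.8]
320 265 out 85.7 z 257.1 tool [ 11.7  -6.6 -87.3]
320 276 out 63.6 z 251.4 tool [ -1.7  -3.5 -68.8]
320 283 out -2.9 z 234.2 tool [-41.9  -0.9 -13.2]
320 292 out 63.8 z 251.5 tool [ -1.6   2.7 -68.9]
320 305 out 85.3 z 257.1 tool [ 11.5   6.3 -87. ]
```

View pics/f_scene.png

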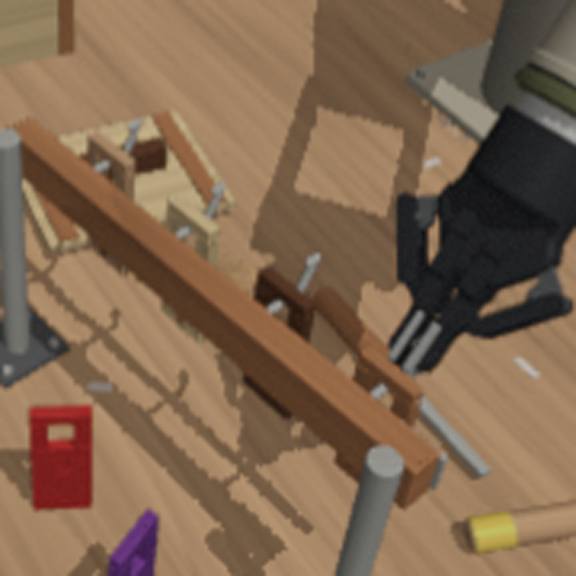

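```bash
python3 - <<'E'
from h import *
from plan import *
import pickle
o=r.get_obs(); Rt=q2R(o['ee_rot'])
p,d=r.read_camera('scene'); c=r.calibration('scene')
P_,u_,v_=cloud(c,d)
L=Rt.inv().apply(P_-o['tool_pos'])*1000
m=(np.abs(L[:,1])<14)&(L[:,2]<0)&(L[:,2]>-90)&(L[:,0]>-30)&(L[:,0]<30)
for i in np.nonzero(m)[0][::4]:
    print(u_[i],v_[i],L[i].round(0),p[v_[i],u_[i]])
P2,d2,c2=pickle.load(open('w1.pkl','rb'))
E
```

```text
383 237 [-13. -14. -90.] [35 32 31]
384 239 [-12. -10. -88.] [36 34 33]
383 240 [-11. -11. -85.] [38 34 33]
387 240 [-10.  -5. -89.] [31 29 29]
382 241 [-13. -11. -82.] [33 31 30]
386 241 [-11.  -5. -87.] [34 32 32]
390 241 [  5.  -4. -89.] [28 28 28]
383 242 [-12.  -9. -81.] [36 35 33]
387 242 [  2.  -7. -84.] [28 28 25]
380 243 [-10. -13. -76.] [33 31 28]
384 243 [-13.  -5. -81.] [36 35 33]
388 243 [  9.  -7. -83.] [23 23 22]
379 244 [-11. -14. -73.] [37 42 49]
383 244 [-16.  -5. -79.] [36 33 32]
387 244 [  1.  -4. -81.] [27 25 26]
391 244 [-11.   7. -87.] [35 30 31]
382 245 [-14.  -6. -76.] [34 33 32]
386 245 [ -4.  -3. -79.] [32 29 30]
390 245 [-10.   6. -85.] [38 35 35]
394 245 [-12.  13. -90.] [33 30 28]
382 246 [-10.  -7. -73.] [32 31 30]
386 246 [ -0.  -3. -77.] [27 26 25]
390 246 [-13.   8. -84.] [37 34 33]
394 246 [-11.  14. -88.] [37 35 35]
379 247 [ -8. -11. -68.] [43 41 39]
383 247 [ -8.  -4. -73.] [34 32 32]
388 247 [-12.   6. -79.] [32 30 31]
392 247 [-14.  13. -84.] [35 33 34]
377 248 [ -7. -14. -64.] [46 56 67]
381 248 [-13.  -5. -69.] [122 125 124]
387 248 [-12.   5
[... 2966 characters left out ...]
 [-14.   0. -24.] [34 55 84]
374 268 [-17.   8. -30.] [ 69 104 150]
378 268 [-14.  14. -34.] [ 79 111 150]
367 269 [ -2.  -8. -15.] [35 55 82]
371 269 [-15.   3. -24.] [34 54 82]
375 269 [-17.  11. -29.] [ 68 102 148]
364 270 [ -4. -11. -10.] [36 53 82]
368 270 [-13.  -1. -18.] [ 98 106 115]
372 270 [-15.   6. -23.] [34 54 84]
364 271 [ -3. -10.  -8.] [39 59 89]
368 271 [-15.   1. -17.] [142 148 148]
372 271 [-12.   6. -21.] [39 59 87]
365 272 [-19.  -2. -12.] [ 67  82 104]
369 272 [-13.   3. -16.] [139 146 146]
366 273 [-17.   0. -11.] [122 134 145]
374 273 [-11.  12. -20.] [39 59 88]
373 275 [ -5.  10. -14.] [39 58 85]
374 276 [ -6.  14. -14.] [33 52 80]
372 278 [-0. 11. -7.] [ 46  70 105]
```

Both cameras show the shut fingertips about 37 mm short of the reported TCP, with the pads at tool z of −38 to −70. So the pad centre is really about 55 mm behind the reported TCP. I'll use that, open the fingers, and go deeper.

Emit:
carry_out --targets '[{"travel":[0,0,0],"angular":[0,0,0]},{"travel":[0,0,0],"angular":[0,0,0]},{"travel":[0,0,0],"angular":[0,0,0]},{"travel":[0,0,0],"angular":[0,0,0]},{"travel":[0,0,0],"angular":[0,0,0]}]' --fingers 0

```text
clock: 5.65
tool_pos: [0.5466, 0.3505, 0.1963]
ee_rot: [0.337, -0.082, 0.937, 0.034]
contact_force: [0.5, 0.7, -0.5]
grip_width: 0.0642
```

Emit:
carry_out --targets '[{"travel":[0,0,0],"angular":[0,0,0]},{"travel":[0,0,0],"angular":[0,0,0]},{"travel":[0,0,0],"angular":[0,0,0]},{"travel":[0,0,0],"angular":[0,0,0]},{"travel":[0,0,0],"angular":[0,0,0]}]'

```text
clock: 6.07
tool_pos: [0.5466, 0.3504, 0.1963]
ee_rot: [0.337, -0.082, 0.937, 0.034]
contact_force: [-0.2, 0.3, 0.5]
grip_width: 0.0855
```

```bash
sed -i 's/plan.GB=100.; plan.DB=17./plan.GB=100.; plan.DB=53./' go.py; python3 pre.py 1 0 5; python3 - <<'E'
from go import *
p,R,q=cur()
o=r.get_obs(); print(o['contact_force'],o['grip_width'])
# clearance check of body with offset 110, and IK along PATH for all hooks & crate
def seg(a,b,n=40): return [np.array(a)+(np.array(b)-a)*i/n for i in range(n+1)]
hook=np.array(seg([0,215],[42,215])+seg([42,215],[55,240])+seg([55,240],[48,239]))
beam=np.array(seg([0,235],[-24,235])+seg([0,235],[0,195]))
for phi0 in (50,55):
    mh=mb=9e9
    for a,b in zip(PATH[:-1],PATH[1:]):
      for so,sz,t in seg(a,b,15):
        ph=np.radians(phi0+t); tr=np.radians(t)
        g=np.array([so,215+sz])+np.array([-np.sin(tr),np.cos(tr)])*(plan.GB-94)
        zt=np.array([-np.cos(ph),-np.sin(ph)]); xt=np.array([-zt[1],zt[0]]); T=g+zt*plan.DB
        f=lambda pts:np.maximum((pts-T)@zt+110,np.abs((pts-T)@xt)-43).min()
        mh=min(mh,f(hook)-3); mb=min(mb,f(beam))
    print(phi0,mh,mb)
    for k in (1,2,3,4):
        print(k,[len(ik(*tcp_for(k,*wp,phi0,1),n=8)) for wp in PATH],ik(*tcp_for(k,*PATH[0],phi0,1),n=8))
    for tl in (40,50,60,70,80): print(tl,ik(*crate_tcp(-58,0,20,tl,phi0,1),n=8))
E
```

```text
cur [0.5466 0.3504 0.1963] grasp tcp [0.5736 0.3536 0.1694]
n=5 travel [-0.7, -0.4, 7.6] angular [0.03, -0.08, -0.09] | dist 38.3 ang 0.6 norms 7.7 0.1
speed frac 0.1 q end [ 0.65 -0.2   2.04 -0.46  0.71 -0.85] path [[0.552, 0.351, 0.191], [0.557, 0.352, 0.186], [0.563, 0.352, 0.18], [0.568, 0.353, 0.175], [0.574, 0.354, 0.169]]
[-0.2037  0.3089  0.5024] 0.08547564105975283
50 13.66340124489409 49.59626665871386
1 [1, 1, 1, 1, 1, 1] [array([ 0.6461, -0.2046,  2.0429, -0.4556,  0.7122, -0.8498])]
2 [1, 1, 1, 1, 1, 1] [array([ 0.4413, -0.3408,  2.1531, -0.2697,  0.6656, -1.1565])]
3 [1, 1, 1, 1, 1, 1] [array([ 0.2051, -0.4266,  2.2163, -0.024 ,  0.6541, -1.5343])]
4 [1, 1, 1, 1, 1, 1] [array([-0.0413, -0.4386,  2.2248,  0.228 ,  0.6825, -1.9215])]
40 [array([-0.7705,  0.3722,  1.4957,  0.    ,  1.2737, -2.2218])]
50 [array([-0.7085,  0.5458,  1.3011, -0.0974,  1.4409, -2.1401])]
60 [array([-0.6592,  0.7334,  1.0914, -0.1769,  1.6187, -2.092 ])]
70 [array([-0.6206,  0.9369,  0.8603, -0.2495,  1.8059, -2.0729])]
80 [array([-0.591 ,  1.1656,  0.5903, -0.3278,  2.0063, -2.0856])]
55 13.938874889851988 44.121141124539875
1 [1, 1, 1, 1, 1, 1] [array([ 0.6231, -0.1651,  1.9734, -0.3482,  0.7997, -0.9543])]
2 [1, 1, 1, 1, 1, 1] [array([ 0.4268, -0.2897,  2.0783, -0.2015,  0.7665, -1.2232])]
3 [1, 1, 1, 1, 1, 1] [array([ 0.2038, -0.3663,  2.1376, -0.0178,  0.7596, -1.5403])]
4 [1, 1, 1, 1, 1, 1] [array([-0.0279, -0.3769,  2.1455,  0.1711,  0.7798, -1.8661])]
40 [array([-0.7434,  0.4373,  1.4148, -0.0521,  1.3607, -2.1819])]
50 [array([-0.6863,  0.6186,  1.2124, -0.1395,  1.5334, -2.1167])]
60 [array([-0.6412,  0.8144,  0.9924, -0.2145,  1.7157, -2.0824])]
70 [array([-0.6062,  1.0293,  0.7447, -0.2883,  1.9084, -2.0777])]
80 [array([-0.5797,  1.2823,  0.436 , -0.3772,  2.1209, -2.1121])]
```

Emit:
carry_out --targets '[{"travel":[-0.7,-0.4,7.7],"angular":[0.03,-0.08,-0.09]},{"travel":[-0.7,-0.4,7.7],"angular":[0.03,-0.08,-0.09]},{"travel":[-0.7,-0.4,7.7],"angular":[0.03,-0.08,-0.09]},{"travel":[-0.7,-0.4,7.7],"angular":[0.03,-0.08,-0.09]},{"travel":[-0.7,-0.4,7.7],"angular":[0.03,-0.08,-0.09]}]'

```text
clock: 6.48
tool_pos: [0.5743, 0.3533, 0.1677]
ee_rot: [0.34, -0.086, 0.936, 0.031]
contact_force: [-0.2, -1.0, 0.4]
grip_width: 0.0852
```

```bash
python3 pre.py 1 0 5; python3 - <<'E'
from h import *
p,d=r.read_camera('wrist'); cv2.imwrite('pics/g_wrist.png',p)
E
```

```text
cur [0.5743 0.3533 0.1677] grasp tcp [0.5736 0.3536 0.1694]
n=5 travel [-0.1, 0.1, -0.3] angular [-0.0, -0.01, 0.0] | dist 1.8 ang 0.1 norms 0.4 0.0
speed frac 0.0 q end [ 0.65 -0.2   2.04 -0.46  0.71 -0.85] path [[0.574, 0.353, 0.168], [0.574, 0.353, 0.168], [0.574, 0.353, 0.169], [0.574, 0.354, 0.169], [0.574, 0.354, 0.169]]
```

View pics/g_wrist.png

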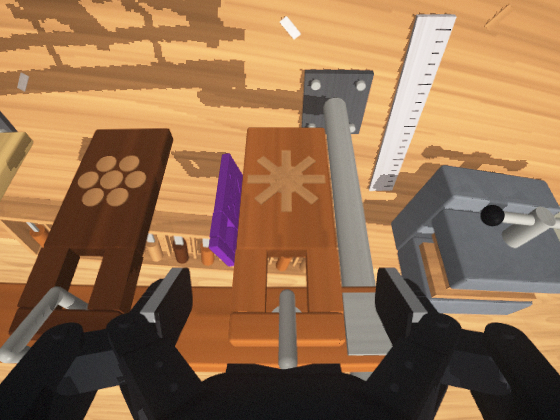

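The pads now flank the board at slot height. Closing.

Emit:
carry_out --targets '[{"travel":[0,0,0],"angular":[0,0,0]},{"travel":[0,0,0],"angular":[0,0,0]},{"travel":[0,0,0],"angular":[0,0,0]},{"travel":[0,0,0],"angular":[0,0,0]},{"travel":[0,0,0],"angular":[0,0,0]}]' --fingers 1

```text
clock: 6.95
tool_pos: [0.5739, 0.3538, 0.1697]
ee_rot: [0.341, -0.086, 0.936, 0.032]
contact_force: [-0.1, -0.3, 0.1]
grip_width: 0.045
```

Emit:
carry_out --targets '[{"travel":[0,0,0],"angular":[0,0,0]},{"travel":[0,0,0],"angular":[0,0,0]},{"travel":[0,0,0],"angular":[0,0,0]},{"travel":[0,0,0],"angular":[0,0,0]},{"travel":[0,0,0],"angular":[0,0,0]}]'

```text
clock: 7.37
tool_pos: [0.574, 0.3538, 0.1696]
ee_rot: [0.341, -0.086, 0.936, 0.032]
contact_force: [-1.4, 0.2, 2.7]
grip_width: 0.0451
```

```bash
cat > face.py <<'E'
import sys
from go import *
import pickle
k=int(sys.argv[1])
o=r.get_obs(); Rt=q2R(o['ee_rot'])
p,d=r.read_camera('wrist'); c=r.calibration('wrist'); cv2.imwrite(f'pics/{sys.argv[2]}.png',p)
P_,u_,v_=cloud(c,d); L=Rt.inv().apply(P_-o['tool_pos'])*1000
s=P_[:,0]*u[0]+P_[:,1]*u[1]; y=P_[:,0]*w[0]+P_[:,1]*w[1]
yc=o['tool_pos'][:2]@w[:2]
print('w',o['grip_width'],'F',o['contact_force'],'out of plane y of tool vs hook', round((yc-YM-HY[k])*1000,1))
m=(np.abs(y-yc)<.018)&(s>.55)&(s<.603)&(P_[:,2]>.115)&(P_[:,2]<.17)
A=np.c_[P_[m,2]-.14,y[m]-yc,np.ones(m.sum())]; sol=np.linalg.lstsq(A,s[m],rcond=None)[0]; print('face: tilt deg',np.degrees(np.arctan(sol[0])),'yaw',np.degrees(np.arctan(sol[1])),'front out',(S0-sol[2])*1000)
m=(np.abs(y-yc)<.035)&(s>.58)&(s<.603)&(P_[:,2]>.115)&(P_[:,2]<.15); print('y edges rel tool',np.percentile(y[m]-yc,[1,99])*1000)
E
python3 face.py 1 h_wrist
```

```text
w 0.04513745550773984 F [-1.4217  0.151   2.7072] out of plane y of tool vs hook 0.1
face: tilt deg -0.1997209064138936 yaw 0.38749309602421106 front out 33.49099294408031
y edges rel tool [-23.3221  21.4746]
```

The grip holds at 45 mm with the board still upright. Now I'll step through the given unhooking path, using the hanging board as datum.

```bash
cat > unhook.py <<'E'
# usage: unhook.py init k   -> stores grasp transform ;  unhook.py i0 i1 n -> rows from current to PATH param
import sys,pickle
from go import *
def board(k,so,sz,t):
    t=np.radians(t); up=-(-u)*np.sin(t)*1+zz*np.cos(t)  # top goes in (+u)
    z=up; y=w; x=np.cross(y,z)
    return rackpt(k,so/1000,(215+sz)/1000), Ro.from_matrix(np.c_[x,y,z])
p,R,q=cur()
if sys.argv[1]=='init':
    k=int(sys.argv[2]); b,RB=board(k,28,-11,0)
    pickle.dump((k,RB.inv().apply(p-b),RB.inv()*R),open('grasp.pkl','wb')); print('G',RB.inv().apply(p-b)*1000)
else:
    k,g,RG=pickle.load(open('grasp.pkl','rb'))
    # current board pose
    RB=R*RG.inv(); b=p-RB.apply(g)
    out=(S0-b[:2]@u[:2])*1000; 
    print('slot now: out',round(out,1),'z',round(b[2]*1000-215,1),'y',round((b[:2]@w[:2]-YM-HY[k])*1000,1),'rpy',RB.as_euler('ZYX',degrees=True).round(2),'F',r.get_obs()['contact_force'])
    s0,s1,n=float(sys.argv[1]),float(sys.argv[2]),int(sys.argv[3])
    def wp(s):
        i=min(int(s),4); f=s-i; return np.array(PATH[i])*(1-f)+np.array(PATH[i+1])*f
    pp,RR=p,R; L=[]
    for j in range(1,n+1):
        b,RB=board(k,*wp(s0+(s1-s0)*j/n)); x=b+RB.apply(g); RX=RB*RG
        t=(RR.inv().apply(x-pp)*1000).round(1); a=np.degrees((RR.inv()*RX).as_rotvec()).round(2)
        print(t.tolist(),a.tolist())
        pp=pp+RR.apply(t/1000); RR=RR*Ro.from_rotvec(np.radians(a))
E
python3 unhook.py init 1; python3 unhook.py 0 1 5
```

```text
G [ 34.4526   0.0492 -34.4472]
slot now: out 28.0 z -11.0 y 0.0 rpy [10.45  0.    0.  ] F [-1.6587  0.263   2.8806]
[0.5, 0.0, -1.8] [0.0, 1.2, 0.0]
[0.5, 0.0, -1.8] [0.0, 1.2, 0.0]
[0.5, 0.0, -1.9] [0.0, 1.2, 0.0]
[0.6, 0.0, -1.8] [0.0, 1.2, 0.0]
[0.7, 0.0, -1.9] [0.0, 1.2, 0.0]
```

Emit:
carry_out --targets '[{"travel":[0.5,0,-1.8],"angular":[0,1.2,0]},{"travel":[0.5,0,-1.8],"angular":[0,1.2,0]},{"travel":[0.5,0,-1.9],"angular":[0,1.2,0]},{"travel":[0.6,0,-1.8],"angular":[0,1.2,0]},{"travel":[0.7,0,-1.9],"angular":[0,1.2,0]}]'

```text
clock: 7.83
tool_pos: [0.5656, 0.3518, 0.1738]
ee_rot: [0.29, -0.087, 0.953, 0.026]
contact_force: [0.6, 0.2, 0.2]
grip_width: 0.045
```

```bash
python3 unhook.py 1 2 10
```

```text
slot now: out 32.7 z -3.2 y -0.4 rpy [10.44  6.18 -0.05] F [0.5744 0.1813 0.1799]
[1.8, 0.4, -1.9] [-0.04, 3.22, 0.03]
[3.3, 0.0, -1.3] [-0.0, 3.4, -0.0]
[3.4, 0.0, -1.2] [-0.0, 3.4, -0.0]
[3.5, 0.0, -1.2] [0.0, 3.4, 0.0]
[3.6, 0.0, -1.1] [0.0, 3.4, 0.0]
[3.6, 0.0, -1.1] [0.0, 3.4, 0.01]
[3.8, 0.0, -1.1] [0.01, 3.4, -0.0]
[3.7, 0.0, -1.0] [-0.0, 3.4, 0.0]
[3.9, 0.0, -1.0] [-0.0, 3.4, 0.0]
[3.9, 0.0, -0.9] [-0.0, 3.4, 0.01]
```

Tracking is within about 1 mm and the forces are negligible. Continuing the tilt.

Emit:
carry_out --targets '[{"travel":[1.8,0.4,-1.9],"angular":[0,3.2,0]},{"travel":[3.3,0,-1.3],"angular":[0,3.4,0]},{"travel":[3.4,0,-1.2],"angular":[0,3.4,0]},{"travel":[3.5,0,-1.2],"angular":[0,3.4,0]},{"travel":[3.6,0,-1.1],"angular":[0,3.4,0]}]'

```text
clock: 8.25
tool_pos: [0.5487, 0.3492, 0.1732]
ee_rot: [0.147, -0.09, 0.985, 0.014]
contact_force: [-0.8, 0.1, -0.1]
grip_width: 0.0453
```

```bash
python3 unhook.py 1.5 2 5
```

```text
slot now: out 37.4 z 3.4 y 0.2 rpy [10.47 23.05 -0.02] F [-0.7869  0.1124 -0.0766]
[3.8, -0.2, -0.8] [-0.01, 3.35, 0.03]
[3.7, 0.0, -1.0] [0.0, 3.4, 0.0]
[3.8, 0.0, -1.0] [0.0, 3.4, 0.01]
[3.8, 0.0, -1.0] [0.0, 3.4, -0.0]
[4.0, 0.0, -0.9] [0.01, 3.4, 0.0]
```

Emit:
carry_out --targets '[{"travel":[3.8,-0.2,-0.8],"angular":[0,3.4,0]},{"travel":[3.7,0,-1.0],"angular":[0,3.4,0]},{"travel":[3.8,0,-1.0],"angular":[0,3.4,0]},{"travel":[3.8,0,-1.0],"angular":[0,3.4,0]},{"travel":[4.0,0,-0.9],"angular":[0,3.4,0]}]'

```text
clock: 8.67
tool_pos: [0.5297, 0.3454, 0.1744]
ee_rot: [-0.0, -0.091, 0.996, 0.0]
contact_force: [0.2, 0.4, -0.1]
grip_width: 0.045
```

```bash
python3 unhook.py 2 4 10; python3 unhook.py 4 5 5 | tail -5
```

```text
slot now: out 42.9 z 7.9 y -0.2 rpy [10.45 40.06 -0.03] F [ 0.218   0.4381 -0.1155]
[0.7, 0.2, -1.3] [-0.03, -0.06, 0.02]
[0.6, -0.0, -1.2] [0.0, 0.0, 0.0]
[0.6, -0.0, -1.2] [0.0, 0.0, 0.0]
[0.6, -0.0, -1.2] [0.0, 0.0, 0.0]
[0.6, -0.0, -1.2] [0.0, 0.0, 0.0]
[2.4, -0.0, -2.4] [0.0, 0.0, 0.0]
[2.4, -0.0, -2.4] [0.0, 0.0, 0.0]
[2.4, -0.0, -2.4] [0.0, 0.0, 0.0]
[2.4, -0.0, -2.4] [0.0, 0.0, 0.0]
[2.4, -0.0, -2.4] [0.0, 0.0, 0.0]
[22.5, 0.2, -18.7] [-0.03, -0.06, 0.02]
[7.4, -0.0, -0.6] [0.0, 0.0, 0.0]
[7.4, -0.0, -0.6] [0.0, 0.0, 0.0]
[7.4, -0.0, -0.6] [0.0, 0.0, 0.0]
[7.4, -0.0, -0.6] [0.0, 0.0, 0.0]
```

Emit:
carry_out --targets '[{"travel":[1.6,0.2,-3],"angular":[0,0,0]},{"travel":[1.5,0,-3],"angular":[0,0,0]},{"travel":[4,0,-4],"angular":[0,0,0]},{"travel":[4,0,-4],"angular":[0,0,0]},{"travel":[4,0,-4],"angular":[0,0,0]}]'

```text
clock: 9.08
tool_pos: [0.5144, 0.3431, 0.1935]
ee_rot: [0.002, -0.091, 0.996, 0.0]
contact_force: [0.6, -0.3, -0.9]
grip_width: 0.0449
```

Emit:
carry_out --targets '[{"travel":[7.4,0,-0.6],"angular":[0,0,0]},{"travel":[7.4,0,-0.6],"angular":[0,0,0]},{"travel":[7.4,0,-0.6],"angular":[0,0,0]},{"travel":[7.4,0,-0.6],"angular":[0,0,0]},{"travel":[7.4,0,-0.6],"angular":[0,0,0]}]'

```text
clock: 9.5
tool_pos: [0.4777, 0.3361, 0.1955]
ee_rot: [0.001, -0.091, 0.996, 0.0]
contact_force: [0.5, -0.3, 0.7]
grip_width: 0.0451
```

```bash
python3 unhook.py 5 5 1; python3 face.py 1 i_wrist; cat > tocrate.py <<'E'
# tocrate.py xb yb zb tilt n : rows to put board's bottom edge centre there
import sys,pickle
from go import *
k,g,RG=pickle.load(open('grasp.pkl','rb'))
xb,yb,zb,tl=map(float,sys.argv[1:5]); n=int(sys.argv[5]) if len(sys.argv)>5 else None
p,R,q=cur()
t=np.radians(tl); up=cu*np.sin(t)+zz*np.cos(t); RB=Ro.from_matrix(np.c_[np.cross(cw,up),cw,up])
slot=CC+(cu*xb+cw*yb+zz*zb)/1000+up*.094
# now
RB0=R*RG.inv(); bot=p-RB0.apply(g)-RB0.apply([0,0,.094]); dd=bot-CC
print('bottom now in crate',(np.array([dd@cu,dd@cw,dd[2]])*1000).round(1),'rpy',RB0.as_euler('ZYX',degrees=True).round(1),'F',r.get_obs()['contact_force'].round(1))
rows(p,R,slot+RB.apply(g),RB*RG,n,q)
E
python3 tocrate.py -58 0 140 60
```

```text
slot now: out 95.8 z 29.0 y 0.2 rpy [10.46 39.85 -0.03] F [ 0.4648 -0.3059  0.745 ]
[-0.7, -0.2, 0.0] [-0.02, 0.15, 0.03]
w 0.045094224283512126 F [ 0.4648 -0.3059  0.745 ] out of plane y of tool vs hook 0.2
face: tilt deg 0.0 yaw 0.0 front out 622.1999999999999
bottom now in crate [-166.5  721.6  172. ] rpy [10.5 39.9 -0. ] F [1.4 0.5 0.2]
n=20 travel [-0.3, -37.7, 2.4] angular [-0.15, 1.0, 0.86] | dist 752.0 ang 26.5 norms 37.8 1.3
speed frac 0.37 q end [-0.66  0.64  1.   -0.18  1.8  -2.12] path [[0.484, 0.299, 0.193], [0.506, 0.15, 0.182], [0.519, 0.0, 0.171], [0.522, -0.15, 0.159], [0.515, -0.301, 0.148]]Traceback (most recent call last):
  File "face.py", line 13, in <module>
    m=(np.abs(y-yc)<.035)&(s>.58)&(s<.603)&(P_[:,2]>.115)&(P_[:,2]<.15); print('y edges rel tool',np.percentile(y[m]-yc,[1,99])*1000)
                                                                                                  ~~~~~~~~~~~~~^^^^^^^^^^^^^^^^
    return _quantile_unchecked(
        a, q, axis, out, overwrite_input, method, keepdims, weights)
    return _ureduce(a,
                    func=_quantile_ureduce_func,
    ...<5 lines>...
                    overwrite_input=overwrite_input,
                    method=method)
    r = func(a, **kwargs)
    result = _quantile(arr,
                       quantiles=q,
    ...<2 lines>...
                       out=out,
                       weights=wgt)
    slices_having_nans = np.isnan(arr[-1, ...])
                                  ~~~^^^^^^^^^
IndexError: index -1 is out of bounds for axis 0 with size 0
```

View pics/i_wrist.png

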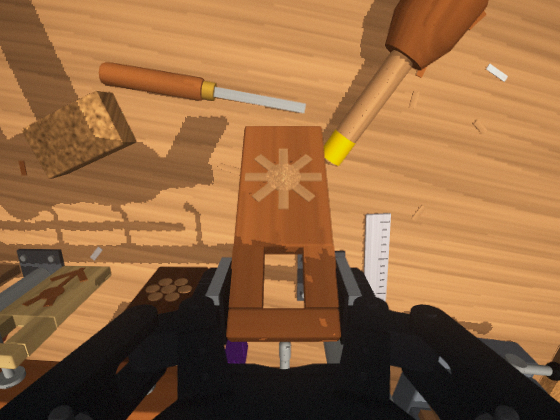

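The star board is free, with its slot clear of the hook tip. Carrying it high over the lid to the crate.

Emit:
carry_out --targets '[{"travel":[-0.3,-37.7,2.4],"angular":[-0.15,1.0,0.86]},{"travel":[-0.3,-37.7,2.4],"angular":[-0.15,1.0,0.86]},{"travel":[-0.3,-37.7,2.4],"angular":[-0.15,1.0,0.86]},{"travel":[-0.3,-37.7,2.4],"angular":[-0.15,1.0,0.86]},{"travel":[-0.3,-37.7,2.4],"angular":[-0.15,1.0,0.86]}]'

```text
clock: 9.97
tool_pos: [0.5083, 0.1488, 0.1826]
ee_rot: [-0.043, -0.053, 0.998, 0.003]
contact_force: [0.5, -0.1, -0.9]
grip_width: 0.0451
```

Emit:
carry_out --targets '[{"travel":[-0.3,-37.7,2.4],"angular":[-0.15,1.0,0.86]},{"travel":[-0.3,-37.7,2.4],"angular":[-0.15,1.0,0.86]},{"travel":[-0.3,-37.7,2.4],"angular":[-0.15,1.0,0.86]},{"travel":[-0.3,-37.7,2.4],"angular":[-0.15,1.0,0.86]},{"travel":[-0.3,-37.7,2.4],"angular":[-0.15,1.0,0.86]}]'

```text
clock: 10.38
tool_pos: [0.5227, -0.0392, 0.1681]
ee_rot: [-0.087, -0.016, 0.996, 0.006]
contact_force: [0.7, -0.1, 0.0]
grip_width: 0.0451
```

Emit:
carry_out --targets '[{"travel":[-0.3,-37.7,2.4],"angular":[-0.15,1.0,0.86]},{"travel":[-0.3,-37.7,2.4],"angular":[-0.15,1.0,0.86]},{"travel":[-0.3,-37.7,2.4],"angular":[-0.15,1.0,0.86]},{"travel":[-0.3,-37.7,2.4],"angular":[-0.15,1.0,0.86]},{"travel":[-0.3,-37.7,2.4],"angular":[-0.15,1.0,0.86]}]'

```text
clock: 10.8
tool_pos: [0.5216, -0.2275, 0.1535]
ee_rot: [-0.13, 0.022, 0.991, 0.008]
contact_force: [0.8, 0.7, 0.1]
grip_width: 0.0451
```

Emit:
carry_out --targets '[{"travel":[-0.3,-37.7,2.4],"angular":[-0.15,1.0,0.86]},{"travel":[-0.3,-37.7,2.4],"angular":[-0.15,1.0,0.86]},{"travel":[-0.3,-37.7,2.4],"angular":[-0.15,1.0,0.86]},{"travel":[-0.3,-37.7,2.4],"angular":[-0.15,1.0,0.86]},{"travel":[-0.3,-37.7,2.4],"angular":[-0.15,1.0,0.86]}]'

```text
clock: 11.22
tool_pos: [0.5051, -0.415, 0.1401]
ee_rot: [-0.174, 0.06, 0.983, 0.011]
contact_force: [0.7, -0.2, 0.7]
grip_width: 0.0451
```

```bash
python3 tocrate.py -58 0 70 65 5; python3 - <<'E'
from h import *
from plan import *
for n in ['top','scene']:
    p,d=r.read_camera(n); cv2.imwrite(f'pics/j_{n}.png',cv2.resize(p[140:320,340:520] if n=='top' else p[60:240,170:350],None,fx=3.2,fy=3.2,interpolation=cv2.INTER_CUBIC))
    c=r.calibration(n)
    # refine crate: visible rim
p,d=r.read_camera('wrist'); cv2.imwrite('pics/j_wrist.png',p)
E
```

```text
bottom now in crate [-55.9  -1.5 140.2] rpy [-6.9 60.  -0. ] F [ 0.7 -0.2  0.7]
n=5 travel [-5.3, 0.3, 14.3] angular [0.01, 0.99, -0.01] | dist 76.2 ang 5.0 norms 15.3 1.0
speed frac 0.14 q end [-0.64  0.79  0.96 -0.22  1.78 -2.09] path [[0.505, -0.415, 0.125], [0.505, -0.414, 0.11], [0.505, -0.414, 0.094], [0.504, -0.414, 0.079], [0.503, -0.413, 0.064]]
```

View pics/j_wrist.png

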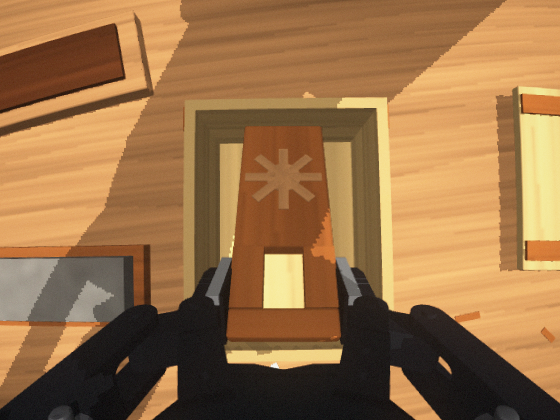

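View pics/j_scene.png

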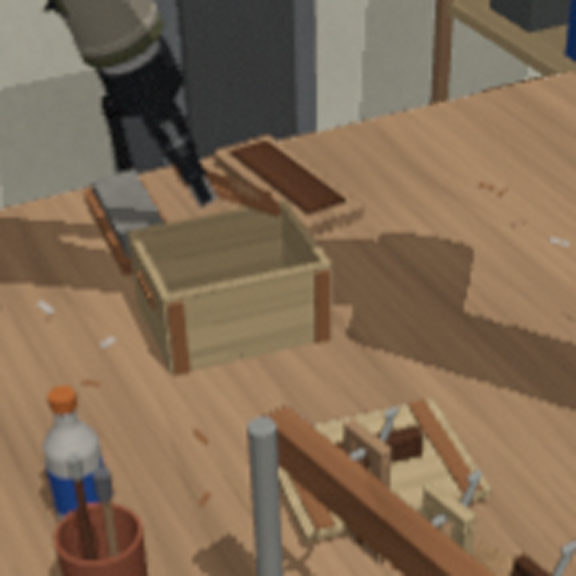

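The wrist view shows the board centred over the crate mouth. To keep the gripper body off the +x wall I'll use about 60° of tilt, with the bottom edge near the −x wall.

```bash
python3 tocrate.py -75 0 16 61 10
```

```text
bottom now in crate [-57.2  -2.1 138.1] rpy [-7.  60.2  0.1] F [-0.5  0.3 -0.6]
n=10 travel [-2.6, 0.2, 12.2] angular [0.02, 0.08, -0.02] | dist 124.4 ang 0.9 norms 12.4 0.1
speed frac 0.08 q end [-0.67  0.72  1.13 -0.19  1.61 -2.09] path [[0.502, -0.415, 0.126], [0.499, -0.414, 0.101], [0.495, -0.413, 0.076], [0.492, -0.413, 0.052], [0.488, -0.412, 0.027]]
```

Emit:
carry_out --targets '[{"travel":[-2.6,0.2,12.2],"angular":[0,0.1,0]},{"travel":[-2.6,0.2,12.2],"angular":[0,0.1,0]},{"travel":[-2.6,0.2,12.2],"angular":[0,0.1,0]},{"travel":[-2.6,0.2,12.2],"angular":[0,0.1,0]},{"travel":[-2.6,0.2,12.2],"angular":[0,0.1,0]}]'

```text
clock: 11.78
tool_pos: [0.4967, -0.41, 0.0772]
ee_rot: [-0.178, 0.059, 0.982, 0.011]
contact_force: [-0.5, 0.1, 0.3]
grip_width: 0.0456
```

Emit:
carry_out --targets '[{"travel":[-2.6,0.2,12.2],"angular":[0,0.1,0]},{"travel":[-2.6,0.2,12.2],"angular":[0,0.1,0]},{"travel":[-2.6,0.2,12.2],"angular":[0,0.1,0]},{"travel":[-2.6,0.2,11],"angular":[0,0.1,0]},{"travel":[-2,0,9],"angular":[0,0.1,0]}]'

```text
clock: 12.2
tool_pos: [0.4882, -0.4091, 0.0197]
ee_rot: [-0.182, 0.059, 0.981, 0.011]
contact_force: [0.2, 0.1, -0.4]
grip_width: 0.045
```

```bash
python3 tocrate.py -75 0 15 61 5; python3 - <<'E'
from h import *
p,d=r.read_camera('wrist'); cv2.imwrite('pics/k_wrist.png',p)
E
```

```text
bottom now in crate [-73.4   2.3  21.1] rpy [-6.8 61.1  0.1] F [ 0.2  0.1 -0.4]
n=5 travel [-0.1, -0.5, 1.2] angular [0.01, -0.01, -0.01] | dist 6.6 ang 0.1 norms 1.3 0.0
speed frac 0.01 q end [-0.67  0.72  1.13 -0.19  1.61 -2.09] path [[0.488, -0.41, 0.019], [0.487, -0.41, 0.017], [0.487, -0.41, 0.016], [0.487, -0.411, 0.015], [0.486, -0.411, 0.014]]
```

View pics/k_wrist.png

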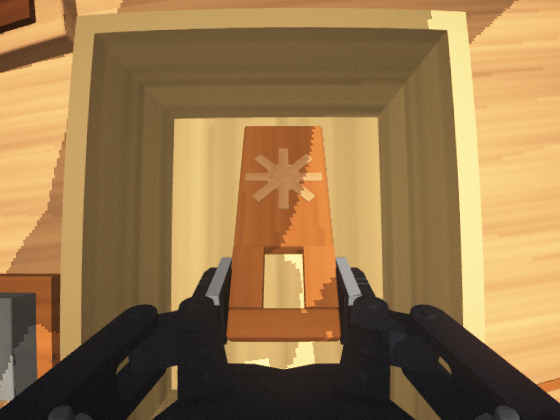

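The bottom edge is about 6 mm above the floor, well inside the walls. I'll lower the rest and open part way.

Emit:
carry_out --targets '[{"travel":[0,-0.5,1.2],"angular":[0,0,0]},{"travel":[0,-0.5,1.2],"angular":[0,0,0]},{"travel":[0,-0.5,1.2],"angular":[0,0,0]},{"travel":[0,0,1],"angular":[0,0,0]},{"travel":[0,0,1],"angular":[0,0,0]}]'

```text
clock: 12.67
tool_pos: [0.487, -0.4112, 0.0169]
ee_rot: [-0.181, 0.059, 0.982, 0.011]
contact_force: [0.4, 0.8, -1.1]
grip_width: 0.0454
```

Emit:
carry_out --targets '[{"travel":[0,0,0],"angular":[0,0,0]},{"travel":[0,0,0],"angular":[0,0,0]},{"travel":[0,0,0],"angular":[0,0,0]},{"travel":[0,0,0],"angular":[0,0,0]},{"travel":[0,0,0],"angular":[0,0,0]}]' --fingers 0.25

```text
clock: 13.08
tool_pos: [0.4866, -0.4109, 0.0164]
ee_rot: [-0.182, 0.059, 0.982, 0.011]
contact_force: [-1.1, -0.7, 1.1]
grip_width: 0.0639
```

```bash
python3 - <<'E'
from h import *
print(r.get_obs()['grip_width'],r.get_obs()['contact_force'])
p,d=r.read_camera('wrist'); cv2.imwrite('pics/l_wrist.png',p)
E
```

```text
0.06394185269520904 [-1.0872 -0.7241  1.1261]
```

View pics/l_wrist.png

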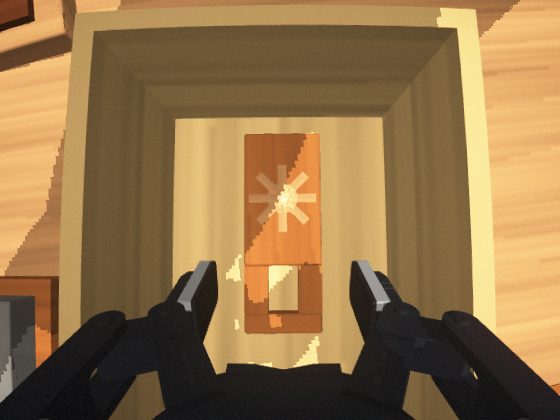

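The star lies flat on the crate floor. Next I'll rise straight up and go to hook 2.

Emit:
carry_out --targets '[{"travel":[14,0,-36],"angular":[0,0,0]},{"travel":[14,0,-36],"angular":[0,0,0]},{"travel":[14,0,-36],"angular":[0,0,0]},{"travel":[14,0,-36],"angular":[0,0,0]},{"travel":[14,0,-36],"angular":[0,0,0]}]' --fingers 0

```text
clock: 13.55
tool_pos: [0.4854, -0.4104, 0.2113]
ee_rot: [-0.182, 0.059, 0.981, 0.011]
contact_force: [0.7, -0.0, 0.2]
grip_width: 0.0856
```

```bash
python3 pre.py 2 150
```

```text
cur [ 0.4854 -0.4104  0.2113] grasp tcp [0.5903 0.2631 0.1694]
n=20 travel [-1.7, 33.1, -2.7] angular [-0.15, -3.02, -0.9] | dist 660.1 ang 63.2 norms 33.2 3.2
speed frac 0.57 q end [ 0.52 -0.73  2.2  -0.25  1.02 -1.17] path [[0.492, -0.378, 0.213], [0.512, -0.247, 0.224], [0.523, -0.115, 0.239], [0.522, 0.016, 0.257], [0.511, 0.148, 0.273]]
```

Emit:
carry_out --targets '[{"travel":[-1.7,33.1,-2.7],"angular":[-0.15,-3.02,-0.9]},{"travel":[-1.7,33.1,-2.7],"angular":[-0.15,-3.02,-0.9]},{"travel":[-1.7,33.1,-2.7],"angular":[-0.15,-3.02,-0.9]},{"travel":[-1.7,33.1,-2.7],"angular":[-0.15,-3.02,-0.9]},{"travel":[-1.7,33.1,-2.7],"angular":[-0.15,-3.02,-0.9]}]'

```text
clock: 13.97
tool_pos: [0.5127, -0.2456, 0.2228]
ee_rot: [-0.049, 0.023, 0.998, 0.017]
contact_force: [1.0, 0.0, 0.3]
grip_width: 0.0856
```

Emit:
carry_out --targets '[{"travel":[-1.7,33.1,-2.7],"angular":[-0.15,-3.02,-0.9]},{"travel":[-1.7,33.1,-2.7],"angular":[-0.15,-3.02,-0.9]},{"travel":[-1.7,33.1,-2.7],"angular":[-0.15,-3.02,-0.9]},{"travel":[-1.7,33.1,-2.7],"angular":[-0.15,-3.02,-0.9]},{"travel":[-1.7,33.1,-2.7],"angular":[-0.15,-3.02,-0.9]}]'

```text
clock: 14.38
tool_pos: [0.5235, -0.0809, 0.2427]
ee_rot: [0.084, -0.014, 0.996, 0.022]
contact_force: [0.0, 0.9, 0.0]
grip_width: 0.0855
```

Emit:
carry_out --targets '[{"travel":[-1.7,33.1,-2.7],"angular":[-0.15,-3.02,-0.9]},{"travel":[-1.7,33.1,-2.7],"angular":[-0.15,-3.02,-0.9]},{"travel":[-1.7,33.1,-2.7],"angular":[-0.15,-3.02,-0.9]},{"travel":[-1.7,33.1,-2.7],"angular":[-0.15,-3.02,-0.9]},{"travel":[-1.7,33.1,-2.7],"angular":[-0.15,-3.02,-0.9]}]'

```text
clock: 14.8
tool_pos: [0.5175, 0.0836, 0.2646]
ee_rot: [0.215, -0.05, 0.975, 0.027]
contact_force: [0.7, 0.4, 0.0]
grip_width: 0.0855
```

Emit:
carry_out --targets '[{"travel":[-1.7,33.1,-2.7],"angular":[-0.15,-3.02,-0.9]},{"travel":[-1.7,33.1,-2.7],"angular":[-0.15,-3.02,-0.9]},{"travel":[-1.7,33.1,-2.7],"angular":[-0.15,-3.02,-0.9]},{"travel":[-1.7,33.1,-2.7],"angular":[-0.15,-3.02,-0.9]},{"travel":[-1.7,33.1,-2.7],"angular":[-0.15,-3.02,-0.9]}]'

```text
clock: 15.22
tool_pos: [0.4947, 0.2473, 0.2845]
ee_rot: [0.342, -0.086, 0.935, 0.032]
contact_force: [0.2, -0.3, -0.5]
grip_width: 0.0851
```

```bash
python3 pre.py 2 0 5;python3 pre.py 2 60 5; python3 - <<'E'
from h import *
p,d=r.read_camera('wrist'); cv2.imwrite('pics/m_wrist.png',p)
E
```

```text
cur [0.4947 0.2473 0.2845] grasp tcp [0.5903 0.2631 0.1694]
n=5 travel [0.0, -0.4, 30.1] angular [0.03, 0.04, 0.0] | dist 150.5 ang 0.2 norms 30.1 0.0
speed frac 0.44 q end [ 0.44 -0.34  2.15 -0.27  0.67 -1.16] path [[0.514, 0.25, 0.262], [0.533, 0.254, 0.238], [0.552, 0.257, 0.215], [0.571, 0.26, 0.192], [0.59, 0.263, 0.169]]
cur [0.4947 0.2473 0.2845] grasp tcp [0.5903 0.2631 0.1694]
n=5 travel [-0.0, -0.4, 18.1] angular [0.03, 0.04, 0.0] | dist 90.5 ang 0.2 norms 18.1 0.0
speed frac 0.24 q end [ 0.47 -0.51  2.19 -0.26  0.8  -1.17] path [[0.506, 0.249, 0.271], [0.518, 0.251, 0.257], [0.529, 0.253, 0.243], [0.541, 0.254, 0.229], [0.552, 0.256, 0.215]]
```

View pics/m_wrist.png

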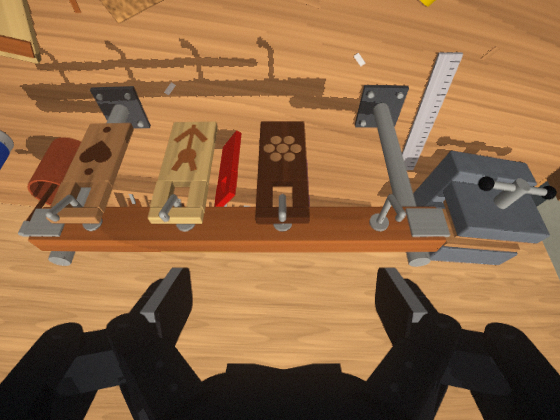

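The rosette is centred at column 283 on hook 2, hook 1 is empty, and the tulip and heart remain. Plunging.

Emit:
carry_out --targets '[{"travel":[0,-0.4,27],"angular":[0,0,0]},{"travel":[0,-0.4,27],"angular":[0,0,0]},{"travel":[0,-0.4,27],"angular":[0,0,0]},{"travel":[0,-0.4,27],"angular":[0,0,0]},{"travel":[0,-0.4,20],"angular":[0,0,0]}]'

```text
clock: 15.68
tool_pos: [0.5764, 0.2585, 0.1827]
ee_rot: [0.339, -0.086, 0.936, 0.031]
contact_force: [-1.1, 0.6, 0.2]
grip_width: 0.0855
```

```bash
python3 pre.py 2 0 5
```

```text
cur [0.5764 0.2585 0.1827] grasp tcp [0.5903 0.2631 0.1694]
n=5 travel [-0.5, 0.4, 3.9] angular [0.01, -0.04, 0.01] | dist 19.8 ang 0.2 norms 4.0 0.0
speed frac 0.06 q end [ 0.44 -0.34  2.15 -0.27  0.67 -1.16] path [[0.579, 0.259, 0.18], [0.582, 0.26, 0.177], [0.585, 0.261, 0.175], [0.588, 0.262, 0.172], [0.59, 0.263, 0.169]]
```

Emit:
carry_out --targets '[{"travel":[-0.5,0.4,5],"angular":[0,0,0]},{"travel":[-0.5,0.4,5],"angular":[0,0,0]},{"travel":[-0.5,0.4,5],"angular":[0,0,0]},{"travel":[-0.5,0.4,4.5],"angular":[0,0,0]},{"travel":[0,0,0],"angular":[0,0,0]}]'

```text
clock: 16.1
tool_pos: [0.5902, 0.263, 0.1721]
ee_rot: [0.34, -0.086, 0.936, 0.032]
contact_force: [-0.5, -1.0, 0.0]
grip_width: 0.0853
```

```bash
python3 pre.py 2 0 5
```

```text
cur [0.5902 0.263  0.1721] grasp tcp [0.5903 0.2631 0.1694]
n=5 travel [0.3, 0.0, 0.4] angular [0.01, -0.01, 0.0] | dist 2.7 ang 0.1 norms 0.5 0.0
speed frac 0.0 q end [ 0.44 -0.34  2.15 -0.27  0.67 -1.16] path [[0.59, 0.263, 0.172], [0.59, 0.263, 0.171], [0.59, 0.263, 0.17], [0.59, 0.263, 0.17], [0.59, 0.263, 0.169]]
```

Emit:
carry_out --targets '[{"travel":[0,0,0],"angular":[0,0,0]},{"travel":[0,0,0],"angular":[0,0,0]},{"travel":[0,0,0],"angular":[0,0,0]},{"travel":[0,0,0],"angular":[0,0,0]},{"travel":[0,0,0],"angular":[0,0,0]}]' --fingers 1

```text
clock: 16.52
tool_pos: [0.5901, 0.263, 0.1722]
ee_rot: [0.34, -0.086, 0.936, 0.032]
contact_force: [-1.6, -1.5, 2.5]
grip_width: 0.045
```

Emit:
carry_out --targets '[{"travel":[0,0,0],"angular":[0,0,0]},{"travel":[0,0,0],"angular":[0,0,0]},{"travel":[0,0,0],"angular":[0,0,0]},{"travel":[0,0,0],"angular":[0,0,0]},{"travel":[0,0,0],"angular":[0,0,0]}]'

```text
clock: 16.93
tool_pos: [0.5902, 0.263, 0.1721]
ee_rot: [0.34, -0.086, 0.936, 0.031]
contact_force: [-3.2, -1.7, 5.2]
grip_width: 0.0453
```

```bash
python3 face.py 2 n_wrist; python3 unhook.py init 2; python3 unhook.py 0 1 5
```

```text
w 0.04529280695111578 F [-3.1518 -1.6792  5.2289] out of plane y of tool vs hook -0.1
face: tilt deg -0.2306311867310176 yaw 0.330124661269019 front out 33.275682478154266
y edges rel tool [-23.2849  21.5065]
G [ 33.912   -0.1033 -31.8465]
slot now: out 28.0 z -11.0 y -0.0 rpy [10.45  0.    0.  ] F [-3.3462 -0.361   6.9944]
[0.4, 0.0, -1.8] [-0.0, 1.2, 0.0]
[0.5, 0.0, -1.8] [-0.0, 1.2, 0.0]
[0.5, 0.0, -1.8] [-0.0, 1.2, 0.0]
[0.5, 0.0, -1.8] [-0.0, 1.2, 0.0]
[0.6, 0.0, -1.8] [-0.0, 1.2, 0.01]
```

Emit:
carry_out --targets '[{"travel":[0.5,0,-1.8],"angular":[0,1.2,0]},{"travel":[0.5,0,-1.8],"angular":[0,1.2,0]},{"travel":[0.5,0,-1.9],"angular":[0,1.2,0]},{"travel":[0.6,0,-1.8],"angular":[0,1.2,0]},{"travel":[0.7,0,-1.9],"angular":[0,1.2,0]}]'

```text
clock: 17.4
tool_pos: [0.5814, 0.2612, 0.1758]
ee_rot: [0.289, -0.087, 0.953, 0.027]
contact_force: [0.5, 0.0, 0.4]
grip_width: 0.0449
```

```bash
python3 unhook.py 1 2 10
```

```text
slot now: out 33.3 z -3.8 y -0.2 rpy [10.45  6.23 -0.03] F [0.504  0.0094 0.4419]
[0.8, 0.2, -2.0] [-0.03, 3.17, 0.02]
[3.2, 0.0, -1.2] [0.0, 3.4, 0.0]
[3.3, 0.0, -1.1] [0.0, 3.4, 0.0]
[3.3, 0.0, -1.1] [0.0, 3.4, 0.01]
[3.4, 0.0, -1.1] [0.0, 3.4, 0.0]
[3.6, 0.0, -1.0] [0.0, 3.4, 0.0]
[3.5, 0.0, -1.0] [-0.0, 3.4, 0.01]
[3.7, 0.0, -0.9] [-0.0, 3.4, -0.0]
[3.7, 0.0, -0.9] [-0.0, 3.4, 0.0]
[3.8, 0.0, -0.8] [-0.0, 3.4, 0.0]
```

Emit:
carry_out --targets '[{"travel":[0.9,0.2,-2.0],"angular":[0,3.2,0]},{"travel":[3.2,0,-1.2],"angular":[0,3.4,0]},{"travel":[3.3,0,-1.1],"angular":[0,3.4,0]},{"travel":[3.3,0,-1.1],"angular":[0,3.4,0]},{"travel":[3.4,0,-1.1],"angular":[0,3.4,0]}]'

```text
clock: 17.82
tool_pos: [0.5659, 0.2586, 0.1757]
ee_rot: [0.146, -0.09, 0.985, 0.014]
contact_force: [0.3, -0.4, -1.5]
grip_width: 0.0451
```

```bash
python3 unhook.py 1.5 2 5
```

```text
slot now: out 37.4 z 3.3 y 0.1 rpy [10.46 23.11 -0.03] F [ 0.3147 -0.3619 -1.4698]
[3.6, -0.1, -0.7] [-0.02, 3.29, 0.03]
[3.6, -0.0, -1.0] [0.0, 3.4, 0.01]
[3.6, -0.0, -0.9] [0.0, 3.4, -0.0]
[3.8, -0.0, -0.9] [0.0, 3.4, 0.0]
[3.7, -0.0, -0.8] [-0.0, 3.4, 0.0]
```

Emit:
carry_out --targets '[{"travel":[3.6,-0.1,-0.7],"angular":[0,3.3,0]},{"travel":[3.6,0,-1.0],"angular":[0,3.4,0]},{"travel":[3.6,0,-0.9],"angular":[0,3.4,0]},{"travel":[3.8,0,-0.9],"angular":[0,3.4,0]},{"travel":[3.7,0,-0.8],"angular":[0,3.4,0]}]'

```text
clock: 18.23
tool_pos: [0.5477, 0.2551, 0.1768]
ee_rot: [-0.0, -0.091, 0.996, 0.0]
contact_force: [-1.1, 0.6, -0.3]
grip_width: 0.0451
```

```bash
python3 unhook.py 2 4 10 | head -3
```

```text
slot now: out 42.8 z 8.0 y -0.0 rpy [10.46 40.   -0.04] F [-1.0821  0.5744 -0.2786]
[0.8, 0.1, -1.2] [-0.03, -0.0, 0.03]
[0.6, -0.0, -1.2] [-0.0, -0.0, 0.0]
```

Emit:
carry_out --targets '[{"travel":[1.7,0,-3],"angular":[0,0,0]},{"travel":[1.5,0,-3],"angular":[0,0,0]},{"travel":[4,0,-4],"angular":[0,0,0]},{"travel":[4,0,-4],"angular":[0,0,0]},{"travel":[4,0,-4],"angular":[0,0,0]}]'

```text
clock: 18.65
tool_pos: [0.5325, 0.2524, 0.1961]
ee_rot: [0.002, -0.092, 0.996, 0.0]
contact_force: [-0.2, 0.1, -0.4]
grip_width: 0.0452
```

Emit:
carry_out --targets '[{"travel":[7.4,0,-0.6],"angular":[0,0,0]},{"travel":[7.4,0,-0.6],"angular":[0,0,0]},{"travel":[7.4,0,-0.6],"angular":[0,0,0]},{"travel":[7.4,0,-0.6],"angular":[0,0,0]},{"travel":[7.4,0,-0.6],"angular":[0,0,0]}]'

```text
clock: 19.07
tool_pos: [0.4958, 0.2455, 0.1981]
ee_rot: [0.002, -0.091, 0.996, 0.0]
contact_force: [-0.4, 0.5, -1.0]
grip_width: 0.0453
```

```bash
python3 unhook.py 5 5 1;  python3 tocrate.py -70 0 140 60
```

```text
slot now: out 95.8 z 29.2 y -0.1 rpy [10.45 39.78 -0.05] F [-0.3644  0.5081 -0.9622]
[-0.6, 0.1, 0.3] [-0.04, 0.22, 0.03]
bottom now in crate [-138.   633.7  172. ] rpy [10.5 39.8 -0. ] F [-0.4  0.5 -1. ]
n=20 travel [1.0, -33.0, 2.7] angular [-0.15, 1.0, 0.86] | dist 660.1 ang 26.6 norms 33.2 1.3
speed frac 0.32 q end [-0.67  0.61  1.04 -0.18  1.79 -2.13] path [[0.501, 0.213, 0.195], [0.516, 0.082, 0.184], [0.522, -0.05, 0.172], [0.519, -0.182, 0.16], [0.507, -0.314, 0.149]]
```

Emit:
carry_out --targets '[{"travel":[1,-33,2.7],"angular":[-0.15,1.0,0.86]},{"travel":[1,-33,2.7],"angular":[-0.15,1.0,0.86]},{"travel":[1,-33,2.7],"angular":[-0.15,1.0,0.86]},{"travel":[1,-33,2.7],"angular":[-0.15,1.0,0.86]},{"travel":[1,-33,2.7],"angular":[-0.15,1.0,0.86]}]'

```text
clock: 19.48
tool_pos: [0.5161, 0.0806, 0.184]
ee_rot: [-0.042, -0.054, 0.998, 0.003]
contact_force: [0.6, 0.4, -1.3]
grip_width: 0.0447
```

Emit:
carry_out --targets '[{"travel":[1,-33,2.7],"angular":[-0.15,1.0,0.86]},{"travel":[1,-33,2.7],"angular":[-0.15,1.0,0.86]},{"travel":[1,-33,2.7],"angular":[-0.15,1.0,0.86]},{"travel":[1,-33,2.7],"angular":[-0.15,1.0,0.86]},{"travel":[1,-33,2.7],"angular":[-0.15,1.0,0.86]}]'

```text
clock: 19.9
tool_pos: [0.5222, -0.0843, 0.1691]
ee_rot: [-0.086, -0.016, 0.996, 0.006]
contact_force: [0.4, -0.5, -0.9]
grip_width: 0.0451
```

Emit:
carry_out --targets '[{"travel":[1,-33,2.7],"angular":[-0.15,1.0,0.86]},{"travel":[1,-33,2.7],"angular":[-0.15,1.0,0.86]},{"travel":[1,-33,2.7],"angular":[-0.15,1.0,0.86]},{"travel":[1,-33,2.7],"angular":[-0.15,1.0,0.86]},{"travel":[1,-33,2.7],"angular":[-0.15,1.0,0.86]}]'

```text
clock: 20.32
tool_pos: [0.5146, -0.249, 0.1547]
ee_rot: [-0.13, 0.022, 0.991, 0.008]
contact_force: [0.5, -1.0, 0.3]
grip_width: 0.0453
```

Emit:
carry_out --targets '[{"travel":[1,-33,2.7],"angular":[-0.15,1.0,0.86]},{"travel":[1,-33,2.7],"angular":[-0.15,1.0,0.86]},{"travel":[1,-33,2.7],"angular":[-0.15,1.0,0.86]},{"travel":[1,-33,2.7],"angular":[-0.15,1.0,0.86]},{"travel":[1,-33,2.7],"angular":[-0.15,1.0,0.86]}]'

```text
clock: 20.73
tool_pos: [0.4936, -0.4126, 0.1421]
ee_rot: [-0.173, 0.059, 0.983, 0.011]
contact_force: [-0.1, 0.1, -0.7]
grip_width: 0.0452
```

```bash
python3 tocrate.py -75 0 28 61 10
```

```text
bottom now in crate [-69.6  -0.3 140.3] rpy [-6.9 60.  -0. ] F [-0.1  0.1 -0.7]
n=10 travel [-3.5, 0.0, 10.8] angular [0.0, 0.1, -0.01] | dist 113.7 ang 1.0 norms 11.4 0.1
speed frac 0.06 q end [-0.67  0.71  1.12 -0.19  1.63 -2.1 ] path [[0.493, -0.413, 0.131], [0.492, -0.412, 0.108], [0.491, -0.412, 0.085], [0.49, -0.412, 0.063], [0.489, -0.412, 0.04]]
```

Emit:
carry_out --targets '[{"travel":[-3.5,0,10.8],"angular":[0,0.1,0]},{"travel":[-3.5,0,10.8],"angular":[0,0.1,0]},{"travel":[-3.5,0,10.8],"angular":[0,0.1,0]},{"travel":[-3.5,0,10.8],"angular":[0,0.1,0]},{"travel":[-3.5,0,10.8],"angular":[0,0.1,0]}]'

```text
clock: 21.15
tool_pos: [0.4922, -0.4098, 0.0845]
ee_rot: [-0.177, 0.058, 0.982, 0.011]
contact_force: [-1.0, -0.7, -0.1]
grip_width: 0.045
```

Emit:
carry_out --targets '[{"travel":[-3.5,0,10.8],"angular":[0,0.1,0]},{"travel":[-3.5,0,10.8],"angular":[0,0.1,0]},{"travel":[-3.5,0,10.8],"angular":[0,0.1,0]},{"travel":[-3.5,0,10.8],"angular":[0,0.1,0]},{"travel":[-3.5,0,10.8],"angular":[0,0.1,0]}]'

```text
clock: 21.57
tool_pos: [0.4894, -0.4107, 0.0278]
ee_rot: [-0.182, 0.059, 0.982, 0.011]
contact_force: [-0.6, -0.5, 0.3]
grip_width: 0.045
```

```bash
python3 tocrate.py -75 0 26 61 5
```

```text
bottom now in crate [-74.    1.1  27.2] rpy [-6.9 60.9 -0.1] F [-0.6 -0.5  0.3]
n=5 travel [0.1, -0.2, 0.3] angular [-0.0, 0.01, -0.0] | dist 1.9 ang 0.1 norms 0.4 0.0
speed frac 0.0 q end [-0.67  0.71  1.12 -0.19  1.63 -2.1 ] path [[0.489, -0.411, 0.028], [0.489, -0.411, 0.027], [0.489, -0.411, 0.027], [0.489, -0.411, 0.027], [0.488, -0.412, 0.026]]
```

The bottom edge is about 3 mm above the first board. Releasing.

Emit:
carry_out --targets '[{"travel":[0,0,0.6],"angular":[0,0,0]},{"travel":[0,0,0.6],"angular":[0,0,0]},{"travel":[0,0,0],"angular":[0,0,0]},{"travel":[0,0,0],"angular":[0,0,0]},{"travel":[0,0,0],"angular":[0,0,0]}]' --fingers 0.25

```text
clock: 21.98
tool_pos: [0.4895, -0.4113, 0.0288]
ee_rot: [-0.181, 0.059, 0.982, 0.011]
contact_force: [0.1, -0.3, -0.1]
grip_width: 0.0645
```

```bash
python3 - <<'E'
from h import *
print(r.get_obs()['grip_width'],r.get_obs()['contact_force'])
p,d=r.read_camera('wrist'); cv2.imwrite('pics/o_wrist.png',p)
E
```

```text
0.06448948746072511 [ 0.1129 -0.2676 -0.1283]
```

View pics/o_wrist.png

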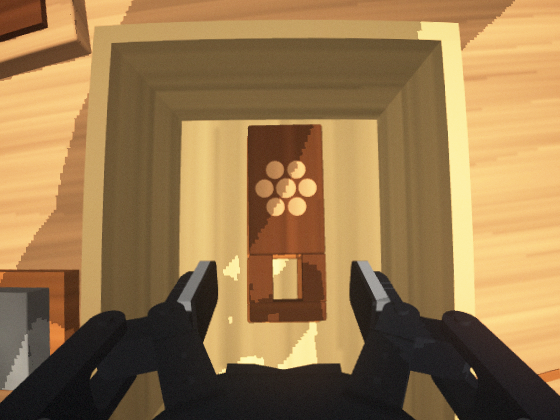

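The rosette lies neatly on the star. Next is hook 3, the tulip.

Emit:
carry_out --targets '[{"travel":[14,0,-36],"angular":[0,0,0]},{"travel":[14,0,-36],"angular":[0,0,0]},{"travel":[14,0,-36],"angular":[0,0,0]},{"travel":[14,0,-36],"angular":[0,0,0]},{"travel":[14,0,-36],"angular":[0,0,0]}]' --fingers 0

```text
clock: 22.45
tool_pos: [0.4879, -0.4106, 0.2235]
ee_rot: [-0.181, 0.059, 0.982, 0.011]
contact_force: [0.6, -0.1, 0.7]
grip_width: 0.0853
```

```bash
python3 pre.py 3 150
```

```text
cur [ 0.4879 -0.4106  0.2235] grasp tcp [0.607  0.1727 0.1694]
n=15 travel [-2.9, 38.0, -2.8] angular [-0.2, -4.03, -1.19] | dist 569.6 ang 63.1 norms 38.2 4.2
speed frac 0.64 q end [ 0.21 -0.85  2.26 -0.02  1.03 -1.54] path [[0.496, -0.373, 0.225], [0.516, -0.261, 0.233], [0.527, -0.147, 0.246], [0.529, -0.034, 0.26], [0.522, 0.08, 0.275]]
```

```bash
python3 pre.py 3 120
```

```text
cur [ 0.4879 -0.4106  0.2235] grasp tcp [0.607  0.1727 0.1694]
n=20 travel [-3.1, 28.6, -0.7] angular [-0.15, -3.02, -0.9] | dist 572.2 ang 63.1 norms 28.8 3.2
speed frac 0.46 q end [ 0.21 -0.78  2.27 -0.02  0.96 -1.54] path [[0.494, -0.383, 0.223], [0.517, -0.27, 0.225], [0.532, -0.156, 0.232], [0.539, -0.041, 0.242], [0.538, 0.073, 0.253]]
```

Emit:
carry_out --targets '[{"travel":[-3.1,28.6,-0.7],"angular":[-0.15,-3.02,-0.9]},{"travel":[-3.1,28.6,-0.7],"angular":[-0.15,-3.02,-0.9]},{"travel":[-3.1,28.6,-0.7],"angular":[-0.15,-3.02,-0.9]},{"travel":[-3.1,28.6,-0.7],"angular":[-0.15,-3.02,-0.9]},{"travel":[-3.1,28.6,-0.7],"angular":[-0.15,-3.02,-0.9]}]'

```text
clock: 22.87
tool_pos: [0.5172, -0.2686, 0.2232]
ee_rot: [-0.048, 0.022, 0.998, 0.017]
contact_force: [-0.3, 0.4, 0.1]
grip_width: 0.0851
```

Emit:
carry_out --targets '[{"travel":[-3.1,28.6,-0.7],"angular":[-0.15,-3.02,-0.9]},{"travel":[-3.1,28.6,-0.7],"angular":[-0.15,-3.02,-0.9]},{"travel":[-3.1,28.6,-0.7],"angular":[-0.15,-3.02,-0.9]},{"travel":[-3.1,28.6,-0.7],"angular":[-0.15,-3.02,-0.9]},{"travel":[-3.1,28.6,-0.7],"angular":[-0.15,-3.02,-0.9]}]'

```text
clock: 23.28
tool_pos: [0.5347, -0.1261, 0.2323]
ee_rot: [0.084, -0.014, 0.996, 0.022]
contact_force: [0.8, -0.0, -0.1]
grip_width: 0.0854
```

Emit:
carry_out --targets '[{"travel":[-3.1,28.6,-0.7],"angular":[-0.15,-3.02,-0.9]},{"travel":[-3.1,28.6,-0.7],"angular":[-0.15,-3.02,-0.9]},{"travel":[-3.1,28.6,-0.7],"angular":[-0.15,-3.02,-0.9]},{"travel":[-3.1,28.6,-0.7],"angular":[-0.15,-3.02,-0.9]},{"travel":[-3.1,28.6,-0.7],"angular":[-0.15,-3.02,-0.9]}]'

```text
clock: 23.7
tool_pos: [0.5394, 0.017, 0.2456]
ee_rot: [0.215, -0.051, 0.975, 0.027]
contact_force: [1.1, 0.2, 0.2]
grip_width: 0.0853
```

Emit:
carry_out --targets '[{"travel":[-3.1,28.6,-0.7],"angular":[-0.15,-3.02,-0.9]},{"travel":[-3.1,28.6,-0.7],"angular":[-0.15,-3.02,-0.9]},{"travel":[-3.1,28.6,-0.7],"angular":[-0.15,-3.02,-0.9]},{"travel":[-3.1,28.6,-0.7],"angular":[-0.15,-3.02,-0.9]},{"travel":[-3.1,28.6,-0.7],"angular":[-0.15,-3.02,-0.9]}]'

```text
clock: 24.12
tool_pos: [0.5307, 0.1599, 0.2599]
ee_rot: [0.343, -0.086, 0.935, 0.032]
contact_force: [0.8, 0.1, 0.3]
grip_width: 0.0853
```

```bash
python3 pre.py 3 20 5; python3 - <<'E'
from h import *
p,d=r.read_camera('wrist'); cv2.imwrite('pics/p_wrist.png',p)
E
```

```text
cur [0.5307 0.1599 0.2599] grasp tcp [0.607  0.1727 0.1694]
n=5 travel [-0.2, -0.3, 19.8] angular [0.02, 0.05, 0.01] | dist 99.0 ang 0.3 norms 19.8 0.1
speed frac 0.31 q end [ 0.21 -0.49  2.23 -0.02  0.7  -1.53] path [[0.543, 0.162, 0.245], [0.556, 0.164, 0.23], [0.569, 0.166, 0.215], [0.582, 0.168, 0.2], [0.594, 0.17, 0.185]]
```

View pics/p_wrist.png

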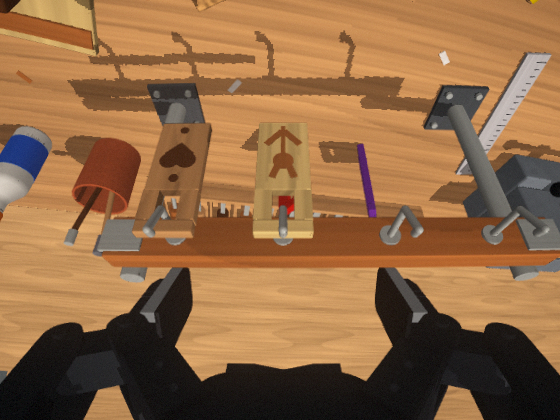

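The yellowish tulip is centred at column 284. Plunging.

Emit:
carry_out --targets '[{"travel":[-0.2,-0.3,20.5],"angular":[0,0,0]},{"travel":[-0.2,-0.3,20.5],"angular":[0,0,0]},{"travel":[-0.2,-0.3,20.5],"angular":[0,0,0]},{"travel":[-0.2,-0.3,20],"angular":[0,0,0]},{"travel":[-0.2,-0.3,18],"angular":[0,0,0]}]'

```text
clock: 24.58
tool_pos: [0.5951, 0.1691, 0.1823]
ee_rot: [0.34, -0.086, 0.936, 0.031]
contact_force: [-0.2, -0.1, 0.9]
grip_width: 0.0854
```

```bash
python3 pre.py 3 0 5
```

```text
cur [0.5951 0.1691 0.1823] grasp tcp [0.607  0.1727 0.1694]
n=5 travel [-0.2, 0.3, 3.6] angular [0.01, -0.01, 0.01] | dist 17.9 ang 0.1 norms 3.6 0.0
speed frac 0.06 q end [ 0.21 -0.43  2.22 -0.02  0.65 -1.53] path [[0.598, 0.17, 0.18], [0.6, 0.171, 0.177], [0.602, 0.171, 0.175], [0.605, 0.172, 0.172], [0.607, 0.173, 0.169]]
```

Emit:
carry_out --targets '[{"travel":[-0.2,0.3,4.5],"angular":[0,0,0]},{"travel":[-0.2,0.3,4.5],"angular":[0,0,0]},{"travel":[-0.2,0.3,4.5],"angular":[0,0,0]},{"travel":[-0.2,0.3,4.5],"angular":[0,0,0]},{"travel":[0,0,0],"angular":[0,0,0]}]'

```text
clock: 25.0
tool_pos: [0.6066, 0.1725, 0.1697]
ee_rot: [0.34, -0.086, 0.936, 0.031]
contact_force: [0.1, 0.6, -0.4]
grip_width: 0.0858
```

Emit:
carry_out --targets '[{"travel":[0,0,0],"angular":[0,0,0]},{"travel":[0,0,0],"angular":[0,0,0]},{"travel":[0,0,0],"angular":[0,0,0]},{"travel":[0,0,0],"angular":[0,0,0]},{"travel":[0,0,0],"angular":[0,0,0]}]' --fingers 1

```text
clock: 25.42
tool_pos: [0.6067, 0.1725, 0.1701]
ee_rot: [0.341, -0.086, 0.936, 0.031]
contact_force: [-0.1, -0.9, 1.9]
grip_width: 0.0454
```

Emit:
carry_out --targets '[{"travel":[0,0,0],"angular":[0,0,0]},{"travel":[0,0,0],"angular":[0,0,0]},{"travel":[0,0,0],"angular":[0,0,0]},{"travel":[0,0,0],"angular":[0,0,0]},{"travel":[0,0,0],"angular":[0,0,0]}]'

```text
clock: 25.83
tool_pos: [0.6067, 0.1725, 0.17]
ee_rot: [0.341, -0.086, 0.936, 0.031]
contact_force: [-2.6, -1.1, 5.6]
grip_width: 0.0452
```

```bash
python3 face.py 3 q_wrist; python3 unhook.py init 3; python3 unhook.py 0 1 5
```

```text
w 0.045230713133828065 F [-2.5618 -1.0998  5.5537] out of plane y of tool vs hook -0.1
face: tilt deg -0.0005762348675661303 yaw 0.3141778117884706 front out 33.27777795904663
y edges rel tool [-23.3673  21.4226]
G [ 33.7107  -0.1023 -34.0804]
slot now: out 28.0 z -11.0 y 0.0 rpy [10.45  0.    0.  ] F [-2.1195 -1.3086  5.2162]
[0.5, 0.0, -1.8] [-0.0, 1.2, 0.0]
[0.5, 0.0, -1.9] [-0.0, 1.2, 0.0]
[0.5, 0.0, -1.8] [-0.0, 1.2, 0.0]
[0.6, 0.0, -1.9] [-0.0, 1.2, 0.0]
[0.6, 0.0, -1.8] [-0.0, 1.2, 0.01]
```

Emit:
carry_out --targets '[{"travel":[0.4,0,-2],"angular":[0,1.2,0]},{"travel":[0.4,0,-2],"angular":[0,1.2,0]},{"travel":[0.5,0,-2],"angular":[0,1.2,0]},{"travel":[0.5,0,-2],"angular":[0,1.2,0]},{"travel":[0.6,0,-2],"angular":[0,1.2,0]}]'

```text
clock: 26.3
tool_pos: [0.5976, 0.1709, 0.1744]
ee_rot: [0.289, -0.088, 0.953, 0.027]
contact_force: [-0.5, 0.6, -0.4]
grip_width: 0.0448
```

```bash
python3 unhook.py 1 2 10|head -6
```

```text
slot now: out 33.4 z -3.1 y 0.1 rpy [10.46  6.25 -0.  ] F [-0.4582  0.6146 -0.3841]
[1.3, -0.1, -1.4] [-0.0, 3.15, 0.01]
[3.3, 0.1, -1.3] [-0.01, 3.4, 0.0]
[3.3, -0.0, -1.2] [0.0, 3.4, 0.01]
[3.5, -0.0, -1.3] [-0.0, 3.4, 0.0]
[3.5, -0.0, -1.1] [-0.0, 3.4, 0.0]
```

Emit:
carry_out --targets '[{"travel":[1.3,0,-1.5],"angular":[0,3.2,0]},{"travel":[3.3,0,-1.3],"angular":[0,3.4,0]},{"travel":[3.3,0,-1.2],"angular":[0,3.4,0]},{"travel":[3.5,0,-1.3],"angular":[0,3.4,0]},{"travel":[3.5,0,-1.1],"angular":[0,3.4,0]}]'

```text
clock: 26.72
tool_pos: [0.5816, 0.1679, 0.1739]
ee_rot: [0.146, -0.091, 0.985, 0.014]
contact_force: [0.3, -0.1, -0.1]
grip_width: 0.0447
```

```bash
python3 unhook.py 1.5 2 5
```

```text
slot now: out 37.4 z 3.5 y 0.1 rpy [10.46 23.12 -0.02] F [ 0.3359 -0.1273 -0.0682]
[3.7, -0.1, -0.7] [-0.02, 3.28, 0.02]
[3.7, 0.0, -1.0] [-0.0, 3.4, 0.01]
[3.8, 0.1, -1.1] [-0.0, 3.4, 0.0]
[3.8, -0.0, -0.9] [-0.01, 3.4, 0.0]
[3.8, -0.0, -1.0] [0.0, 3.4, 0.01]
```

Emit:
carry_out --targets '[{"travel":[3.7,-0.1,-0.7],"angular":[0,3.3,0]},{"travel":[3.7,0,-1.0],"angular":[0,3.4,0]},{"travel":[3.8,0,-1.1],"angular":[0,3.4,0]},{"travel":[3.8,0,-0.9],"angular":[0,3.4,0]},{"travel":[3.8,0,-1.0],"angular":[0,3.4,0]}]'

```text
clock: 27.13
tool_pos: [0.5628, 0.1643, 0.1752]
ee_rot: [-0.0, -0.092, 0.996, 0.0]
contact_force: [0.2, -0.3, -0.2]
grip_width: 0.0451
```

```bash
python3 unhook.py 2 4 10 | head -3
```

```text
slot now: out 42.8 z 8.0 y -0.1 rpy [10.45 40.02 -0.05] F [ 0.2336 -0.2653 -0.2462]
[0.7, 0.1, -1.2] [-0.04, -0.02, 0.03]
[0.6, -0.0, -1.2] [0.0, -0.0, 0.0]
```

Emit:
carry_out --targets '[{"travel":[1.7,0.1,-3],"angular":[0,0,0]},{"travel":[1.5,0,-3],"angular":[0,0,0]},{"travel":[4,0,-4],"angular":[0,0,0]},{"travel":[4,0,-4],"angular":[0,0,0]},{"travel":[4,0,-4],"angular":[0,0,0]}]'

```text
clock: 27.55
tool_pos: [0.5478, 0.1617, 0.1947]
ee_rot: [0.003, -0.092, 0.996, 0.0]
contact_force: [-0.5, 1.4, -0.1]
grip_width: 0.0452
```

Emit:
carry_out --targets '[{"travel":[7.4,0,-0.6],"angular":[0,0,0]},{"travel":[7.4,0,-0.6],"angular":[0,0,0]},{"travel":[7.4,0,-0.6],"angular":[0,0,0]},{"travel":[7.4,0,-0.6],"angular":[0,0,0]},{"travel":[7.4,0,-0.6],"angular":[0,0,0]}]'

```text
clock: 27.97
tool_pos: [0.5111, 0.1548, 0.1967]
ee_rot: [0.002, -0.092, 0.996, 0.0]
contact_force: [-0.6, -0.3, -0.5]
grip_width: 0.0452
```

```bash
python3 unhook.py 5 5 1;  python3 tocrate.py -70 0 140 60
```

```text
slot now: out 95.6 z 29.5 y -0.0 rpy [10.45 39.77 -0.05] F [-0.6499 -0.3235 -0.4596]
[-0.4, 0.1, 0.5] [-0.04, 0.23, 0.03]
bottom now in crate [-110.5  545.9  172.2] rpy [10.4 39.8 -0.1] F [-0.6 -0.3 -0.5]
n=15 travel [2.4, -37.9, 3.8] angular [-0.2, 1.34, 1.14] | dist 569.8 ang 26.6 norms 38.2 1.8
speed frac 0.37 q end [-0.67  0.61  1.05 -0.18  1.79 -2.13] path [[0.516, 0.117, 0.193], [0.524, 0.004, 0.181], [0.526, -0.11, 0.169], [0.519, -0.224, 0.158], [0.505, -0.337, 0.147]]
```

Emit:
carry_out --targets '[{"travel":[2.4,-37.9,3.8],"angular":[-0.2,1.34,1.14]},{"travel":[2.4,-37.9,3.8],"angular":[-0.2,1.34,1.14]},{"travel":[2.4,-37.9,3.8],"angular":[-0.2,1.34,1.14]},{"travel":[2.4,-37.9,3.8],"angular":[-0.2,1.34,1.14]},{"travel":[2.4,-37.9,3.8],"angular":[-0.2,1.34,1.14]}]'

```text
clock: 28.38
tool_pos: [0.526, -0.0358, 0.1772]
ee_rot: [-0.057, -0.042, 0.997, 0.004]
contact_force: [0.9, 0.4, -0.8]
grip_width: 0.0451
```

Emit:
carry_out --targets '[{"travel":[2.4,-37.9,3.8],"angular":[-0.2,1.34,1.14]},{"travel":[2.4,-37.9,3.8],"angular":[-0.2,1.34,1.14]},{"travel":[2.4,-37.9,3.8],"angular":[-0.2,1.34,1.14]},{"travel":[2.4,-37.9,3.8],"angular":[-0.2,1.34,1.14]},{"travel":[2.4,-37.9,3.8],"angular":[-0.2,1.34,1.14]}]'

```text
clock: 28.8
tool_pos: [0.5191, -0.2255, 0.1577]
ee_rot: [-0.116, 0.008, 0.993, 0.007]
contact_force: [1.1, -0.0, 0.0]
grip_width: 0.0451
```

Emit:
carry_out --targets '[{"travel":[2.4,-37.9,3.8],"angular":[-0.2,1.34,1.14]},{"travel":[2.4,-37.9,3.8],"angular":[-0.2,1.34,1.14]},{"travel":[2.4,-37.9,3.8],"angular":[-0.2,1.34,1.14]},{"travel":[2.4,-37.9,3.8],"angular":[-0.2,1.34,1.14]},{"travel":[2.4,-37.9,3.8],"angular":[-0.2,1.34,1.14]}]'

```text
clock: 29.22
tool_pos: [0.4913, -0.4133, 0.141]
ee_rot: [-0.174, 0.058, 0.983, 0.011]
contact_force: [-0.4, -1.0, 0.2]
grip_width: 0.0453
```

```bash
python3 tocrate.py -75 0 38 61 10
```

```text
bottom now in crate [-69.7  -1.3 140.3] rpy [-6.9 60.1 -0. ] F [-0.4 -1.   0.2]
n=10 travel [-3.1, 0.1, 9.9] angular [-0.0, 0.09, 0.0] | dist 103.6 ang 0.9 norms 10.4 0.1
speed frac 0.06 q end [-0.67  0.69  1.12 -0.19  1.64 -2.1 ] path [[0.491, -0.413, 0.131], [0.49, -0.413, 0.11], [0.489, -0.412, 0.089], [0.488, -0.412, 0.069], [0.487, -0.412, 0.048]]
```

Emit:
carry_out --targets '[{"travel":[-3.1,0.1,10],"angular":[0,0.1,0]},{"travel":[-3.1,0.1,10],"angular":[0,0.1,0]},{"travel":[-3.1,0.1,10],"angular":[0,0.1,0]},{"travel":[-3.1,0.1,10],"angular":[0,0.1,0]},{"travel":[-3.1,0.1,10],"angular":[0,0.1,0]}]'

```text
clock: 29.63
tool_pos: [0.4899, -0.4095, 0.0883]
ee_rot: [-0.178, 0.057, 0.982, 0.011]
contact_force: [-0.0, 0.5, -0.5]
grip_width: 0.045
```

Emit:
carry_out --targets '[{"travel":[-3.1,0.1,10],"angular":[0,0.1,0]},{"travel":[-3.1,0.1,10],"angular":[0,0.1,0]},{"travel":[-3.1,0.1,10],"angular":[0,0.1,0]},{"travel":[-3.1,0.1,10],"angular":[0,0.1,0]},{"travel":[-3.1,0.1,10],"angular":[0,0.1,0]}]'

```text
clock: 30.05
tool_pos: [0.4864, -0.4099, 0.0358]
ee_rot: [-0.182, 0.058, 0.982, 0.011]
contact_force: [-0.0, -0.3, -0.5]
grip_width: 0.0451
```

```bash
python3 tocrate.py -75 0 36 61 5
```

```text
bottom now in crate [-75.    1.3  36.3] rpy [-6.8 61.  -0.1] F [-0.  -0.3 -0.5]
n=5 travel [-0.0, -0.3, 0.0] angular [-0.01, -0.01, 0.01] | dist 1.4 ang 0.1 norms 0.3 0.0
speed frac 0.0 q end [-0.67  0.7   1.12 -0.19  1.64 -2.1 ] path [[0.486, -0.41, 0.036], [0.486, -0.411, 0.036], [0.486, -0.411, 0.036], [0.486, -0.411, 0.036], [0.486, -0.411, 0.036]]
```

Emit:
carry_out --targets '[{"travel":[0,0,0],"angular":[0,0,0]},{"travel":[0,0,0],"angular":[0,0,0]},{"travel":[0,0,0],"angular":[0,0,0]},{"travel":[0,0,0],"angular":[0,0,0]},{"travel":[0,0,0],"angular":[0,0,0]}]' --fingers 0.25

```text
clock: 30.47
tool_pos: [0.487, -0.4106, 0.0378]
ee_rot: [-0.181, 0.058, 0.982, 0.011]
contact_force: [-0.9, -0.3, 0.2]
grip_width: 0.064
```

```bash
python3 - <<'E'
from h import *
print(r.get_obs()['grip_width'],r.get_obs()['contact_force'])
p,d=r.read_camera('wrist'); cv2.imwrite('pics/r_wrist.png',p)
E
```

```text
0.06401762660133986 [-0.8891 -0.2796  0.1516]
```

View pics/r_wrist.png

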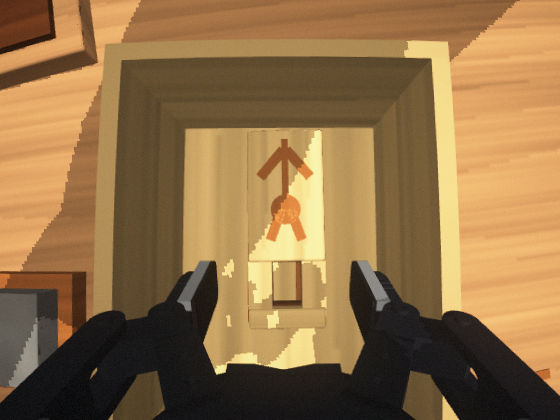

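The tulip is on the stack. Next is hook 4, the heart.

Emit:
carry_out --targets '[{"travel":[14,0,-36],"angular":[0,0,0]},{"travel":[14,0,-36],"angular":[0,0,0]},{"travel":[14,0,-36],"angular":[0,0,0]},{"travel":[14,0,-36],"angular":[0,0,0]},{"travel":[14,0,-36],"angular":[0,0,0]}]' --fingers 0

```text
clock: 30.93
tool_pos: [0.4855, -0.41, 0.2324]
ee_rot: [-0.182, 0.058, 0.982, 0.011]
contact_force: [0.7, -0.2, 0.4]
grip_width: 0.0852
```

```bash
python3 pre.py 4 120 15
```

```text
cur [ 0.4855 -0.41    0.2324] grasp tcp [0.6237 0.0822 0.1694]
n=15 travel [-5.2, 32.0, -0.4] angular [-0.2, -4.03, -1.19] | dist 483.2 ang 63.1 norms 32.4 4.2
speed frac 0.52 q end [-0.1  -0.8   2.27  0.21  0.99 -1.91] path [[0.494, -0.379, 0.231], [0.517, -0.284, 0.23], [0.535, -0.189, 0.235], [0.546, -0.093, 0.243], [0.55, 0.004, 0.254]]
```

Emit:
carry_out --targets '[{"travel":[-5.2,32,-0.4],"angular":[-0.2,-4.03,-1.19]},{"travel":[-5.2,32,-0.4],"angular":[-0.2,-4.03,-1.19]},{"travel":[-5.2,32,-0.4],"angular":[-0.2,-4.03,-1.19]},{"travel":[-5.2,32,-0.4],"angular":[-0.2,-4.03,-1.19]},{"travel":[-5.2,32,-0.4],"angular":[-0.2,-4.03,-1.19]}]'

```text
clock: 31.35
tool_pos: [0.5245, -0.2514, 0.2298]
ee_rot: [-0.004, 0.009, 1.0, 0.018]
contact_force: [0.6, -0.3, 0.3]
grip_width: 0.0855
```

Emit:
carry_out --targets '[{"travel":[-5.2,32,-0.4],"angular":[-0.2,-4.03,-1.19]},{"travel":[-5.2,32,-0.4],"angular":[-0.2,-4.03,-1.19]},{"travel":[-5.2,32,-0.4],"angular":[-0.2,-4.03,-1.19]},{"travel":[-5.2,32,-0.4],"angular":[-0.2,-4.03,-1.19]},{"travel":[-5.2,32,-0.4],"angular":[-0.2,-4.03,-1.19]}]'

```text
clock: 31.77
tool_pos: [0.546, -0.0913, 0.2419]
ee_rot: [0.172, -0.039, 0.984, 0.025]
contact_force: [0.8, 0.9, 1.1]
grip_width: 0.0852
```

Emit:
carry_out --targets '[{"travel":[-5.2,32,-0.4],"angular":[-0.2,-4.03,-1.19]},{"travel":[-5.2,32,-0.4],"angular":[-0.2,-4.03,-1.19]},{"travel":[-5.2,32,-0.4],"angular":[-0.2,-4.03,-1.19]},{"travel":[-5.2,32,-0.4],"angular":[-0.2,-4.03,-1.19]},{"travel":[-5.2,32,-0.4],"angular":[-0.2,-4.03,-1.19]}]'

```text
clock: 32.18
tool_pos: [0.5476, 0.0695, 0.2601]
ee_rot: [0.343, -0.086, 0.935, 0.032]
contact_force: [-0.0, 0.5, 0.3]
grip_width: 0.0855
```

```bash
python3 pre.py 4 20 5; python3 - <<'E'
from h import *
p,d=r.read_camera('wrist'); cv2.imwrite('pics/s_wrist.png',p)
E
```

```text
cur [0.5476 0.0695 0.2601] grasp tcp [0.6237 0.0822 0.1694]
n=5 travel [-0.1, -0.3, 19.8] angular [0.02, 0.05, 0.01] | dist 99.1 ang 0.3 norms 19.8 0.1
speed frac 0.32 q end [-0.05 -0.5   2.24  0.22  0.73 -1.92] path [[0.56, 0.072, 0.245], [0.573, 0.074, 0.23], [0.586, 0.076, 0.215], [0.598, 0.078, 0.2], [0.611, 0.08, 0.185]]
```

View pics/s_wrist.png

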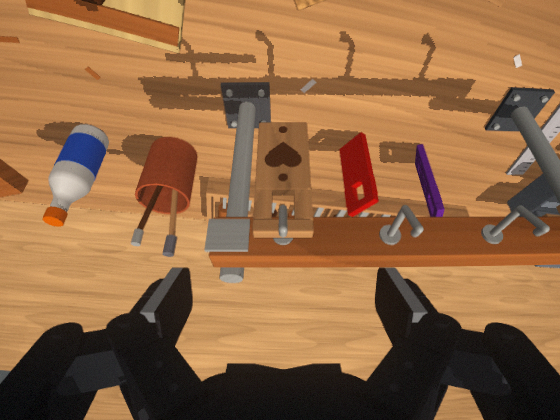

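The heart is centred at column 284. Plunging.

Emit:
carry_out --targets '[{"travel":[-0.2,-0.3,20.5],"angular":[0,0,0]},{"travel":[-0.2,-0.3,20.5],"angular":[0,0,0]},{"travel":[-0.2,-0.3,20.5],"angular":[0,0,0]},{"travel":[-0.2,-0.3,20],"angular":[0,0,0]},{"travel":[-0.2,-0.3,18],"angular":[0,0,0]}]'

```text
clock: 32.65
tool_pos: [0.6119, 0.0789, 0.1826]
ee_rot: [0.34, -0.086, 0.936, 0.032]
contact_force: [0.1, 0.5, 0.5]
grip_width: 0.0853
```

```bash
python3 pre.py 4 0 5
```

```text
cur [0.6119 0.0789 0.1826] grasp tcp [0.6237 0.0822 0.1694]
n=5 travel [-0.2, 0.2, 3.6] angular [0.02, -0.01, 0.01] | dist 18.0 ang 0.1 norms 3.6 0.0
speed frac 0.06 q end [-0.04 -0.44  2.22  0.23  0.68 -1.92] path [[0.614, 0.08, 0.18], [0.617, 0.08, 0.177], [0.619, 0.081, 0.175], [0.621, 0.082, 0.172], [0.624, 0.082, 0.169]]
```

Emit:
carry_out --targets '[{"travel":[-0.2,0.3,4.5],"angular":[0,0,0]},{"travel":[-0.2,0.3,4.5],"angular":[0,0,0]},{"travel":[-0.2,0.3,4.5],"angular":[0,0,0]},{"travel":[-0.2,0.2,4.5],"angular":[0,0,0]},{"travel":[0,0,0],"angular":[0,0,0]}]'

```text
clock: 33.07
tool_pos: [0.6234, 0.0821, 0.17]
ee_rot: [0.34, -0.086, 0.936, 0.032]
contact_force: [-0.1, 0.2, -0.2]
grip_width: 0.0854
```

Emit:
carry_out --targets '[{"travel":[0,0,0],"angular":[0,0,0]},{"travel":[0,0,0],"angular":[0,0,0]},{"travel":[0,0,0],"angular":[0,0,0]},{"travel":[0,0,0],"angular":[0,0,0]},{"travel":[0,0,0],"angular":[0,0,0]}]' --fingers 1

```text
clock: 33.48
tool_pos: [0.6234, 0.082, 0.1704]
ee_rot: [0.341, -0.086, 0.936, 0.032]
contact_force: [-1.3, -1.6, 2.2]
grip_width: 0.0453
```

Emit:
carry_out --targets '[{"travel":[0,0,0],"angular":[0,0,0]},{"travel":[0,0,0],"angular":[0,0,0]},{"travel":[0,0,0],"angular":[0,0,0]},{"travel":[0,0,0],"angular":[0,0,0]},{"travel":[0,0,0],"angular":[0,0,0]}]'

```text
clock: 33.9
tool_pos: [0.6235, 0.082, 0.1703]
ee_rot: [0.34, -0.086, 0.936, 0.032]
contact_force: [-1.9, -1.1, 6.1]
grip_width: 0.0455
```

```bash
python3 face.py 4 t_wrist; python3 unhook.py init 4; python3 unhook.py 0 1 5
```

```text
w 0.045482756752097335 F [-1.9073 -1.073   6.1424] out of plane y of tool vs hook -0.1
face: tilt deg -0.328249853140619 yaw 0.37884443741054435 front out 33.28312203479877
y edges rel tool [-23.3277  21.446 ]
G [ 33.8197  -0.1471 -33.6781]
slot now: out 28.0 z -11.0 y 0.0 rpy [10.45  0.    0.  ] F [-3.3397 -1.5678  4.4067]
[0.5, 0.0, -1.8] [-0.0, 1.2, 0.0]
[0.4, 0.0, -1.8] [-0.0, 1.2, 0.0]
[0.6, 0.0, -1.9] [-0.0, 1.2, 0.0]
[0.6, 0.0, -1.8] [-0.0, 1.2, 0.01]
[0.6, 0.0, -1.9] [-0.0, 1.2, -0.0]
```

Emit:
carry_out --targets '[{"travel":[0.4,0,-2],"angular":[0,1.2,0]},{"travel":[0.4,0,-2],"angular":[0,1.2,0]},{"travel":[0.5,0,-2],"angular":[0,1.2,0]},{"travel":[0.5,0,-2],"angular":[0,1.2,0]},{"travel":[0.6,0,-2],"angular":[0,1.2,0]}]'

```text
clock: 34.37
tool_pos: [0.6144, 0.0807, 0.1749]
ee_rot: [0.289, -0.088, 0.953, 0.027]
contact_force: [-0.2, 0.7, -1.2]
grip_width: 0.0452
```

```bash
python3 unhook.py 1 2 10|head -6
```

```text
slot now: out 33.3 z -2.9 y 0.4 rpy [10.47  6.24  0.04] F [-0.1822  0.6549 -1.2434]
[1.4, -0.4, -1.3] [0.04, 3.16, 0.0]
[3.3, 0.0, -1.3] [-0.0, 3.4, 0.01]
[3.3, 0.0, -1.2] [-0.0, 3.4, 0.0]
[3.4, 0.0, -1.2] [-0.0, 3.4, 0.0]
[3.5, 0.0, -1.1] [-0.0, 3.4, 0.01]
```

Emit:
carry_out --targets '[{"travel":[1.4,-0.4,-1.4],"angular":[0,3.2,0]},{"travel":[3.3,0,-1.3],"angular":[0,3.4,0]},{"travel":[3.3,0,-1.2],"angular":[0,3.4,0]},{"travel":[3.4,0,-1.2],"angular":[0,3.4,0]},{"travel":[3.5,0,-1.1],"angular":[0,3.4,0]}]'

```text
clock: 34.78
tool_pos: [0.5986, 0.0773, 0.1742]
ee_rot: [0.146, -0.091, 0.985, 0.014]
contact_force: [0.2, 1.1, -0.7]
grip_width: 0.045
```

```bash
python3 unhook.py 1.5 2 5
```

```text
slot now: out 37.4 z 3.4 y -0.1 rpy [10.48 23.12  0.  ] F [ 0.2083  1.0615 -0.7264]
[3.7, 0.1, -0.7] [0.01, 3.28, 0.03]
[3.7, 0.0, -1.1] [0.0, 3.4, 0.01]
[3.7, 0.0, -1.0] [-0.0, 3.4, 0.0]
[3.8, 0.0, -0.9] [-0.0, 3.4, 0.0]
[3.9, 0.0, -0.9] [-0.0, 3.4, 0.01]
```

Emit:
carry_out --targets '[{"travel":[3.7,0.1,-0.7],"angular":[0,3.3,0]},{"travel":[3.7,0,-1.1],"angular":[0,3.4,0]},{"travel":[3.7,0,-1.0],"angular":[0,3.4,0]},{"travel":[3.8,0,-0.9],"angular":[0,3.4,0]},{"travel":[3.9,0,-0.9],"angular":[0,3.4,0]}]'

```text
clock: 35.2
tool_pos: [0.5798, 0.0739, 0.1754]
ee_rot: [-0.0, -0.092, 0.996, 0.001]
contact_force: [-0.6, 0.3, -0.5]
grip_width: 0.045
```

```bash
python3 unhook.py 2 4 10 | head -3
```

```text
slot now: out 42.9 z 7.9 y -0.0 rpy [10.5  40.01  0.  ] F [-0.6496  0.2614 -0.5262]
[0.7, 0.0, -1.3] [0.0, -0.02, 0.05]
[0.6, 0.0, -1.2] [0.0, 0.0, 0.0]
```

Emit:
carry_out --targets '[{"travel":[1.7,0,-3],"angular":[0,0,0]},{"travel":[1.5,0,-3],"angular":[0,0,0]},{"travel":[4,0,-4],"angular":[0,0,0]},{"travel":[4,0,-4],"angular":[0,0,0]},{"travel":[4,0,-4],"angular":[0,0,0]}]'

```text
clock: 35.62
tool_pos: [0.5647, 0.071, 0.1948]
ee_rot: [0.003, -0.092, 0.996, 0.001]
contact_force: [-0.2, 0.8, -0.7]
grip_width: 0.0449
```

Emit:
carry_out --targets '[{"travel":[7.4,0,-0.6],"angular":[0,0,0]},{"travel":[7.4,0,-0.6],"angular":[0,0,0]},{"travel":[7.4,0,-0.6],"angular":[0,0,0]},{"travel":[7.4,0,-0.6],"angular":[0,0,0]},{"travel":[7.4,0,-0.6],"angular":[0,0,0]}]'

```text
clock: 36.03
tool_pos: [0.528, 0.0641, 0.1968]
ee_rot: [0.002, -0.092, 0.996, 0.001]
contact_force: [0.5, -0.6, -0.1]
grip_width: 0.0449
```

```bash
python3 unhook.py 5 5 1;  python3 tocrate.py -70 0 140 60
```

```text
slot now: out 95.7 z 29.3 y -0.3 rpy [10.49 39.77 -0.02] F [ 0.5329 -0.5721 -0.0574]
[-0.6, 0.3, 0.4] [-0.01, 0.23, 0.05]
bottom now in crate [-83.2 457.8 172.1] rpy [10.5 39.8 -0. ] F [ 0.5 -0.6 -0.1]
n=15 travel [3.2, -31.8, 4.0] angular [-0.2, 1.34, 1.15] | dist 480.8 ang 26.6 norms 32.2 1.8
speed frac 0.3 q end [-0.67  0.61  1.04 -0.18  1.79 -2.13] path [[0.531, 0.032, 0.193], [0.534, -0.063, 0.181], [0.531, -0.159, 0.169], [0.522, -0.255, 0.157], [0.506, -0.349, 0.147]]
```

Emit:
carry_out --targets '[{"travel":[3.2,-31.8,4],"angular":[-0.2,1.34,1.15]},{"travel":[3.2,-31.8,4],"angular":[-0.2,1.34,1.15]},{"travel":[3.2,-31.8,4],"angular":[-0.2,1.34,1.15]},{"travel":[3.2,-31.8,4],"angular":[-0.2,1.34,1.15]},{"travel":[3.2,-31.8,4],"angular":[-0.2,1.34,1.15]}]'

```text
clock: 36.45
tool_pos: [0.5345, -0.0966, 0.1765]
ee_rot: [-0.058, -0.041, 0.997, 0.004]
contact_force: [0.4, 0.7, -0.3]
grip_width: 0.0452
```

Emit:
carry_out --targets '[{"travel":[3.2,-31.8,4],"angular":[-0.2,1.34,1.15]},{"travel":[3.2,-31.8,4],"angular":[-0.2,1.34,1.15]},{"travel":[3.2,-31.8,4],"angular":[-0.2,1.34,1.15]},{"travel":[3.2,-31.8,4],"angular":[-0.2,1.34,1.15]},{"travel":[3.2,-31.8,4],"angular":[-0.2,1.34,1.15]}]'

```text
clock: 36.87
tool_pos: [0.522, -0.256, 0.157]
ee_rot: [-0.116, 0.009, 0.993, 0.008]
contact_force: [0.2, 0.3, 0.2]
grip_width: 0.0451
```

Emit:
carry_out --targets '[{"travel":[3.2,-31.8,4],"angular":[-0.2,1.34,1.15]},{"travel":[3.2,-31.8,4],"angular":[-0.2,1.34,1.15]},{"travel":[3.2,-31.8,4],"angular":[-0.2,1.34,1.15]},{"travel":[3.2,-31.8,4],"angular":[-0.2,1.34,1.15]},{"travel":[3.2,-31.8,4],"angular":[-0.2,1.34,1.15]}]'

```text
clock: 37.28
tool_pos: [0.4915, -0.413, 0.1407]
ee_rot: [-0.174, 0.06, 0.983, 0.011]
contact_force: [0.1, 0.4, -0.8]
grip_width: 0.0453
```

```bash
python3 tocrate.py -75 0 47 61 10
```

```text
bottom now in crate [-70.   -0.9 139.9] rpy [-7.  60.1 -0. ] F [ 0.1  0.4 -0.8]
n=10 travel [-2.8, 0.1, 9.0] angular [0.0, 0.09, -0.01] | dist 94.1 ang 0.9 norms 9.4 0.1
speed frac 0.05 q end [-0.67  0.69  1.11 -0.19  1.66 -2.1 ] path [[0.491, -0.413, 0.131], [0.49, -0.413, 0.112], [0.489, -0.412, 0.094], [0.488, -0.412, 0.075], [0.487, -0.412, 0.056]]
```

Emit:
carry_out --targets '[{"travel":[-2.8,0,9],"angular":[0,0.1,0]},{"travel":[-2.8,0,9],"angular":[0,0.1,0]},{"travel":[-2.8,0,9],"angular":[0,0.1,0]},{"travel":[-2.8,0,9],"angular":[0,0.1,0]},{"travel":[-2.8,0,9],"angular":[0,0.1,0]}]'

```text
clock: 37.7
tool_pos: [0.4901, -0.4102, 0.0931]
ee_rot: [-0.178, 0.058, 0.982, 0.011]
contact_force: [-0.4, 0.5, 0.1]
grip_width: 0.0451
```

Emit:
carry_out --targets '[{"travel":[-2.8,0,9],"angular":[0,0.1,0]},{"travel":[-2.8,0,9],"angular":[0,0.1,0]},{"travel":[-2.8,0,9],"angular":[0,0.1,0]},{"travel":[-2.8,0,9],"angular":[0,0.1,0]},{"travel":[-2.8,0,9],"angular":[0,0.1,0]}]'

```text
clock: 38.12
tool_pos: [0.4871, -0.411, 0.046]
ee_rot: [-0.182, 0.059, 0.981, 0.011]
contact_force: [0.4, 1.2, -0.3]
grip_width: 0.0448
```

```bash
python3 tocrate.py -75 0 46 61 5
```

```text
bottom now in crate [-74.6   0.6  46.4] rpy [-6.9 61.  -0.1] F [ 0.4  1.2 -0.3]
n=5 travel [0.0, -0.1, 0.1] angular [-0.0, -0.01, -0.01] | dist 0.7 ang 0.1 norms 0.1 0.0
speed frac 0.0 q end [-0.67  0.69  1.11 -0.19  1.66 -2.1 ] path [[0.487, -0.411, 0.046], [0.487, -0.411, 0.046], [0.487, -0.411, 0.046], [0.487, -0.411, 0.046], [0.487, -0.411, 0.046]]
```

Emit:
carry_out --targets '[{"travel":[0,0,0],"angular":[0,0,0]},{"travel":[0,0,0],"angular":[0,0,0]},{"travel":[0,0,0],"angular":[0,0,0]},{"travel":[0,0,0],"angular":[0,0,0]},{"travel":[0,0,0],"angular":[0,0,0]}]' --fingers 0.25

```text
clock: 38.53
tool_pos: [0.4876, -0.4116, 0.0478]
ee_rot: [-0.182, 0.059, 0.982, 0.011]
contact_force: [1.1, -0.4, 0.1]
grip_width: 0.064
```

Emit:
carry_out --targets '[{"travel":[14,0,-36],"angular":[0,0,0]},{"travel":[14,0,-36],"angular":[0,0,0]},{"travel":[14,0,-36],"angular":[0,0,0]},{"travel":[14,0,-36],"angular":[0,0,0]},{"travel":[14,0,-36],"angular":[0,0,0]}]' --fingers 0.25

```text
clock: 38.95
tool_pos: [0.4863, -0.4111, 0.2427]
ee_rot: [-0.182, 0.059, 0.981, 0.011]
contact_force: [0.4, -0.9, -0.1]
grip_width: 0.0641
```

```bash
python3 - <<'E'
from h import *
p,d=r.read_camera('wrist'); cv2.imwrite('pics/u_wrist.png',p)
E
```

```text
(no output)
```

View pics/u_wrist.png

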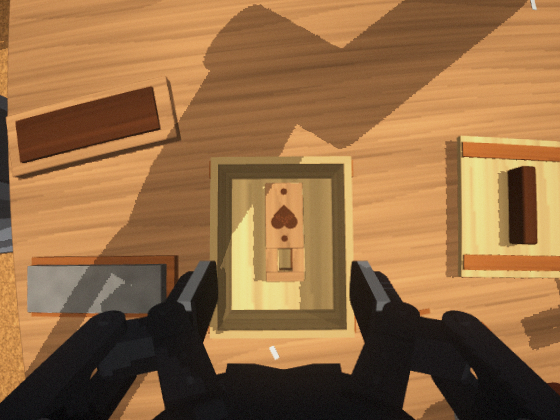

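All four moulds lie stacked in the crate. Now I'll measure the crate rim and the lid in this wrist view.

```bash
cat > rects.py <<'E'
from go import *
def fitrect(Q,a0,L,W):
    """Q xy pts (mm) on a plate/rim; refine yaw & centre from the side extents"""
    from scipy.optimize import minimize
    best=None
    for a in np.radians(np.arange(a0-3,a0+3.01,.1)):
        R=np.array([[np.cos(a),np.sin(a)],[-np.sin(a),np.cos(a)]]); q=Q@R.T
        lo=np.percentile(q,0.4,axis=0); hi=np.percentile(q,99.6,axis=0)
        ar=(hi-lo).prod()
        if best is None or ar<best[0]: best=(ar,np.degrees(a),R.T@((lo+hi)/2),hi-lo)
    return best[1:]
if __name__=='__main__':
    import sys
    for n in sys.argv[1:]:
        o=r.get_obs(); p,d=r.read_camera(n); c=r.calibration(n)
        P_,u_,v_=cloud(c,d)
        m=(P_[:,2]>.094)&(P_[:,2]<.106)&(np.hypot(P_[:,0]-.4925,P_[:,1]+.412)<.14)
        if m.sum()>100: print(n,'rim',m.sum(),'z',np.median(P_[m,2]),fitrect(P_[m,:2]*1000,-6.85,190,150),cv2.minAreaRect((P_[m,:2]*1000).astype(np.float32)))
        m=(P_[:,2]>.016)&(P_[:,2]<.028)&(P_[:,0]>.35)&(P_[:,0]<.62)&(P_[:,1]>-.25)&(P_[:,1]<.03)
        if m.sum()>100: print(n,'lid',m.sum(),'z',np.median(P_[m,2]),fitrect(P_[m,:2]*1000,-8.3,190,150))
        m=(P_[:,2]>.046)&(P_[:,2]<.058)&(P_[:,0]>.35)&(P_[:,0]<.62)&(P_[:,1]>-.25)&(P_[:,1]<.03)
        if m.sum()>50: print(n,'handle',m.sum(),'z',np.median(P_[m,2]),fitrect(P_[m,:2]*1000,-8.3,100,20))
        m=(np.abs((P_[:,:2]-CC[:2])@cu[:2])<.08)&(np.abs((P_[:,:2]-CC[:2])@cw[:2])<.06)&(P_[:,2]<.09)
        if m.sum()>50: print('contents max z',np.percentile(P_[m,2],[50,99,99.9]))
E
python3 rects.py wrist top scene
```

```text
wrist rim 4293 z 0.0969105096077062 (np.float64(-6.7500000000000115), array([ 493.0743, -415.3258]), array([189.7311, 150.0571])) ((493.19073486328125, -415.268310546875), (151.0509033203125, 190.1551971435547), 83.39415740966797)
wrist lid 11886 z 0.018668392618388076 (np.float64(-9.300000000000008), array([ 482.9046, -100.8982]), array([188.0138, 146.9956]))
wrist handle 1074 z 0.04800985913061871 (np.float64(-8.60000000000001), array([482.8992, -99.7535]), array([98.0425, 20.1385]))
contents max z [0.0055 0.0465 0.0473]
top rim 347 z 0.09872949872688366 (np.float64(-6.350000000000012), array([ 507.1835, -392.4866]), array([164.4361, 108.4366])) ((532.3272705078125, -358.0731201171875), (94.47887420654297, 198.07162475585938), 49.31407928466797)
top lid 3199 z 0.022164538526418847 (np.float64(-8.100000000000014), array([481.5964, -95.4274]), array([187.2231, 149.2724]))
top handle 249 z 0.05130563499788808 (np.float64(-8.70000000000001), array([480.7192, -94.6509]), array([96.7043, 19.4884]))
contents max z [0.0097 0.0505 0.052 ]
scene rim 351 z 0.09762960428661421 (np.float64(-6.150000000000013), array([ 493.4017, -412.0641]), array([190.6012, 156.5033])) ((493.6494140625, -411.13409423828125), (158.7793731689453, 191.01976013183594), 83.9593505859375)
scene lid 945 z 0.023460495418686736 (np.float64(-9.500000000000007), array([481.3729, -96.9387]), array([189.2452, 152.1777]))
scene handle 112 z 0.05244434601993413 (np.float64(-8.000000000000012), array([474.8903, -94.8103]), array([83.6928, 23.7906]))
```

The lid hasn't moved, and the contents reach only about 50 mm. The wrist view carries an offset of a few mm, so I'll measure the lid and the crate from matching vertical poses to cancel it. First over the lid.

```bash
cat > vert.py <<'E'
# vert.py x y z yaw [n]  (mm, deg): tool straight down
import sys
from go import *
x,y,z,yaw=map(float,sys.argv[1:5]); p,R,q=cur()
print('cur',p*1000,'yaw/pitch',np.degrees(np.arctan2(R.as_matrix()[1,1],R.as_matrix()[0,1]))-90, 'F',r.get_obs()['contact_force'].round(1),'w',r.get_obs()['grip_width'])
rows(p,R,np.array([x,y,z])/1000,Rtool(yaw,90,1),int(sys.argv[5]) if len(sys.argv)>5 else None,q)
E
python3 vert.py 482 -97 150 -8.5 10
```

```text
cur [ 487.412  -412.0062  242.7277] yaw/pitch -6.906700451213524 F [-1.2 -0.5  0.1] w 0.06377197013404247
n=10 travel [2.8, 31.2, 10.0] angular [-0.04, -2.08, 0.16] | dist 328.4 ang 20.8 norms 32.9 2.1
speed frac 0.58 q end [-0.3  -0.14  1.85  0.    1.43 -1.73] path [[0.485, -0.38, 0.234], [0.481, -0.317, 0.217], [0.479, -0.254, 0.198], [0.479, -0.191, 0.179], [0.481, -0.128, 0.16]]
```

Emit:
carry_out --targets '[{"travel":[2.8,31.2,10],"angular":[0,-2.08,0.16]},{"travel":[2.8,31.2,10],"angular":[0,-2.08,0.16]},{"travel":[2.8,31.2,10],"angular":[0,-2.08,0.16]},{"travel":[2.8,31.2,10],"angular":[0,-2.08,0.16]},{"travel":[2.8,31.2,10],"angular":[0,-2.08,0.16]}]'

```text
clock: 39.57
tool_pos: [0.4771, -0.2509, 0.1935]
ee_rot: [-0.093, 0.067, 0.993, 0.006]
contact_force: [0.5, 0.1, 0.4]
grip_width: 0.0642
```

Emit:
carry_out --targets '[{"travel":[2.8,31.2,10],"angular":[0,-2.08,0.16]},{"travel":[2.8,31.2,10],"angular":[0,-2.08,0.16]},{"travel":[2.8,31.2,10],"angular":[0,-2.08,0.16]},{"travel":[2.8,31.2,10],"angular":[0,-2.08,0.16]},{"travel":[2.8,31.2,10],"angular":[0,-2.08,0.16]}]'

```text
clock: 39.98
tool_pos: [0.4792, -0.0942, 0.1452]
ee_rot: [-0.003, 0.074, 0.997, -0.002]
contact_force: [0.2, 1.4, 0.9]
grip_width: 0.0643
```

```bash
python3 vert.py 482 -97 150 -8.5 5; python3 rects.py wrist;  python3 rects.py wrist; python3 - <<'E'
from h import *
p,d=r.read_camera('wrist'); cv2.imwrite('pics/v_wrist.png',p)
E
```

```text
cur [479.204  -94.159  145.2326] yaw/pitch -8.504449684832736 F [0.2 1.4 0.9] w 0.06434383786007299
n=5 travel [-0.6, -0.5, -1.0] angular [-0.04, -0.06, -0.0] | dist 6.2 ang 0.3 norms 1.2 0.1
speed frac 0.01 q end [-0.3  -0.14  1.85  0.    1.43 -1.73] path [[0.48, -0.095, 0.146], [0.48, -0.095, 0.147], [0.481, -0.096, 0.148], [0.481, -0.096, 0.149], [0.482, -0.097, 0.15]]
wrist rim 820 z 0.09505868720238607 (np.float64(-9.85), array([ 546.1747, -352.7621]), array([92.6987, 31.8474])) ((551.3660278320312, -342.4315185546875), (30.73611068725586, 98.729248046875), 63.71929168701172)
wrist lid 26323 z 0.018556586901972743 (np.float64(-9.000000000000009), array([478.8367, -92.2115]), array([186.9996, 147.9413]))
wrist handle 2361 z 0.048140036929348845 (np.float64(-8.60000000000001), array([479.1347, -91.8939]), array([97.6318, 19.5371]))
wrist rim 1090 z 0.09970730682057144 (np.float64(-6.85000000000001), array([ 554.3978, -359.2049]), array([79.8419, 27.9633])) ((558.423828125, -349.7098388671875), (29.40679931640625, 86.1156005859375), 64.11538696289062)
wrist lid 26509 z 0.022752369515012267 (np.float64(-8.400000000000011), array([ 480.9859, -100.7   ]), array([187.0903, 148.2131]))
wrist handle 2469 z 0.052300071829822416 (np.float64(-8.200000000000012), array([ 481.0157, -100.7056]), array([98.4907, 19.3912]))
```

View pics/v_wrist.png

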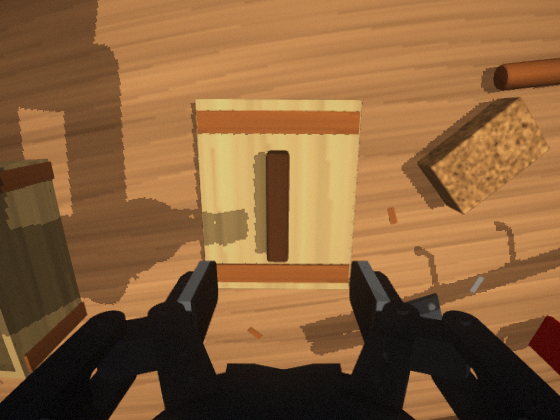

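Those two readings disagree because the arm was still settling and I read the calibration after the picture. I'll fix that and measure again at rest.

```bash
sed -i "s/o=r.get_obs(); p,d=r.read_camera(n); c=r.calibration(n)/c=r.calibration(n); p,d=r.read_camera(n)/" rects.py; python3 vert.py 482 -97 150 -8.5 5; python3 rects.py wrist top;  python3 rects.py wrist;python3 vert.py 482 -97 150 -8.5 5
```

```text
cur [478.1607 -93.4581 144.6854] yaw/pitch -8.293471543844376 F [ 0.2 -0.4  0.2] w 0.06413184641577373
n=5 travel [-0.9, -0.6, -1.1] angular [-0.04, -0.1, 0.04] | dist 7.5 ang 0.6 norms 1.5 0.1
speed frac 0.01 q end [-0.3  -0.14  1.85  0.    1.43 -1.73] path [[0.479, -0.094, 0.146], [0.48, -0.095, 0.147], [0.48, -0.096, 0.148], [0.481, -0.096, 0.149], [0.482, -0.097, 0.15]]
wrist rim 1264 z 0.09898425181287365 (np.float64(-7.3500000000000085), array([ 545.1594, -359.2467]), array([96.985, 32.187])) ((549.8036499023438, -347.1875915527344), (33.464656829833984, 105.46449279785156), 63.86528396606445)
wrist lid 26340 z 0.021670189937442498 (np.float64(-8.60000000000001), array([481.2623, -98.1061]), array([187.2161, 148.0266]))
wrist handle 2444 z 0.05122313740913554 (np.float64(-9.100000000000009), array([481.2796, -97.6811]), array([98.2714, 19.559 ]))
top rim 850 z 0.09879905749072607 (np.float64(-6.95000000000001), array([ 491.7881, -411.8146]), array([189.3452, 150.9377])) ((492.245849609375, -411.23370361328125), (153.8754119873047, 190.67222595214844), 83.52462005615234)
top lid
[... 310 characters left out ...]
531), (40.71705627441406, 115.69866180419922), 81.52484893798828)
wrist lid 26189 z 0.0216743513087946 (np.float64(-8.80000000000001), array([481.2402, -98.2143]), array([187.1052, 147.9174]))
wrist handle 2423 z 0.051198127138647416 (np.float64(-9.000000000000009), array([481.6138, -97.5979]), array([98.7184, 19.3836]))
cur [480.5467 -96.6004 147.2192] yaw/pitch -8.484300649991852 F [ 0.4 -0.2 -0.1] w 0.06397412148328462
n=5 travel [-0.3, -0.0, -0.6] angular [-0.05, -0.06, 0.0] | dist 3.2 ang 0.4 norms 0.6 0.1
speed frac 0.0 q end [-0.3  -0.14  1.85 -0.    1.43 -1.73] path [[0.481, -0.097, 0.148], [0.481, -0.097, 0.148], [0.481, -0.097, 0.149], [0.482, -0.097, 0.149], [0.482, -0.097, 0.15]]
```

The lid centre is about (481, −97) with yaw −8.7°. The earlier gripped boards showed a −0.95 mm wrist bias, which I've removed. Descending over the handle.

```bash
python3 vert.py 481.2 -97 25 -8.7 5
```

```text
cur [480.5467 -96.6004 147.2192] yaw/pitch -8.484300649991852 F [ 0.4 -0.2 -0.1] w 0.06397412148328462
n=5 travel [-0.2, 0.0, 24.4] angular [-0.05, -0.06, 0.04] | dist 122.2 ang 0.4 norms 24.4 0.1
speed frac 0.19 q end [-0.3  -0.    1.96 -0.    1.19 -1.72] path [[0.481, -0.097, 0.123], [0.481, -0.097, 0.098], [0.481, -0.097, 0.074], [0.481, -0.097, 0.049], [0.481, -0.097, 0.025]]
```

Emit:
carry_out --targets '[{"travel":[-0.2,0,24.4],"angular":[-0.05,-0.06,0.04]},{"travel":[-0.2,0,24.4],"angular":[-0.05,-0.06,0.04]},{"travel":[-0.2,0,24.4],"angular":[-0.05,-0.06,0.04]},{"travel":[-0.2,0,24.4],"angular":[-0.05,-0.06,0.04]},{"travel":[-0.2,0,20],"angular":[-0.05,-0.06,0.04]}]'

```text
clock: 40.7
tool_pos: [0.4811, -0.0977, 0.0283]
ee_rot: [-0.0, 0.077, 0.997, -0.0]
contact_force: [-1.0, 0.3, -0.1]
grip_width: 0.064
```

Emit:
carry_out --targets '[{"travel":[0,0,0],"angular":[0,0,0]},{"travel":[0,0,0],"angular":[0,0,0]},{"travel":[0,0,0],"angular":[0,0,0]},{"travel":[0,0,0],"angular":[0,0,0]},{"travel":[0,0,0],"angular":[0,0,0]}]'

```text
clock: 41.12
tool_pos: [0.4828, -0.0971, 0.0318]
ee_rot: [0.002, 0.076, 0.997, -0.0]
contact_force: [-0.6, -0.7, -0.5]
grip_width: 0.0641
```

```bash
python3 vert.py 481.2 -97 -6 -8.7 5; python3 rects.py wrist; python3 - <<'E'
from h import *
p,d=r.read_camera('wrist'); cv2.imwrite('pics/w_wrist.png',p)
E
```

```text
cur [482.8357 -97.0622  31.762 ] yaw/pitch -8.684294969274688 F [-0.6 -0.7 -0.5] w 0.06409526556354525
n=5 travel [0.3, -0.0, 7.6] angular [-0.01, 0.05, 0.0] | dist 37.8 ang 0.2 norms 7.6 0.0
speed frac 0.06 q end [-0.3   0.04  1.98 -0.    1.12 -1.72] path [[0.483, -0.097, 0.024], [0.482, -0.097, 0.017], [0.482, -0.097, 0.009], [0.482, -0.097, 0.002], [0.481, -0.097, -0.006]]
wrist lid 54930 z 0.02162627282344931 (np.float64(-8.60000000000001), array([481.0361, -97.8206]), array([186.7984, 147.5491]))
wrist handle 6244 z 0.05119704650738711 (np.float64(-8.90000000000001), array([480.7442, -97.7071]), array([97.4374, 19.8094]))
```

View pics/w_wrist.png

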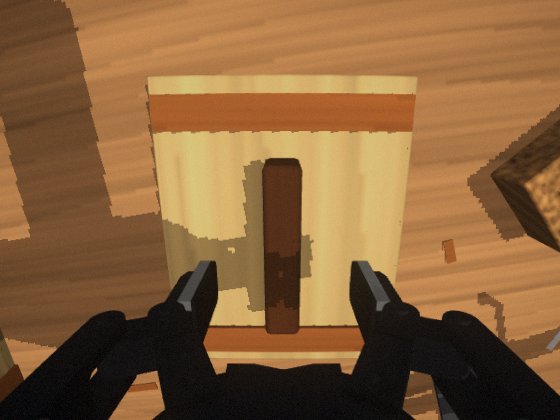

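Emit:
carry_out --targets '[{"travel":[0.3,0,8],"angular":[0,0.05,0]},{"travel":[0.3,0,8],"angular":[0,0.05,0]},{"travel":[0.3,0,8],"angular":[0,0.05,0]},{"travel":[0.3,0,6],"angular":[0,0.05,0]},{"travel":[0,0,4],"angular":[0,0,0]}]'

```text
clock: 41.63
tool_pos: [0.4789, -0.0958, -0.0058]
ee_rot: [-0.002, 0.076, 0.997, 0.0]
contact_force: [0.0, 0.0, 0.9]
grip_width: 0.0638
```

Emit:
carry_out --targets '[{"travel":[0,0,0],"angular":[0,0,0]},{"travel":[0,0,0],"angular":[0,0,0]},{"travel":[0,0,0],"angular":[0,0,0]},{"travel":[0,0,0],"angular":[0,0,0]},{"travel":[0,0,0],"angular":[0,0,0]}]'

```text
clock: 42.05
tool_pos: [0.4805, -0.0963, -0.0037]
ee_rot: [-0.001, 0.076, 0.997, -0.0]
contact_force: [-0.4, 0.3, 0.1]
grip_width: 0.0641
```

```bash
python3 vert.py 481.2 -97 -6 -8.7 5; python3 - <<'E'
from go import *
o=r.get_obs(); Rt=q2R(o['ee_rot']); c=r.calibration('wrist'); p,d=r.read_camera('wrist'); cv2.imwrite('pics/x_wrist.png',p)
P_,u_,v_=cloud(c,d); L=Rt.inv().apply(P_-o['tool_pos'])*1000
# fingers: points near y ±(30..40), x within ±13
m=(np.abs(np.abs(L[:,1])-36)<8)&(np.abs(L[:,0])<16)&(L[:,2]<-20)&(L[:,2]>-80)
print('finger tool z max',np.percentile(L[m,2],[50,90,98,100]),'world z',np.percentile(P_[m,2],[0,2,10]))
m=(np.abs(L[:,1])<9)&(np.abs(L[:,0])<90)&(L[:,2]>-110)&(P_[:,2]>.03)&(P_[:,2]<.06)&(p[v_,u_].sum(1)<200)
print('handle top toolz',np.percentile(L[m,2],[2,50,98]),'world z',np.median(P_[m,2]))
E
```

```text
cur [480.4948 -96.3465  -3.6678] yaw/pitch -8.669690653278522 F [-0.4  0.3  0.1] w 0.06411974402419313
n=5 travel [-0.2, -0.1, 0.5] angular [-0.0, -0.02, 0.01] | dist 2.5 ang 0.1 norms 0.5 0.0
speed frac 0.0 q end [-0.3   0.04  1.98 -0.    1.12 -1.72] path [[0.481, -0.096, -0.004], [0.481, -0.097, -0.005], [0.481, -0.097, -0.005], [0.481, -0.097, -0.006], [0.481, -0.097, -0.006]]
finger tool z max [-52.093  -24.6845 -24.0675 -22.8698] world z [0.0192 0.0204 0.021 ]
handle top toolz [-56.119  -54.9004 -43.5706] world z 0.051245356467359435
```

View pics/x_wrist.png

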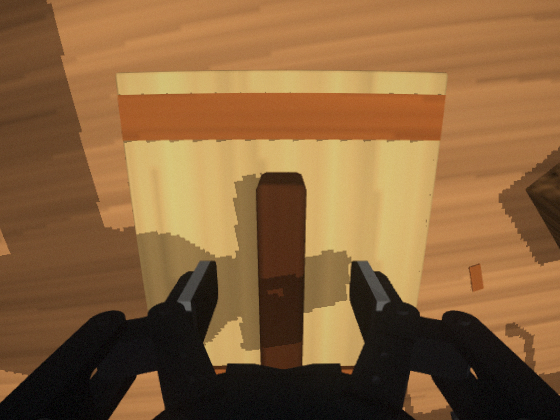

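Emit:
carry_out --targets '[{"travel":[-0.3,-0.2,1.5],"angular":[0,0,0]},{"travel":[-0.3,-0.2,1.5],"angular":[0,0,0]},{"travel":[0,-0.2,1.5],"angular":[0,0,0]},{"travel":[0,0,0.5],"angular":[0,0,0]},{"travel":[0,0,0],"angular":[0,0,0]}]'

```text
clock: 42.52
tool_pos: [0.4803, -0.0968, -0.0095]
ee_rot: [-0.002, 0.076, 0.997, 0.0]
contact_force: [1.3, 0.3, 0.2]
grip_width: 0.0639
```

Emit:
carry_out --targets '[{"travel":[0,0,0],"angular":[0,0,0]},{"travel":[0,0,0],"angular":[0,0,0]},{"travel":[0,0,0],"angular":[0,0,0]},{"travel":[0,0,0],"angular":[0,0,0]},{"travel":[0,0,0],"angular":[0,0,0]}]' --fingers 1

```text
clock: 42.93
tool_pos: [0.4808, -0.097, -0.0088]
ee_rot: [-0.001, 0.076, 0.997, 0.0]
contact_force: [-0.7, 0.9, 1.4]
grip_width: 0.0189
```

Emit:
carry_out --targets '[{"travel":[0,0,0],"angular":[0,0,0]},{"travel":[0,0,0],"angular":[0,0,0]},{"travel":[0,0,0],"angular":[0,0,0]},{"travel":[0,0,0],"angular":[0,0,0]},{"travel":[0,0,0],"angular":[0,0,0]}]'

```text
clock: 43.35
tool_pos: [0.4808, -0.097, -0.0089]
ee_rot: [-0.001, 0.076, 0.997, 0.0]
contact_force: [0.7, 0.0, 3.7]
grip_width: 0.0192
```

```bash
cat > lidrel.py <<'E'
# lid pose in tool frame from the wrist view (plate edges), bias y +0.95
from go import *
import sys
o=r.get_obs(); Rt=q2R(o['ee_rot']); c=r.calibration('wrist'); p,d=r.read_camera('wrist'); cv2.imwrite(f'pics/{sys.argv[1]}.png',p)
P_,u_,v_=cloud(c,d); L=Rt.inv().apply(P_-o['tool_pos'])*1000
print('tool',o['tool_pos']*1000,'w',o['grip_width'],'F',o['contact_force'])
# plate plane at tool z about zt
zt=float(sys.argv[2])
m=(np.abs(L[:,2]-zt)<5)&(np.abs(L[:,0])<110)&(np.abs(L[:,1])<90)
Q=L[m]; A=np.c_[Q[:,0],Q[:,1],np.ones(len(Q))]; s=np.linalg.lstsq(A,Q[:,2],rcond=None)[0]
print('plate plane tool z at 0',s[2],'slopes deg',np.degrees(s[:2]))
# far edge (x = -95) and sides y=+-75
from numpy import percentile as pc
qx=Q[:,0]; print('x range',pc(qx,[.2,99.8]),'y range mid',[pc(Q[(qx>a)&(qx<a+15),1],[.5,99.5]).round(1).tolist() for a in (-80,-50,-20,10)])
print('far edge x at y bands',[pc(Q[(Q[:,1]>a)&(Q[:,1]<a+15),0],.5).round(1) for a in (-60,-30,0,30,45)])
E
python3 lidrel.py y_wrist -29
```

```text
tool [480.8052 -96.9733  -8.8642] w 0.01920272074067312 F [0.7245 0.0333 3.7203]
plate plane tool z at 0 -30.224220475623213 slopes deg [-0.7449  0.0452]
x range [-83.318   93.3525] y range mid [[-61.9, 60.6], [-27.7, 64.9], [-74.7, 73.5], [-74.3, 73.2]]
far edge x at y bands [np.float64(-75.6), np.float64(-55.0), np.float64(-58.1), np.float64(-22.5), np.float64(-76.1)]
```

View pics/y_wrist.png

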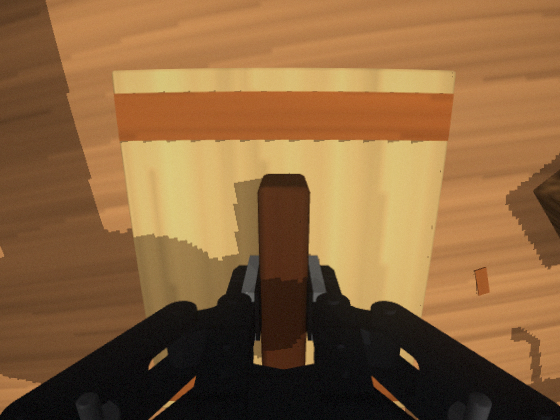

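The handle is gripped at 19 mm. Lifting straight up, then over to the crate.

Emit:
carry_out --targets '[{"travel":[0,0,-10],"angular":[0,0,0]},{"travel":[0,0,-30],"angular":[0,0,0]},{"travel":[0,0,-40],"angular":[0,0,0]},{"travel":[0,0,-40],"angular":[0,0,0]},{"travel":[0,0,-40],"angular":[0,0,0]}]'

```text
clock: 43.82
tool_pos: [0.4797, -0.0965, 0.1522]
ee_rot: [-0.002, 0.076, 0.997, 0.0]
contact_force: [0.9, -0.1, -1.8]
grip_width: 0.0187
```

```bash
python3 vert.py 492 -412 160 -6.85 15; python3 - <<'E'
from h import *
p,d=r.read_camera('wrist'); cv2.imwrite('pics/z_wrist.png',p)
E
```

```text
cur [479.6531 -96.5262 152.1813] yaw/pitch -8.669198504513375 F [ 0.9 -0.1 -1.8] w 0.01873637167534801
n=15 travel [-3.7, -20.7, -0.5] angular [0.0, -0.02, -0.12] | dist 315.8 ang 1.8 norms 21.1 0.1
speed frac 0.2 q end [-0.78  0.26  1.41  0.    1.47 -2.23] path [[0.48, -0.118, 0.153], [0.482, -0.181, 0.154], [0.484, -0.244, 0.156], [0.487, -0.307, 0.157], [0.49, -0.37, 0.159]]
```

View pics/z_wrist.png

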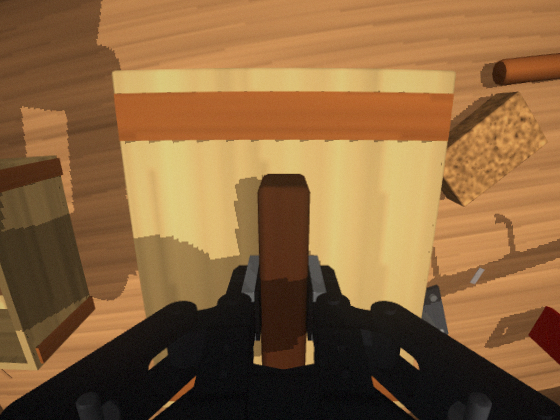

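The lid is held level and hasn't shifted in the grip. Carrying it over.

Emit:
carry_out --targets '[{"travel":[-3.7,-20.7,-0.5],"angular":[0,0,-0.12]},{"travel":[-3.7,-20.7,-0.5],"angular":[0,0,-0.12]},{"travel":[-3.7,-20.7,-0.5],"angular":[0,0,-0.12]},{"travel":[-3.7,-20.7,-0.5],"angular":[0,0,-0.12]},{"travel":[-3.7,-20.7,-0.5],"angular":[0,0,-0.12]}]'

```text
clock: 44.28
tool_pos: [0.4835, -0.2026, 0.153]
ee_rot: [-0.002, 0.07, 0.998, 0.0]
contact_force: [0.0, -0.3, -2.8]
grip_width: 0.019
```

Emit:
carry_out --targets '[{"travel":[-3.7,-20.7,-0.5],"angular":[0,0,-0.12]},{"travel":[-3.7,-20.7,-0.5],"angular":[0,0,-0.12]},{"travel":[-3.7,-20.7,-0.5],"angular":[0,0,-0.12]},{"travel":[-3.7,-20.7,-0.5],"angular":[0,0,-0.12]},{"travel":[-3.7,-20.7,-0.5],"angular":[0,0,-0.12]}]'

```text
clock: 44.7
tool_pos: [0.4877, -0.3077, 0.1552]
ee_rot: [-0.002, 0.065, 0.998, 0.001]
contact_force: [0.0, -0.0, -2.4]
grip_width: 0.0193
```

Emit:
carry_out --targets '[{"travel":[-3.7,-20.7,-0.5],"angular":[0,0,-0.12]},{"travel":[-3.7,-20.7,-0.5],"angular":[0,0,-0.12]},{"travel":[-3.7,-20.7,-0.5],"angular":[0,0,-0.12]},{"travel":[-3.7,-20.7,-0.5],"angular":[0,0,-0.12]},{"travel":[-3.7,-20.7,-0.5],"angular":[0,0,-0.12]}]'

```text
clock: 45.12
tool_pos: [0.4931, -0.4126, 0.1575]
ee_rot: [-0.002, 0.06, 0.998, 0.001]
contact_force: [-0.4, -0.8, -2.3]
grip_width: 0.0189
```

Emit:
carry_out --targets '[{"travel":[0,0,0],"angular":[0,0,0]},{"travel":[0,0,0],"angular":[0,0,0]},{"travel":[0,0,0],"angular":[0,0,0]},{"travel":[0,0,0],"angular":[0,0,0]},{"travel":[0,0,0],"angular":[0,0,0]}]'

```text
clock: 45.53
tool_pos: [0.4938, -0.4111, 0.1582]
ee_rot: [-0.001, 0.059, 0.998, 0.0]
contact_force: [-0.3, 0.5, -2.0]
grip_width: 0.019
```

```bash
python3 vert.py 492 -412 130 -6.85 5; python3 lidrel.py aa_wrist -29
```

```text
cur [ 493.7664 -411.1322  158.1922] yaw/pitch -6.818980699483262 F [-0.3  0.5 -2. ] w 0.018977549204148635
n=5 travel [0.3, -0.2, 5.6] angular [0.01, -0.03, 0.01] | dist 28.3 ang 0.2 norms 5.7 0.0
speed frac 0.04 q end [-0.78  0.28  1.44 -0.    1.42 -2.23] path [[0.493, -0.411, 0.153], [0.493, -0.411, 0.147], [0.493, -0.412, 0.141], [0.492, -0.412, 0.136], [0.492, -0.412, 0.13]]
tool [ 493.7664 -411.1322  158.1922] w 0.018977549204148635 F [-0.3409  0.4509 -2.0319]
plate plane tool z at 0 -30.122443145209427 slopes deg [-0.7441  0.0422]
x range [-83.2111  93.4218] y range mid [[-61.8, 60.6], [-29.6, 28.2], [-74.7, 73.5], [-74.4, 73.2]]
far edge x at y bands [np.float64(-76.1), np.float64(-55.7), np.float64(-57.9), np.float64(-22.5), np.float64(-76.5)]
```

View pics/aa_wrist.png

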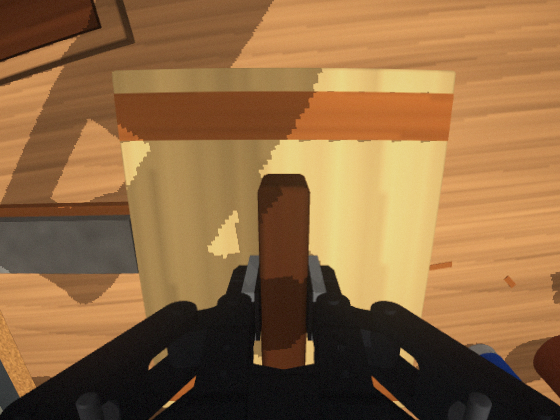

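The lid hides the crate in the wrist view, so I'll compare lid and crate in the fixed cameras instead.

```bash
cat > lidtop.py <<'E'
from go import *
import sys
z0=float(sys.argv[1])/1000
for n in ('top','scene'):
    c=r.calibration(n); p,d=r.read_camera(n); cv2.imwrite(f'pics/{sys.argv[2]}_{n}.png',cv2.resize(p[140:320,340:520] if n=='top' else p[60:240,150:330],None,fx=3.2,fy=3.2,interpolation=cv2.INTER_CUBIC))
    P_,u_,v_=cloud(c,d); br=p[v_,u_].astype(int).sum(1)
    m=(np.abs(P_[:,2]-z0)<.007)&(np.hypot(P_[:,0]-.4925,P_[:,1]+.412)<.14)&(br>180)
    Q=P_[m]
    if len(Q)>30: print(n,'plate',m.sum(),'z',np.median(Q[:,2]),fitrect(Q[:,:2]*1000,-6.85,190,150),cv2.minAreaRect((Q[:,:2]*1000).astype(np.float32)))
    if len(Q)>30:
        A=np.c_[Q[:,:2]-CC[:2],np.ones(len(Q))]; s=np.linalg.lstsq(A,Q[:,2],rcond=None)[0]; print('   tilt deg',np.degrees(s[:2]),'z centre',s[2])
E
sed -i 's/^from go import \*/from go import *\nfrom rects import fitrect/' lidtop.py
python3 lidtop.py 188 ab
```

```text
top plate 2208 z 0.1889753638681451 (np.float64(-6.450000000000012), array([ 495.6373, -406.9843]), array([187.3955, 145.4551])) ((495.3311767578125, -409.183349609375), (150.3783416748047, 189.0299072265625), 83.3877944946289)
   tilt deg [-0.0727 -0.6791] z centre 0.1894051692898865
scene plate 1031 z 0.18810256959460275 (np.float64(-7.05000000000001), array([ 496.6715, -408.6469]), array([189.4852, 153.7543])) ((495.8899230957031, -409.85919189453125), (156.8278045654297, 192.43408203125), 83.19570922851562)
   tilt deg [-0.2535 -0.8788] z centre 0.18859745334226008
```

View pics/ab_top.png

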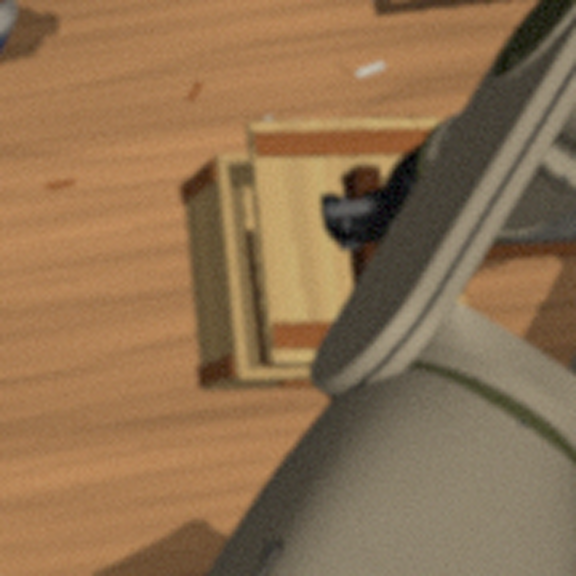

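View pics/ab_scene.png

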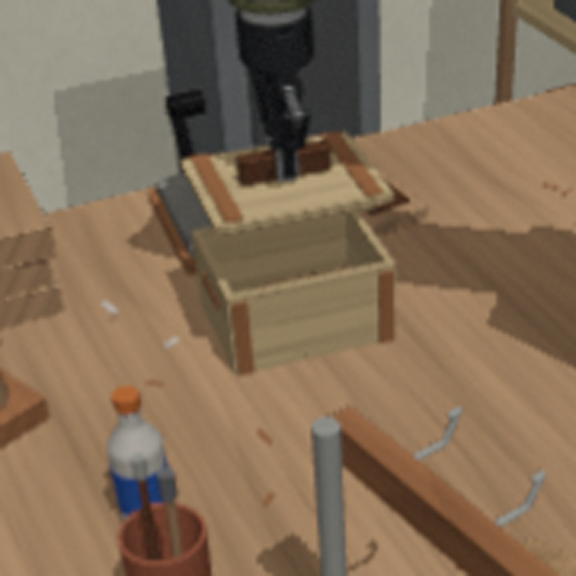

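Both fixed cameras put the lid about (+3, +2.7) mm from the crate's centre, and the earlier wrist measurement agrees on y. Correcting and lowering to just above the rim for another comparison.

```bash
python3 vert.py 491.2 -413.9 108 -6.8 5
```

```text
cur [ 493.8586 -411.516   158.4114] yaw/pitch -6.825522228925763 F [-0.7 -0.4 -2.7] w 0.018923065298241473
n=5 travel [0.5, -0.5, 10.1] angular [0.0, -0.03, -0.01] | dist 50.5 ang 0.1 norms 10.1 0.0
speed frac 0.07 q end [-0.78  0.3   1.46 -0.    1.38 -2.23] path [[0.493, -0.412, 0.148], [0.493, -0.412, 0.138], [0.492, -0.413, 0.128], [0.492, -0.413, 0.118], [0.491, -0.414, 0.108]]
```

Emit:
carry_out --targets '[{"travel":[0.5,-0.5,10],"angular":[0,0,0]},{"travel":[0.5,-0.5,10],"angular":[0,0,0]},{"travel":[0.5,-0.5,10],"angular":[0,0,0]},{"travel":[0.5,-0.5,10],"angular":[0,0,0]},{"travel":[0.5,-0.5,10],"angular":[0,0,0]}]'

```text
clock: 46.1
tool_pos: [0.4902, -0.4138, 0.1062]
ee_rot: [-0.002, 0.06, 0.998, 0.001]
contact_force: [0.2, 0.6, -2.6]
grip_width: 0.0191
```

Emit:
carry_out --targets '[{"travel":[0,0,0],"angular":[0,0,0]},{"travel":[0,0,0],"angular":[0,0,0]},{"travel":[0,0,0],"angular":[0,0,0]},{"travel":[0,0,0],"angular":[0,0,0]},{"travel":[0,0,0],"angular":[0,0,0]}]'

```text
clock: 46.52
tool_pos: [0.4913, -0.4147, 0.1093]
ee_rot: [-0.001, 0.06, 0.998, -0.0]
contact_force: [-0.4, 0.5, -1.6]
grip_width: 0.0192
```

```bash
python3 vert.py 491.2 -413.9 108 -6.8 5; python3 lidtop.py 138 ac; python3 lidtop.py 99 ac2
```

```text
cur [ 491.3006 -414.7375  109.2574] yaw/pitch -6.867350325447973 F [-0.4  0.5 -1.6] w 0.019158577055491115
n=5 travel [0.0, 0.2, 0.3] angular [-0.01, -0.01, -0.01] | dist 1.5 ang 0.1 norms 0.3 0.0
speed frac 0.0 q end [-0.78  0.3   1.46 -0.    1.38 -2.23] path [[0.491, -0.415, 0.109], [0.491, -0.414, 0.109], [0.491, -0.414, 0.109], [0.491, -0.414, 0.108], [0.491, -0.414, 0.108]]
top plate 1973 z 0.13981233273374316 (np.float64(-7.450000000000009), array([ 492.7653, -408.6006]), array([187.7509, 142.6888])) ((493.47833251953125, -411.1927490234375), (149.70565795898438, 188.82423400878906), 83.49445343017578)
   tilt deg [ 0.084  -0.6291] z centre 0.14009078276557443
scene plate 1026 z 0.13877794931736162 (np.float64(-6.250000000000012), array([ 494.2481, -411.2714]), array([189.6045, 153.7483])) ((493.592041015625, -413.3243713378906), (159.84878540039062, 190.28419494628906), 83.14634704589844)
   tilt deg [-0.1678 -0.8451] z centre 0.13911286884203222
top plate 326 z 0.09858750271458155 (np.float64(-3.8500000000000214), array([ 497.8192, -353.1558]), array([189.1803,  44.4496])) ((497.1903076171875, -343.6662902832031), (193.68507385253906, 45.29588317871094), 2.981996774673462)
   tilt deg [-0.5718 -4.6123] z centre 0.10393479852209767
scene plate 237 z 0.0973460427712939 (np.float64(-7.750000000000008), array([ 494.0462, -406.4707]), array([191.4464, 147.8087])) ((493.992431640625, -408.88336181640625), (155.2347869873047, 190.6025390625), 83.41178894042969)
   tilt deg [-0.0868 -0.6153] z centre 0.0975439393745416
```

View pics/ac_scene.png

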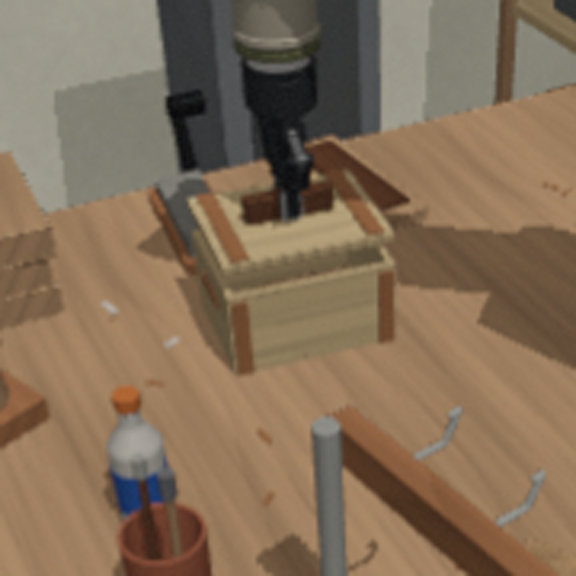

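View pics/ac_top.png

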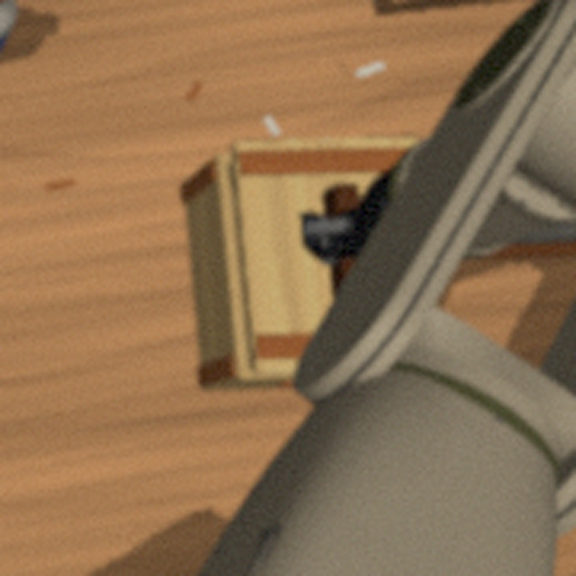

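In both cameras the lid is now within about 1 mm of the crate's centre. I'll take out the last bit and lower, watching the force.

Emit:
carry_out --targets '[{"travel":[0.4,0,5],"angular":[0,0,0]},{"travel":[0.3,0,5],"angular":[0,0,0]},{"travel":[0,0,5],"angular":[0,0,0]},{"travel":[0,0,4],"angular":[0,0,0]},{"travel":[0,0,3],"angular":[0,0,0]}]'

```text
clock: 47.13
tool_pos: [0.4896, -0.4137, 0.085]
ee_rot: [-0.002, 0.06, 0.998, 0.001]
contact_force: [-0.3, -0.3, -3.3]
grip_width: 0.0189
```

Emit:
carry_out --targets '[{"travel":[0,0,0],"angular":[0,0,0]},{"travel":[0,0,0],"angular":[0,0,0]},{"travel":[0,0,0],"angular":[0,0,0]},{"travel":[0,0,0],"angular":[0,0,0]},{"travel":[0,0,0],"angular":[0,0,0]}]'

```text
clock: 47.55
tool_pos: [0.4903, -0.4144, 0.0866]
ee_rot: [-0.001, 0.06, 0.998, -0.0]
contact_force: [-0.8, -0.0, -2.6]
grip_width: 0.0189
```

```bash
python3 vert.py 490.6 -414.7 79 -6.85 5; python3 lidtop.py 120 ad
```

```text
cur [ 490.2545 -414.3697   86.639 ] yaw/pitch -6.866741389345151 F [-0.8 -0.  -2.6] w 0.018940492081653996
n=5 travel [-0.1, -0.1, 1.5] angular [-0.0, -0.02, -0.0] | dist 7.7 ang 0.1 norms 1.5 0.0
speed frac 0.01 q end [-0.78  0.32  1.49 -0.    1.33 -2.23] path [[0.49, -0.414, 0.085], [0.49, -0.415, 0.084], [0.49, -0.415, 0.082], [0.491, -0.415, 0.081], [0.491, -0.415, 0.079]]
top plate 1877 z 0.1174954228573714 (np.float64(-7.450000000000009), array([ 492.2341, -408.7111]), array([187.8551, 142.0586])) ((491.2879333496094, -412.34930419921875), (150.2569580078125, 189.76063537597656), 83.18258666992188)
   tilt deg [ 0.0963 -0.4127] z centre 0.11782631006305554
scene plate 944 z 0.11625181848313872 (np.float64(-6.650000000000011), array([ 493.0243, -411.3815]), array([188.9912, 153.4944])) ((492.9226989746094, -410.7364501953125), (157.60714721679688, 190.65451049804688), 83.53645324707031)
   tilt deg [-0.1095 -0.4257] z centre 0.11675275978762295
```

The plug is already 5 mm into the mouth and the reading is still just the lid's weight. Lowering the rest gently.

Emit:
carry_out --targets '[{"travel":[-0.1,0,2],"angular":[0,0,0]},{"travel":[0,0,2],"angular":[0,0,0]},{"travel":[0,0,1.5],"angular":[0,0,0]},{"travel":[0,0,1.5],"angular":[0,0,0]},{"travel":[0,0,1],"angular":[0,0,0]}]'

```text
clock: 48.07
tool_pos: [0.4901, -0.4142, 0.0792]
ee_rot: [-0.001, 0.06, 0.998, 0.0]
contact_force: [-5.4, 6.1, 12.0]
grip_width: 0.0192
```

Emit:
carry_out --targets '[{"travel":[0,0,0],"angular":[0,0,0]},{"travel":[0,0,0],"angular":[0,0,0]},{"travel":[0,0,0],"angular":[0,0,0]},{"travel":[0,0,0],"angular":[0,0,0]},{"travel":[0,0,0],"angular":[0,0,0]}]'

```text
clock: 48.48
tool_pos: [0.4901, -0.4142, 0.0792]
ee_rot: [-0.001, 0.06, 0.998, 0.0]
contact_force: [-3.2, 2.7, 5.6]
grip_width: 0.0192
```

```bash
python3 vert.py 490.6 -414.7 79 -6.85 5; python3 lidtop.py 111 ae
```

```text
cur [ 490.1251 -414.2043   79.1725] yaw/pitch -6.865226951281542 F [-3.2  2.7  5.6] w 0.019218720115432544
n=5 travel [-0.1, -0.1, 0.0] angular [-0.0, -0.03, -0.0] | dist 0.7 ang 0.1 norms 0.1 0.0
speed frac 0.0 q end [-0.78  0.32  1.49 -0.    1.33 -2.23] path [[0.49, -0.414, 0.079], [0.49, -0.414, 0.079], [0.49, -0.415, 0.079], [0.491, -0.415, 0.079], [0.491, -0.415, 0.079]]
top plate 1908 z 0.11001815748278673 (np.float64(-7.750000000000008), array([ 491.9307, -406.5014]), array([189.8123, 139.0068])) ((491.962158203125, -410.2332458496094), (148.4580078125, 188.5845184326172), 83.83186340332031)
   tilt deg [ 0.1214 -0.6409] z centre 0.11041577029284248
scene plate 977 z 0.10892709906350584 (np.float64(-7.450000000000009), array([ 493.0508, -411.01  ]), array([189.148 , 152.0243])) ((492.1982421875, -412.4873046875), (155.8390655517578, 191.14988708496094), 83.16401672363281)
   tilt deg [-0.139  -0.4557] z centre 0.1092752781986126
```

It is seated: contact was felt, and the plate top is at 110 mm, where home should be. Releasing and backing straight up.

Emit:
carry_out --targets '[{"travel":[0,0,0],"angular":[0,0,0]},{"travel":[0,0,0],"angular":[0,0,0]},{"travel":[0,0,0],"angular":[0,0,0]},{"travel":[0,0,0],"angular":[0,0,0]},{"travel":[0,0,0],"angular":[0,0,0]}]' --fingers 0.4

```text
clock: 49.0
tool_pos: [0.4901, -0.4142, 0.0782]
ee_rot: [-0.001, 0.06, 0.998, 0.0]
contact_force: [0.2, 0.3, 0.8]
grip_width: 0.0514
```

Emit:
carry_out --targets '[{"travel":[0,0,-20],"angular":[0,0,0]},{"travel":[0,0,-30],"angular":[0,0,0]},{"travel":[0,0,-40],"angular":[0,0,0]},{"travel":[0,0,-40],"angular":[0,0,0]},{"travel":[0,0,-40],"angular":[0,0,0]}]'

```text
clock: 49.42
tool_pos: [0.4902, -0.4139, 0.2497]
ee_rot: [-0.002, 0.06, 0.998, 0.0]
contact_force: [1.2, -0.0, -0.5]
grip_width: 0.0514
```

Emit:
carry_out --targets '[{"travel":[0,30,-10],"angular":[0,0,0]},{"travel":[0,40,0],"angular":[0,0,0]},{"travel":[0,40,0],"angular":[0,0,0]},{"travel":[0,40,0],"angular":[0,0,0]},{"travel":[0,40,0],"angular":[0,0,0]}]'

```text
clock: 49.83
tool_pos: [0.5132, -0.224, 0.2584]
ee_rot: [-0.001, 0.06, 0.998, 0.0]
contact_force: [1.3, 0.7, 0.5]
grip_width: 0.0514
```

Emit:
carry_out --targets '[{"travel":[0,40,0],"angular":[0,0,0]},{"travel":[0,30,0],"angular":[0,0,0]},{"travel":[0,20,0],"angular":[0,0,0]},{"travel":[0,0,0],"angular":[0,0,0]},{"travel":[0,0,0],"angular":[0,0,0]}]'

```text
clock: 50.25
tool_pos: [0.5243, -0.1353, 0.2585]
ee_rot: [-0.001, 0.059, 0.998, -0.0]
contact_force: [-0.1, -0.6, -0.5]
grip_width: 0.0513
```

```bash
python3 lidtop.py 110 af; python3 - <<'E'
from h import *
import pickle
S=pickle.load(open('S.pkl','rb'))
p,d=r.read_camera('top'); cv2.imwrite('pics/ag_top.png',p); c=r.calibration('top')
for t in ["mallet","gouge","glue","sanding","rule","brushpot"]:
    a=S['top',t][0]; b=r.trace(t,'top')
    A=np.median(cloud(S['top'][2],S['top'][1],a['region'])[0],0)
    for q in b[:1]: print(t,A,np.median(cloud(c,d,q['region'])[0],0),q['confidence'])
E
```

```text
top plate 1726 z 0.10983172322319541 (np.float64(-8.850000000000003), array([ 488.2464, -439.514 ]), array([188.9402,  95.6939])) ((490.78369140625, -413.0295104980469), (150.38827514648438, 189.739013671875), 84.1268539428711)
   tilt deg [0.0203 0.6613] z centre 0.11040710323078062
scene plate 1022 z 0.1088940884307357 (np.float64(-6.550000000000011), array([ 493.1054, -410.5478]), array([189.2553, 150.6111])) ((492.8231201171875, -410.2920227050781), (152.7008819580078, 191.1033172607422), 82.56289672851562)
   tilt deg [-0.2218 -0.5255] z centre 0.10912841613088305
mallet [0.3039 0.4271 0.0528] [0.304  0.4269 0.0531] 0.96
gouge [0.3942 0.1967 0.0209] [0.3942 0.2064 0.0199] 0.72
glue [ 0.7421 -0.1741  0.0978] [ 0.7417 -0.1729  0.0957] 0.79
sanding [0.4642 0.1061 0.0344] [0.4642 0.1061 0.0347] 0.97
rule [0.5735 0.4795 0.004 ] [0.5761 0.4806 0.004 ] 0.58
brushpot [ 0.7728 -0.0621  0.0567] [ 0.7714 -0.0632  0.0532] 0.75
```

View pics/ag_top.png

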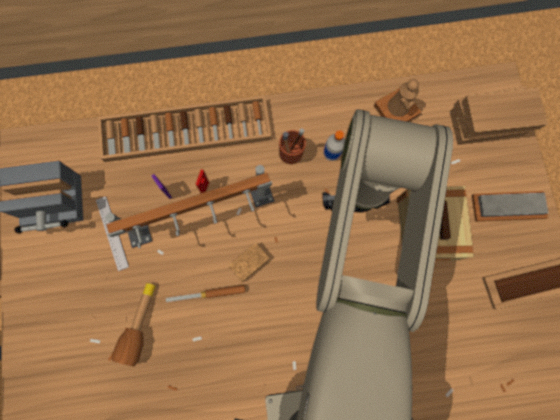

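View pics/af_scene.png

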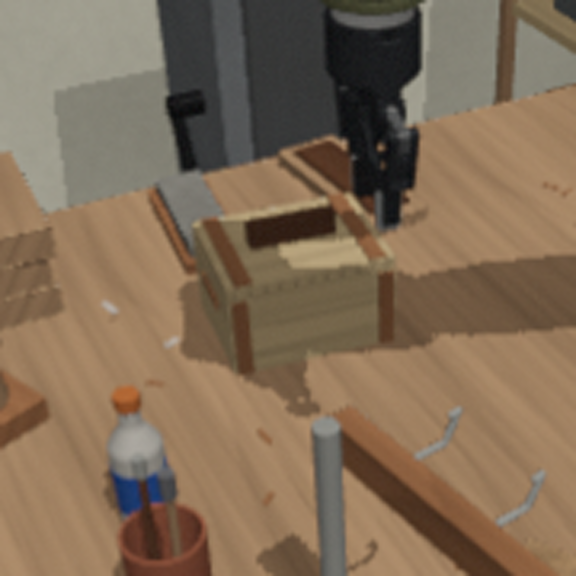

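The lid looks flush all round, all hooks are empty, and the other things haven't moved. I'll swing the arm clear for an unobstructed last check.

Emit:
carry_out --targets '[{"travel":[15,38,-5],"angular":[0,0,0]},{"travel":[15,38,-5],"angular":[0,0,0]},{"travel":[15,38,-5],"angular":[0,0,0]},{"travel":[15,38,-5],"angular":[0,0,0]},{"travel":[15,38,-5],"angular":[0,0,0]}]'

```text
clock: 51.12
tool_pos: [0.4716, 0.0626, 0.2838]
ee_rot: [-0.001, 0.06, 0.998, 0.0]
contact_force: [1.0, 0.0, 0.4]
grip_width: 0.0514
```

Emit:
carry_out --targets '[{"travel":[0,30,0],"angular":[0,0,0]},{"travel":[0,30,0],"angular":[0,0,0]},{"travel":[0,20,0],"angular":[0,0,0]},{"travel":[0,0,0],"angular":[0,0,0]},{"travel":[0,0,0],"angular":[0,0,0]}]'

```text
clock: 51.53
tool_pos: [0.4818, 0.1413, 0.2833]
ee_rot: [-0.001, 0.059, 0.998, -0.0]
contact_force: [0.0, 0.1, -0.7]
grip_width: 0.0511
```

```bash
python3 lidtop.py 110 ah; python3 - <<'E'
from h import *
from plan import *
o=r.get_obs(); print(o['clock'],o['contact_force'],o['tool_pos'])
from rects import fitrect
c=r.calibration('top'); p,d=r.read_camera('top'); P_,u_,v_=cloud(c,d)
m=(np.abs(P_[:,2]-.140)<.006)&(np.hypot(P_[:,0]-.4925,P_[:,1]+.412)<.1); print('handle',m.sum(),np.median(P_[m,2]),fitrect(P_[m,:2]*1000,-6.85,100,20))
E
```

```text
top plate 3628 z 0.11000459791926542 (np.float64(-6.85000000000001), array([ 491.1962, -411.7151]), array([188.3301, 148.1799])) ((491.82867431640625, -412.29437255859375), (151.88360595703125, 190.62747192382812), 83.154296875)
   tilt deg [-0.0284 -0.12  ] z centre 0.11005264985170951
scene plate 1032 z 0.1088816868735025 (np.float64(-6.7500000000000115), array([ 492.6555, -410.2803]), array([189.4777, 154.6299])) ((492.17266845703125, -411.278564453125), (159.0371551513672, 190.6961212158203), 83.1338119506836)
   tilt deg [-0.0575 -0.3486] z centre 0.10909037699312134
51.6333 [ 0.2899 -1.2693  0.7295] [0.4819 0.1399 0.2834]
handle 307 0.13888441844407412 (np.float64(-7.550000000000008), array([ 491.4552, -411.3967]), array([99.8018, 20.4383]))
```

View pics/ah_top.png

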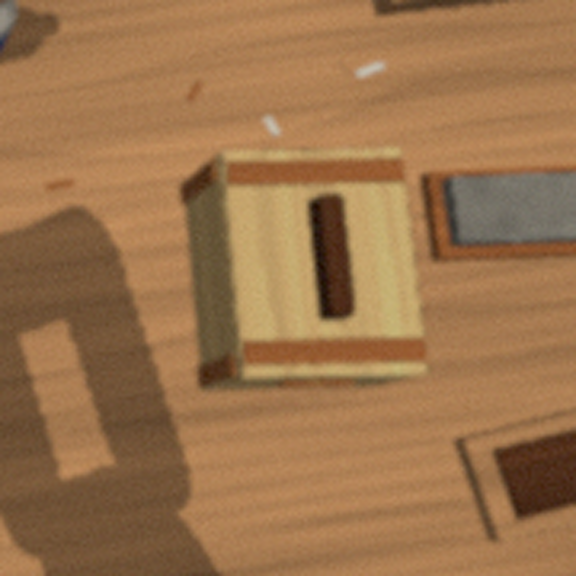

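The lid is home: top of the plate at 110 mm, level within 0.2°, centre within about 1 mm of the crate's, and yaw matched. The robot is clear of everything, so I'm handing in.

```bash
python3 -c "
from rig import r
print(r.finish_job())"
```

```text
the job is handed in; nothing more can be done
None
```

All four moulds (star, rosette, tulip and heart) are in the crate with the lid home on top, and the job was handed in at about 52 s. No verdict came back.

**Unhooking:** I raised, tilted and backed each mould over its barb along the given path. It was then lowered into the crate at about 60° of tilt and let tip the last few centimetres flat. The highest tool force I read was about 8 N, as the jaws closed on the hanging boards; once they were raised off the hook it stayed under 2 N.

**Last checks:**
- **Lid:** the top camera put the plate top at 110 mm, level within 0.15°. Its centre was within about 1 mm of the crate's and its yaw matched (−6.85°). The scene camera read 1 mm lower and about 0.35° of tilt.
- **Moulds:** they were stacked flat to about 50 mm in the crate before the lid went on, and all the hooks were empty.
- **Other things on the bench:** none looked moved. The gouge's reading differed by 10 mm, most likely because a different part of it was visible.

**What went wrong or disagreed:**
- **First grasp missed:** the fingertips stand about 37 mm short of the reported TCP, so the jaws closed near hook 1's tip. The tool force was about 12 N, and I corrected the offset after that.
- **Bad lid reading:** one wrist-camera reading of the lid was off because the arm was still settling, so I discarded it and measured again at rest.

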